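# Clamp a bottle cradle on the shaker platform with a reversible ratchet

## Task

Get the bottle shaker ready to run: flip the ratchet's red direction lever to open (left) and, before opening anything, swing the handle all the way right to feel that it free-wheels while the jaw stays still, then work the handle until the jaw is fully open. Seat the white cradle fully down on the platform's two dowel pegs and stand every brown bottle on the bench upright in a pocket of its own. Finally flip the lever to close (right), ratchet the jaw shut until its rubber pad is firmly pressed in against the cradle, and let go, leaving the other things on the bench undisturbed.

Things in the scene. Friction and masses are not known exactly. Their poses are not given: they have to be found in the camera images.
- seat (a point): Grey platform plate, fixed, 190 x 225 x 12 mm. This point: on its upper face, midway between its two steel dowel pegs (12 mm thick, 10 mm high, tapered tops), which stand at x = -52 and +52 mm, y = 0 in this frame. z is up; +y (about the robot's left) points from the cradle's place to the jaw and ratchet head. The platform may be turned; all on it turns with this frame.
- cradle: White open cradle, 160 (x) x 56 (y) x 38 mm (z), 0.22 kg; origin: centre of its underside. Floor 12 mm thick with two 17 mm through holes for the pegs at x = -52 and +52 mm; walls 4 mm; 48 x 48 mm pockets at x = -52, 0, +52 mm. Same either way round; fits a grip from above across its 56 mm. Seated: origin at seat, x along the seat's x, underside on the plate.
- bottle_1: Brown bottle with a black cap, 42 mm diameter, 85 mm high, 0.09 kg, origin: centre of the underside, z up. May be absent (None).
- bottle_2: Brown bottle with a white cap, 42 mm diameter, 85 mm high, 0.09 kg, origin: centre of the underside, z up. May be absent (None).
- bottle_3: Brown bottle with a white cap, 42 mm diameter, 85 mm high, 0.09 kg, origin: centre of the underside, z up. May be absent (None).
- spindle (a point): On the vertical axis about which the ratchet handle and the direction lever turn, at the plate's upper face, in the middle of the round housing (74 mm diameter; with the handle's hub its top is 65 mm above the bench). It lies at x = +50, y = +145 mm in the seat's frame.
- handle_grip (a point): Point on the black upright round grip (20 mm thick, from 65 to 116 mm above the bench) at the end of the ratchet handle, on its axis, 16 mm below its top; 115 mm from the spindle axis. The steel arm below it is 20 mm wide, its top 64 mm above the bench.
- handle (a joint): Ratchet handle, -0.7 to 0.7 rad about the spindle; 0: along the seat's -x (towards the robot); grows as the grip swings left (clockwise from above). Stays where left. Lever at open: leftward strokes drive the jaw open, rightward free-wheel; at close: rightward strokes shut it, leftward free-wheel. 16 mm per rad after up to 0.35 rad of slack a stroke. About 1 N to free-wheel, 2 to 5 N to drive.
- lever_tip (a point): On the top of the red direction lever near its end, 36 mm from the spindle axis. The lever is an upright fin 8 mm thick on top of the handle's hub, 70 to 96 mm above the bench, reaching from the spindle 46 mm out over the handle arm towards the grip.
- dir_lever (a joint): Direction lever, 0 to 0.9 rad relative to the handle; stays where it is left. 0: at its right stop = close; 0.9: at its left stop = open (grows as its tip swings left, clockwise from above); at 0.45 it lies along the handle arm and neither direction works properly, so push it fully to its stop. About 1.5 N at the tip moves it; pushed beyond a stop it takes the handle along.
- jaw (a joint): Blue sliding jaw: 0 = shut as far as it goes, 0.050 m = fully open; moves along the seat's y. It stays where it is left and can be moved only by the ratchet. The top of the jaw is 44 mm above the bench. The free gap between the pad and the side of a seated cradle is (jaw - 8 mm).
- jaw_pad (a joint): Sprung black rubber pad on the jaw's front: 0 = out, up to 0.009 m pressed in (1 N per mm). With the cradle seated and the jaw fully shut it is pressed in 5 to 8 mm.
- jaw_face (a point): Middle of the pad's front face (with the pad out), moves with the jaw.
- white_bottle: Bystander, loose: white bottle, 60 mm diameter, 140 mm high, origin: centre of the underside.
- yellow_jar: Bystander, loose: yellow jar, 63 mm diameter, 72 mm high, origin: centre of the underside.
- color_dish: Bystander, loose: small white dish, 71 mm diameter, 18 mm high, origin: centre of the underside.
- jars (a point): Fixed bystanders: three sample jars with yellow lids (67 mm diameter, 70 mm high) that stand together at the left of the bench. This point: middle of the lid of the one nearest the robot; the other two stand at (+31, +65) and (+75, -5) mm from it in world x, y.
Mind the look-alikes: they are no part of the job. Leave any turquoise look-alike of the bottle_1 alone.

How it is judged:
By the outcome, as a careful person would: the job done as asked, in the order asked, and still so for the second after the job is handed in, with the robot touching nothing.
Of bottle_1, bottle_2, bottle_3 only 2 to 3 are there at a start; the rules pass over those that are not, and their reading is None.
At some moment in a run one of cradle may be knocked a few centimetres aside while the robot is not near it.
It also fails if it takes over 210 s, if anything falls off the work surface, if the arm or the gripper's body presses on something with over 40 N, if the wrist force passes 120 N, or if a joint passes its speed limit or range.

## Robot

A 7-joint arm with a two-finger parallel gripper is mounted at the origin on a cart in front of the work surface, level with it; the furniture and walls round the work are solid. World frame = base frame: x ahead of the robot, y to its left, z up, the work surface at z = 0. Lengths are in m, angles in degrees, forces in N, time in s.
With the tool pointing down it reaches from about 0.425 to 0.875 m from the base axis. Payload 9.9 kg.
Tool frame: the origin (TCP) lies midway between the tips of the shut fingers; the grasp point (between the pads) lies 19 mm behind it; x points along the fingers, z is the direction in which the jaws open and shut, and the axes are right-handed (so a half turn about x gives the same grasp; the last joint's range is limited). The gripper opens to 85 mm and grips with 20 to 120 N. Pads are 22 mm wide; open, the fingers measure 114 mm over their backs; the gripper's body (76 mm by 85 mm) begins 54 mm behind the grasp point. The pads swing forward as they close: fully open they stand 13 mm farther back than shut.
Start: joints at [69.339, 32.985, 1.427, 82.34, -0.859, 64.687, -3.237], TCP at [0.184, -0.649, 0.197] pointing down, gripper open.
Joint ranges: [-157.87, 157.87], [-19.46, 123.44], [-87.15, 90], [11.01, 140.99], [-62.26, 242.26], [9.8, 113.94], [-161.44, 161.44]. Speed limits (degrees/s): [127.2, 127.2, 172.46, 172.46, 180, 180, 180].

## Interface

Orientations are given as [roll, pitch, yaw] about the fixed x, y, z axes, in that order (R = Rz(yaw) Ry(pitch) Rx(roll)).
In Python, from plant import manip, imaging, workorder gives the robot as it stands. The module is installed in compiled form; this text tells all that it offers.
- The arm moves only by the shell command python3 -m creep 'ROWS' [FORCE]. ROWS is JSON, a list of rows, each a list of 5 numbers: the finger opening in m, from 0 to 0.0854, then the shift along the tool's x, y, z in m, then the turn about the tool's x in rad. A call has 1 to 8 rows; each row is the pose to reach, as a shift and turn from the pose commanded when the call began, along the tool's axes at that moment; what a row does not reach only later rows make up. A row lasts 1/8 s, in which the tool goes at most 62.5 mm and 10.7 degrees, less where a joint would pass 70% of its speed; a pose out of reach is approached as far as the arm can. A call with a gripper value outside its range is refused whole. The fingers move at their own pace and stop on an object; FORCE is the grip in N (left out, the last holds). Time passes only in rows, so rows that repeat a pose let the fingers close. It gives the time, the measured TCP pose, the force and the opening at its end, in the units of the state.
- manip.state(): the state, without advancing time (a new reading comes with each control period).
- imaging.read_camera(name): name is "scene" or "top"; returns a dict with "color" (480x640x3 uint8, red, green, blue), "fov_y" (degrees; the focal length in pixels is half the picture's height over the tangent of half this angle, whatever the lens; pixels are square), "cx", "cy" (the principal point, pixels), "rvec" (rotation vector, rad) and "tvec" (3), from world to camera coordinates, as OpenCV has them. Camera axes: x right, y down, z forward; pixel columns grow to the right and rows downward; lengths in m; the calibration is good to about 2 mm. A picture is of the moment at which its call begins. There is no depth.
- workorder.hand_in(): hands the job in, once; it reports no verdict.
The state is a dict: "t": time; "joint_positions": joint angles; "joint_vel": joint speeds; "effort": joint torques, N m; "tcp_pos": TCP position; "tool_rot": TCP orientation; "wrist_force": force on the tool from outside, world axes, zero at the start; "torque": the same for the moment, N m; "finger_gap": finger opening in m.
Only numpy, scipy, OpenCV 4.12 (cv2) and the standard library are available. Lean on these libraries where they do the work, as an engineer would, in place of code of your own. Each camera call takes 0.05 s, during which the arm holds its last target.

## Working session

There is one attempt and no reset: what is moved stays moved. The work goes in short steps, Python scripts to look and compute and a shell command to move; the robot and the scene stay as the last step left them, time stands still between calls to the robot, and variables do not carry over. Pictures are saved under pics/ and viewed, and the job is handed in when it is done.

```bash
ls; mkdir -p pics; cat > h.py <<'E'
import numpy as np, cv2
from plant import manip, imaging
def cam(n, save=None):
    d=imaging.read_camera(n)
    if save: cv2.imwrite('pics/'+save, cv2.cvtColor(d['color'],cv2.COLOR_RGB2BGR))
    return d
def ray(d,u,v):
    f=240/np.tan(np.radians(d['fov_y'])/2)
    R=cv2.Rodrigues(np.array(d['rvec'],float))[0]; t=np.array(d['tvec'],float).ravel()
    return -R.T@t, R.T@np.array([(u-d['cx'])/f,(v-d['cy'])/f,1.])
def at(d,u,v,z):
    c,r=ray(d,u,v); return c+r*(z-c[2])/r[2]
def proj(d,p):
    f=240/np.tan(np.radians(d['fov_y'])/2)
    K=np.array([[f,0,d['cx']],[0,f,d['cy']],[0,0,1.]])
    return cv2.projectPoints(np.array(p,float).reshape(-1,1,3),np.array(d['rvec'],float),np.array(d['tvec'],float),K,None)[0].reshape(-1,2)
E
python3 - <<'E'
from h import *
for n in('scene','top'):
    d=cam(n,n+'0.png'); print(n,d['fov_y'],d['cx'],d['cy'],d['rvec'],d['tvec'],ray(d,320,240)[0], [k for k in d])
print(manip.state())
E
```

```text
pics
scene 44.46008612021209 311.42842585336996 230.04930544771275 [ 0.7847618  -2.43174564  1.30515577] [0.42809738 0.24299003 1.16352042] [-0.11911563  0.93356288  0.8428304 ] ['color', 'fov_y', 'cx', 'cy', 'rvec', 'tvec']
top 51.55497896945794 310.34700074358494 237.26927311798403 [ 2.19353684 -2.17435452  0.05860948] [-0.00140601  0.53055151  1.25546473] [ 0.44933643 -0.01014486  1.28672935] ['color', 'fov_y', 'cx', 'cy', 'rvec', 'tvec']
{'t': 0.1, 'joint_positions': array([69.33937056, 33.02848224,  1.42195742, 82.38207107, -0.86193057,
       64.68673274, -3.23809821]), 'joint_vel': array([-0.01138639, -0.02156495, -0.00286428, -0.0345112 ,  0.01810618,
       -0.00611607, -0.02978725]), 'effort': array([ 6.23331187e-03, -7.67307472e+01,  2.25787684e+00, -2.86601722e+01,
        1.57918374e-02,  8.64225032e-03,  2.06882993e-05]), 'tcp_pos': array([ 0.18436914, -0.64884808,  0.19611798]), 'tool_rot': array([-179.14966221,   89.91319113,  106.71089559]), 'wrist_force': array([-0.16448246,  0.81779328, -0.36022662]), 'torque': array([ 0.02451102,  0.01891954, -0.03384446]), 'finger_gap': 0.08526766015009485}
```

View pics/scene0.png

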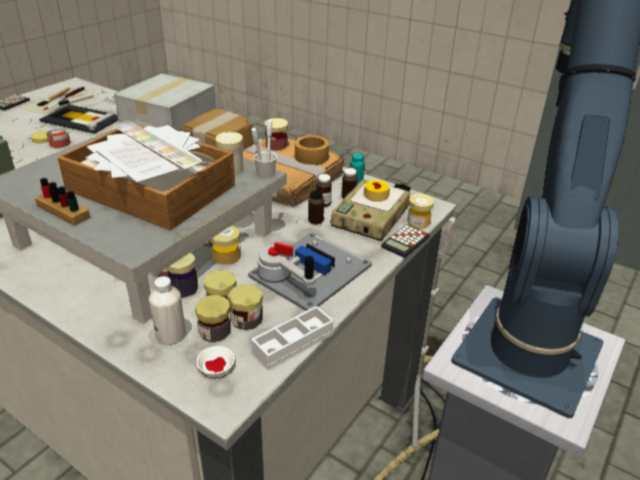

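View pics/top0.png

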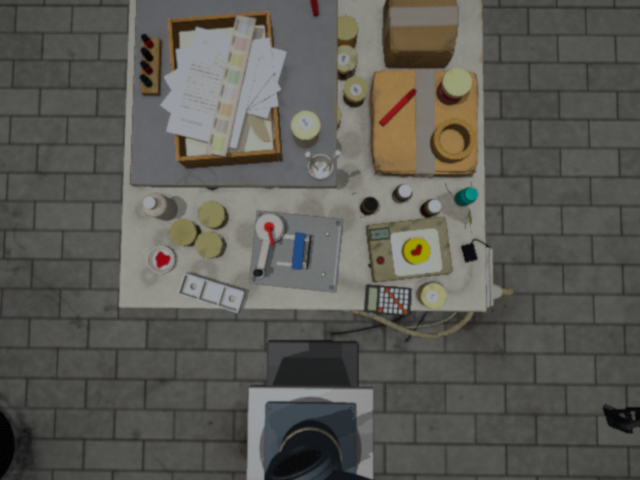

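The top view (up is +x, left is +y) shows the plate around (297,250) and the cradle at (213,292). The bottles are at (370,205), (403,193) and (431,208), and the turquoise look-alike is at (466,197). I'll zoom in to measure.

```bash
python3 - <<'E'
import cv2
a=cv2.imread('pics/top0.png'); b=cv2.imread('pics/scene0.png')
cv2.imwrite('pics/z1.png',cv2.resize(a[195:315,170:350],None,fx=4.4,fy=4.4,interpolation=cv2.INTER_CUBIC))
cv2.imwrite('pics/z2.png',cv2.resize(a[175:305,355:495],None,fx=4.4,fy=4.4,interpolation=cv2.INTER_CUBIC))
cv2.imwrite('pics/z3.png',cv2.resize(b[150:370,190:450],None,fx=2.7,fy=2.7,interpolation=cv2.INTER_CUBIC))
E
```

```text
(no output)
```

View pics/z1.png

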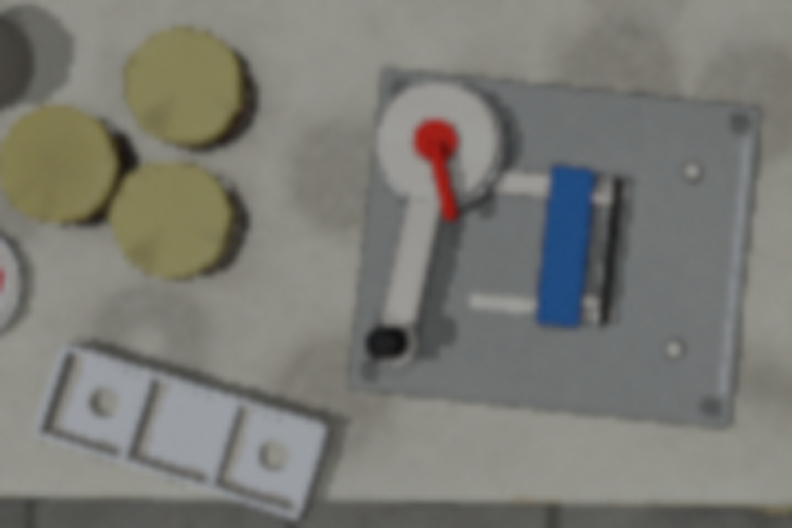

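View pics/z2.png

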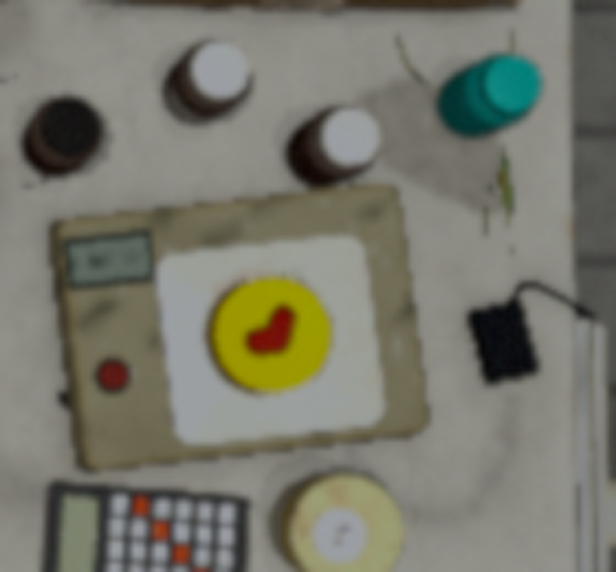

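View pics/z3.png

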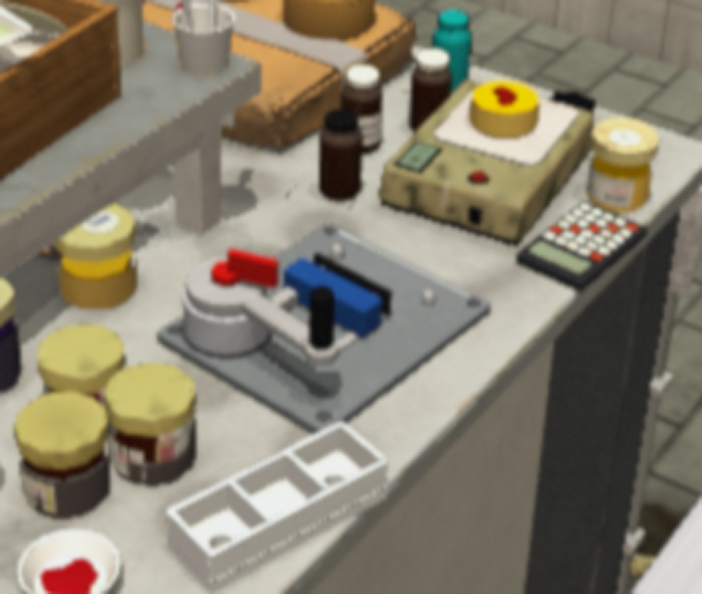

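```bash
cat > m.py <<'E'
from h import *
d=cam('top')
z1=lambda u,v:(u/4.4+170,v/4.4+195)
z2=lambda u,v:(u/4.4+355,v/4.4+175)
pf=at(d,*z1(692,172),.022);pn=at(d,*z1(674,349),.022)
s=(pf+pn)/2; x=(pf-pn)[:2]; print('pegs',pf,pn,np.linalg.norm(x)); th=np.arctan2(x[1],x[0]); 
R=np.array([[np.cos(th),-np.sin(th)],[np.sin(th),np.cos(th)]])
print('seat',s[:2],np.degrees(th))
sp=s[:2]+R@[.05,.145]; print('spindle',sp,'seen',at(d,*z1(436,139),.09))
g=at(d,*z1(387,342),.116); v=R.T@(g[:2]-sp); print('grip',g,np.linalg.norm(v),'ang',np.arctan2(v[1],-v[0]))
lt=at(d,*z1(450,215),.096);v=R.T@(lt[:2]-sp);print('levtip',lt,np.linalg.norm(v),np.arctan2(v[1],-v[0]))
for n,p in dict(c1=(67,347),c2=(327,420),c3=(297,518),c4=(42,434)).items(): print(n,at(d,*z1(*p),.038))
for n,p in dict(h1=(104,401),h2=(273,455)).items(): print(n,at(d,*z1(*p),.006))
for n,p in dict(b1=(68,128),b2=(220,70),b3=(350,136),teal=(512,83)).items(): print(n,at(d,*z2(*p),.085))
for n,p in dict(j1=(172,219),j2=(183,87),j3=(60,163)).items(): print(n,at(d,*z1(*p),.07))
for n,p in dict(scale=(75,465),sc2=(55,225),sc3=(395,190)).items(): print(n,at(d,*z2(*p),.04))
print('jaw pad front',[R.T@(at(d,*z1(*p),.035)[:2]-s[:2]) for p in((620,180),(605,325))])
E
python3 m.py
```

```text
pegs [ 0.53870923 -0.03989388  0.022     ] [ 0.436297   -0.03022533  0.022     ] 0.10286760874650397
seat [ 0.48750312 -0.03505961] -5.393204914927703
spindle [0.55091036 0.10459898] seen [0.55090517 0.10249716 0.09      ]
grip [0.43958607 0.12470018 0.116     ] 0.11312451459695369 ang 0.084510350714213
levtip [0.50885123 0.09368717 0.096     ] 0.04345155515498217 -0.34797246403343496
c1 [0.43441056 0.31655734 0.038     ]
c2 [0.39434687 0.16716625 0.038     ]
c3 [0.33883341 0.18324174 0.038     ]
c4 [0.38486218 0.32958677 0.038     ]
h1 [0.40274743 0.30244925 0.006     ]
h2 [0.37232303 0.20289011 0.006     ]
b1 [ 0.60823678 -0.14283279  0.085     ]
b2 [ 0.64116844 -0.22674173  0.085     ]
b3 [ 0.60500667 -0.29820057  0.085     ]
teal [ 0.63514432 -0.38760937  0.085     ]
j1 [0.50658038 0.25122451 0.07      ]
j2 [0.58066759 0.24668828 0.07      ]
j3 [0.53739545 0.31470145 0.07      ]
scale [ 0.42175975 -0.1520348   0.04      ]
sc2 [ 0.5583386  -0.14045758  0.04      ]
sc3 [ 0.57999972 -0.33441613  0.04      ]
jaw pad front [array([0.04168597, 0.04083442]), array([-0.04178071,  0.04080984])]
```

```bash
cat > plan.py <<'E'
from h import *
import sys
from scipy.spatial.transform import Rotation as Ro
S=np.array([0.4875,-0.0350]);TH=np.radians(-5.39)
RS=np.array([[np.cos(TH),-np.sin(TH)],[np.sin(TH),np.cos(TH)]])
SPIN=S+RS@[.05,.145]
def seat(x,y): return S+RS@[x,y]
def polar(phi,r): return SPIN+RS@[-r*np.cos(phi),r*np.sin(phi)]
def go(xy,z,zdir=None,n=''):
    """xy,z target; zdir = world angle (deg) of tool z axis (mod 180)"""
    s=manip.state(); R=Ro.from_euler('xyz',s['tool_rot'],degrees=True)
    d=R.inv().apply(np.array([xy[0],xy[1],z])-s['tcp_pos'])
    zz=R.apply([0,0,1]); a=np.degrees(np.arctan2(zz[1],zz[0]))
    t=0 if zdir is None else -((zdir-a+90)%180-90)
    print(n,'shift',d.round(4),'turn',round(np.radians(t),3),'| tcp',s['tcp_pos'].round(4),'zdir',round(a,1),'F',s['wrist_force'].round(2),'gap',round(s['finger_gap'],4),'t',round(s['t'],2),'q7',s['joint_positions'][6].round(0))
SY=np.degrees(TH)+90
E
python3 - <<'E'
from plan import *
phi=-.365
p=polar(phi,.034)
print(SPIN,p)
go((.45,-.45),.25,SY-np.degrees(phi),'via')
go(p,.2,SY-np.degrees(phi),'above lever')
E
```

```text
[0.55089943 0.10466214] [0.51813964 0.0955629 ]
via shift [-0.0536  0.3099 -0.1188] turn 0.006 | tcp [ 0.1844 -0.6489  0.1963] zdir -74.1 F [-0.59 -0.27  0.59] gap 0.0855 t 0.15 q7 -3.0
above lever shift [-0.003   0.5245 -0.6249] turn 0.006 | tcp [ 0.1844 -0.6489  0.1963] zdir -74.1 F [-0.59 -0.27  0.59] gap 0.0855 t 0.15 q7 -3.0
```

```bash
python3 -m creep '[[0.024,-0.054,0.06,-0.024,0.006],[0.024,-0.054,0.12,-0.048,0.006],[0.024,-0.054,0.18,-0.07,0.006],[0.024,-0.054,0.24,-0.095,0.006],[0.024,-0.054,0.31,-0.119,0.006],[0.024,-0.054,0.345,-0.17,0.006],[0.024,-0.054,0.37,-0.22,0.006],[0.024,-0.054,0.395,-0.28,0.006]]' 30
python3 - <<'E'
from plan import *
go(polar(-.365,.034),.2,SY+np.degrees(.365),'above lever')
E
```

```text
t: 1.15
tcp_pos: [0.4847, -0.2938, 0.2504]
tool_rot: [177.9, 90.0, 103.5]
wrist_force: [1.6, 0.5, -0.1]
finger_gap: 0.0239
above lever shift [ 0.0506  0.1367 -0.3661] turn 0.001 | tcp [ 0.4847 -0.2938  0.2504] zdir -74.4 F [ 1.56  0.52 -0.13] gap 0.0239 t 1.15 q7 -49.0
```

```bash
python3 -m creep '[[0.024,0,0.02,-0.055,0],[0.024,0,0.04,-0.11,0],[0.024,0,0.06,-0.165,0],[0.024,0,0.085,-0.225,0],[0.024,0.01,0.105,-0.28,0],[0.024,0.03,0.125,-0.335,0],[0.024,0.05,0.136,-0.365,0],[0.024,0.05,0.136,-0.365,0]]'
python3 -m creep '[[0.024,0,0,0,0],[0.024,0,0,0,0]]'
python3 - <<'E'
from plan import *
go(polar(-.365,.034),.075,SY+np.degrees(.365),'at lever')
cam('top','t1.png');cam('scene','s1.png')
b=cv2.imread('pics/s1.png');cv2.imwrite('pics/s1z.png',cv2.resize(b[150:370,190:450],None,fx=2.7,fy=2.7))
E
```

```text
t: 2.15
tcp_pos: [0.516, 0.0949, 0.1994]
tool_rot: [-115.9, 89.8, 169.9]
wrist_force: [0.3, -1.1, 0.3]
finger_gap: 0.0237
t: 2.4
tcp_pos: [0.5176, 0.0906, 0.2015]
tool_rot: [53.4, 89.9, -21.2]
wrist_force: [0.5, 0.2, 0.4]
finger_gap: 0.0239
at lever shift [ 0.1264  0.0017 -0.0048] turn -0.002 | tcp [0.5176 0.0906 0.2015] zdir -74.6 F [0.52 0.21 0.41] gap 0.0239 t 2.4 q7 -94.0
```

View pics/s1z.png

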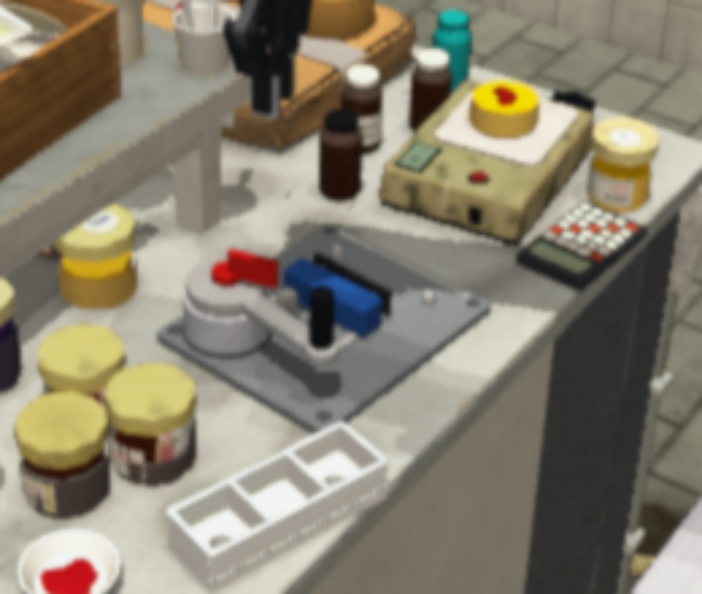

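View pics/t1.png

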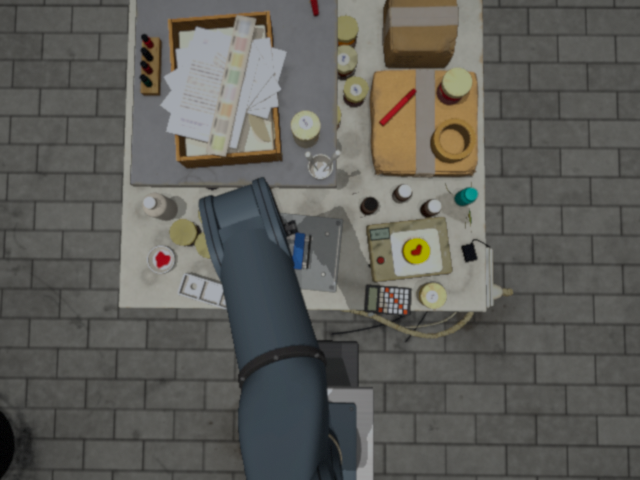

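```bash
python3 -m creep '[[0.024,0.03,0.002,-0.005,0],[0.024,0.06,0.002,-0.005,0],[0.024,0.09,0.002,-0.005,0],[0.024,0.11,0.002,-0.005,0],[0.024,0.126,0.002,-0.005,0],[0.024,0.126,0.002,-0.005,0],[0.024,0.126,0.002,-0.005,0]]'
python3 - <<'E'
from plan import *
go(polar(-.365,.034),.075,SY+np.degrees(.365),'at lever')
d=cam('scene','s2.png')
s=manip.state();print(proj(d,s['tcp_pos']))
b=cv2.imread('pics/s2.png');cv2.imwrite('pics/s2z.png',cv2.resize(b[200:320,220:380],None,fx=4.5,fy=4.5))
E
```

```text
t: 3.38
tcp_pos: [0.5184, 0.0971, 0.0756]
tool_rot: [84.8, 89.9, 10.3]
wrist_force: [0.7, -0.1, 0.4]
finger_gap: 0.0242
at lever shift [ 0.0006 -0.0006  0.0014] turn -0.001 | tcp [0.5184 0.0971 0.0756] zdir -74.5 F [ 0.66 -0.05  0.37] gap 0.0242 t 3.38 q7 -98.0
[[288.81954501 253.08994409]]
```

View pics/s2z.png

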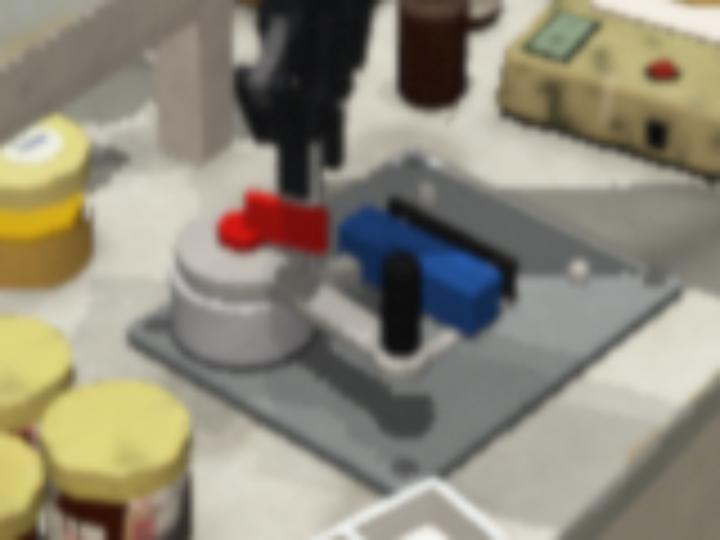

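```bash
python3 - <<'E'
from plan import *
d=cam('scene')
for p in ([.5176,.0906,.2015],[.5176,.0906,.215],list(polar(-.365,.036))+[.096],list(polar(-.365,.046))+[.096],list(polar(-.365,.046))+[.07],list(SPIN)+[.096],list(polar(.085,.115))+[.116]):
  q=proj(d,p)[0]; print(p,q,(q-[190,150])*2.7,(q-[220,200])*4.5)
s=manip.state(); R=Ro.from_euler('xyz',s['tool_rot'],degrees=True)
for dz in(-.0265,-.012,.012,.0265):
  for dy in (-.011,.011):
   for dx in (-.01,0):
    q=proj(d,s['tcp_pos']+R.apply([dx,dy,dz]))[0]; print(dz,dy,dx,((q-[220,200])*4.5).round())
E
```

```text
[0.5176, 0.0906, 0.2015] [290.74902426 203.37283286] [272.0223655  144.10664871] [318.37060916  15.17774786]
[0.5176, 0.0906, 0.215] [290.72744944 197.84111091] [271.9641135  129.17099946] [318.27352249  -9.71500089]
[np.float64(0.5162125906077787), np.float64(0.09502765462030882), 0.096] [290.20158846 245.53845589] [270.54428884 257.9538309 ] [315.90714806 204.9230515 ]
[np.float64(0.5065773577249818), np.float64(0.09235140962138418), 0.096] [294.45320955 246.48874342] [282.02366578 260.51960724] [335.03944296 209.1993454 ]
[np.float64(0.5065773577249818), np.float64(0.09235140962138418), 0.07] [294.45114498 256.05333864] [282.01809145 286.34401433] [335.03015242 252.24002388]
[np.float64(0.5508994289858475), np.float64(0.10466213661643756), 0.096] [275.04328015 242.15039493] [229.61685641 248.80606632] [247.69476068 189.6767772 ]
[np.float64(0.4377383725363066), np.float64(0.12514567398730703), 0.116] [311.6222095 257.4630836] [328.37996565 290.15032573] [412.29994275 258.58387621]
-0.0265 -0.011 -0.01 [311. 257.]
-0.0265 -0.011 0 [311. 274.]
-0.0265 0.011 -0.01 [268. 248.]
-0.0265 0.011 0 [268. 264.]
-0.012 -0.011 -0.01 [322. 241.]
-0.012 -0.011 0 [322. 257.]
-0.012 0.011 -0.01 [280. 231.]
-0.012 0.011 0 [280. 248.]
0.012 -0.011 -0.01 [339. 214.]
0.012 -0.011 0 [339. 230.]
0.012 0.011 -0.01 [298. 205.]
0.012 0.011 0 [298. 221.]
0.0265 -0.011 -0.01 [350. 198.]
0.0265 -0.011 0 [350. 214.]
0.0265 0.011 -0.01 [309. 189.]
0.0265 0.011 0 [309. 205.]
```

```bash
python3 - <<'E'
import cv2
b=cv2.imread('pics/s2.png');cv2.imwrite('pics/s2y.png',cv2.resize(b[190:265,255:330],None,fx=8,fy=8,interpolation=cv2.INTER_CUBIC))
b=cv2.imread('pics/s1.png');cv2.imwrite('pics/s1y.png',cv2.resize(b[140:215,255:330],None,fx=8,fy=8,interpolation=cv2.INTER_CUBIC))
E
```

```text
(no output)
```

View pics/s2y.png

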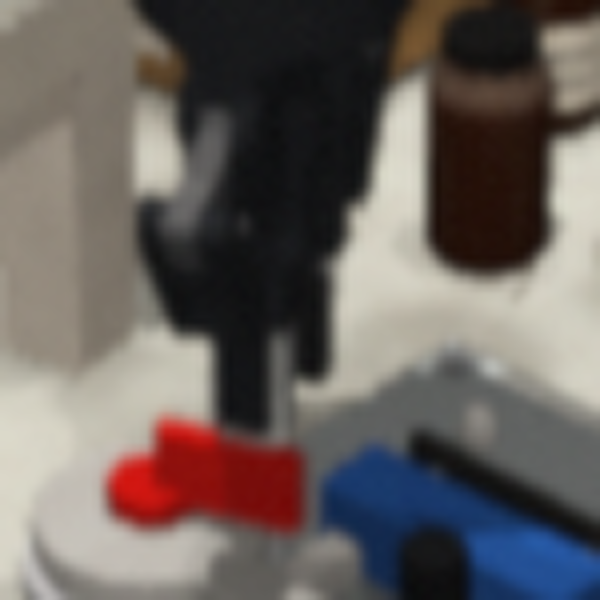

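View pics/s1y.png

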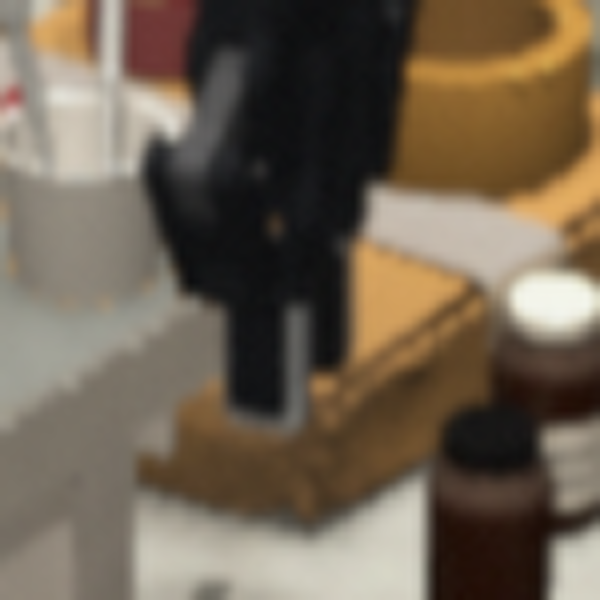

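```bash
python3 - <<'E'
from plan import *
d=cam('scene');t=cam('top')
print('base proj scene',proj(d,[0,0,0]),'top',proj(t,[0,0,0]))
for z in (.2,.21,.22,.235): print(z,at(d,291,193,z),at(d,296,186.3,z))
# bench near edge check etc
print(proj(d,list(seat(.052,0))+[.022]),proj(d,list(seat(-.052,0))+[.022]))
E
python3 - <<'E'
import cv2
b=cv2.imread('pics/top0.png');cv2.imwrite('pics/base.png',cv2.resize(b[330:480,220:400],None,fx=4,fy=4,interpolation=cv2.INTER_CUBIC))
E
```

```text
base proj scene [[527.48657389 352.68489852]] top [[309.79044542 447.28230267]]
0.2 [0.54466588 0.0537196  0.2       ] [0.55345118 0.02365669 0.2       ]
0.21 [0.53433996 0.06740662 0.21      ] [0.54298859 0.03781138 0.21      ]
0.22 [0.52401404 0.08109364 0.22      ] [0.53252601 0.05196606 0.22      ]
0.235 [0.50852516 0.10162417 0.235     ] [0.51683213 0.07319809 0.235     ]
[[316.05161734 241.30695534]] [[349.86116908 258.30657258]]
```

View pics/base.png

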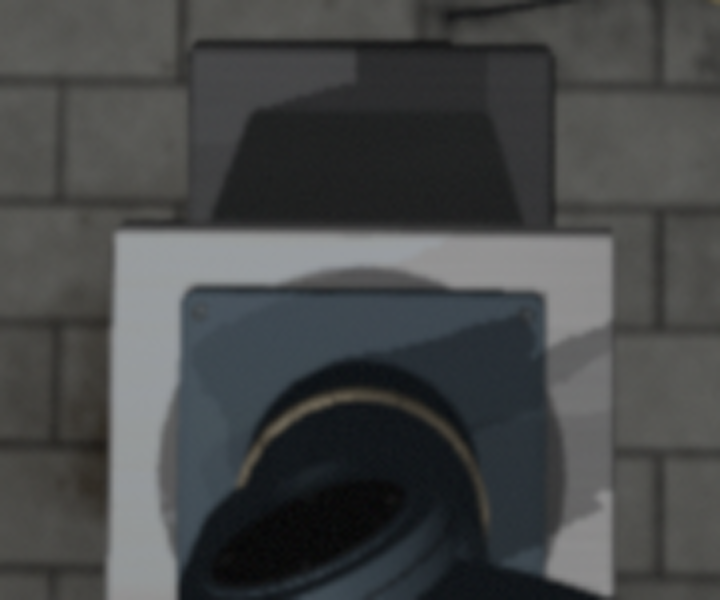

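```bash
cat >> plan.py <<'E'
def arc(phis,r,z,rot=True,phiz=None):
    for f in phis: go(polar(f,r),z,SY-np.degrees(f if rot else (phiz or 0)),'phi%.2f'%f)
E
python3 - <<'E'
from plan import *
arc([-.25,-.1,.05,.2],.034,.075)
E
```

```text
phi-0.25 shift [ 0.0006 -0.0004 -0.0022] turn 0.115 | tcp [0.5183 0.0974 0.0756] zdir -74.5 F [-0.02  0.18  0.23] gap 0.0239 t 3.58 q7 -98.0
phi-0.10 shift [ 0.0006  0.0006 -0.0072] turn 0.265 | tcp [0.5183 0.0974 0.0756] zdir -74.5 F [-0.02  0.18  0.23] gap 0.0239 t 3.58 q7 -98.0
phi0.05 shift [ 0.0006  0.0023 -0.012 ] turn 0.415 | tcp [0.5183 0.0974 0.0756] zdir -74.5 F [-0.02  0.18  0.23] gap 0.0239 t 3.58 q7 -98.0
phi0.20 shift [ 0.0006  0.0046 -0.0165] turn 0.565 | tcp [0.5183 0.0974 0.0756] zdir -74.5 F [-0.02  0.18  0.23] gap 0.0239 t 3.58 q7 -98.0
```

```bash
python3 -m creep '[[0.024,0,-0.0005,-0.002,0.115],[0.024,0,0.0005,-0.007,0.265],[0.024,0,0.0025,-0.012,0.415],[0.024,0,0.0045,-0.0165,0.565],[0.024,0,0.0045,-0.0165,0.565]]'
python3 - <<'E'
from plan import *
d=cam('scene','s3.png')
b=cv2.imread('pics/s3.png');cv2.imwrite('pics/s3z.png',cv2.resize(b[190:290,230:340],None,fx=6,fy=6,interpolation=2))
arc([.2],.034,.075)
E
```

```text
t: 4.2
tcp_pos: [0.5179, 0.1151, 0.0753]
tool_rot: [118.6, 90.0, 11.8]
wrist_force: [1.0, 0.5, 0.2]
finger_gap: 0.0243
phi0.20 shift [ 0.0002  0.0005 -0.    ] turn 0.004 | tcp [0.5178 0.1146 0.0752] zdir -106.6 F [-0.02 -0.19 -0.98] gap 0.0241 t 4.25 q7 -124.0
```

View pics/s3z.png

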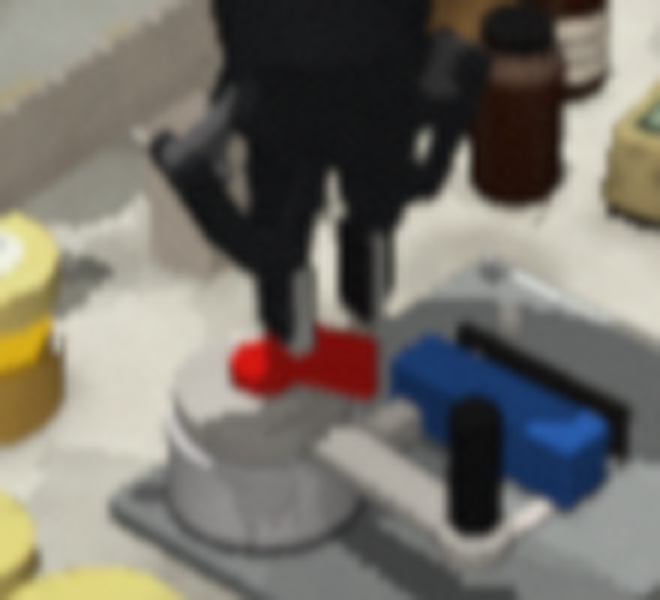

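```bash
python3 -m creep '[[0.024,0.004,0,0,0],[0.024,0.007,0,0,0],[0.024,0.007,0,0,0]]'
python3 - <<'E'
from plan import *
arc([.3,.4,.5,.6,.7],.036,.068)
E
```

```text
t: 4.62
tcp_pos: [0.5175, 0.1141, 0.0675]
tool_rot: [-62.9, 90.0, -169.8]
wrist_force: [0.3, 0.3, 0.1]
finger_gap: 0.0238
phi0.30 shift [-0.0005 -0.0011 -0.0042] turn 0.1 | tcp [0.5175 0.1141 0.0675] zdir -106.8 F [0.32 0.26 0.09] gap 0.0238 t 4.62 q7 -124.0
phi0.40 shift [-0.0005 -0.0006 -0.0078] turn 0.2 | tcp [0.5175 0.1141 0.0675] zdir -106.8 F [0.32 0.26 0.09] gap 0.0238 t 4.62 q7 -124.0
phi0.50 shift [-0.0005  0.0003 -0.0113] turn 0.3 | tcp [0.5175 0.1141 0.0675] zdir -106.8 F [0.32 0.26 0.09] gap 0.0238 t 4.62 q7 -124.0
phi0.60 shift [-0.0005  0.0015 -0.0147] turn 0.4 | tcp [0.5175 0.1141 0.0675] zdir -106.8 F [0.32 0.26 0.09] gap 0.0238 t 4.62 q7 -124.0
phi0.70 shift [-0.0005  0.0031 -0.0179] turn 0.5 | tcp [0.5175 0.1141 0.0675] zdir -106.8 F [0.32 0.26 0.09] gap 0.0238 t 4.62 q7 -124.0
```

```bash
python3 -m creep '[[0.024,0,-0.001,-0.004,0.1],[0.024,0,-0.0005,-0.008,0.2],[0.024,0,0.0005,-0.0115,0.3],[0.024,0,0.0015,-0.0145,0.4],[0.024,0,0.0015,-0.0145,0.4]]'
python3 - <<'E'
from plan import *
d=cam('scene','s4.png')
b=cv2.imread('pics/s4.png');cv2.imwrite('pics/s4z.png',cv2.resize(b[190:290,230:340],None,fx=6,fy=6,interpolation=2))
arc([.7,.8],.036,.068,False,.6)
E
```

```text
t: 5.25
tcp_pos: [0.5235, 0.1281, 0.0678]
tool_rot: [61.2, 90.0, -68.5]
wrist_force: [-0.8, -0.3, -0.3]
finger_gap: 0.024
phi0.70 shift [-0.0002  0.0002 -0.0034] turn 0.002 | tcp [0.5233 0.1279 0.0678] zdir -129.6 F [ 0.01 -1.05  0.18] gap 0.0238 t 5.3 q7 -143.0
phi0.80 shift [-0.0002  0.0008 -0.0069] turn 0.002 | tcp [0.5233 0.1279 0.0678] zdir -129.6 F [ 0.01 -1.05  0.18] gap 0.0238 t 5.3 q7 -143.0
```

View pics/s4z.png

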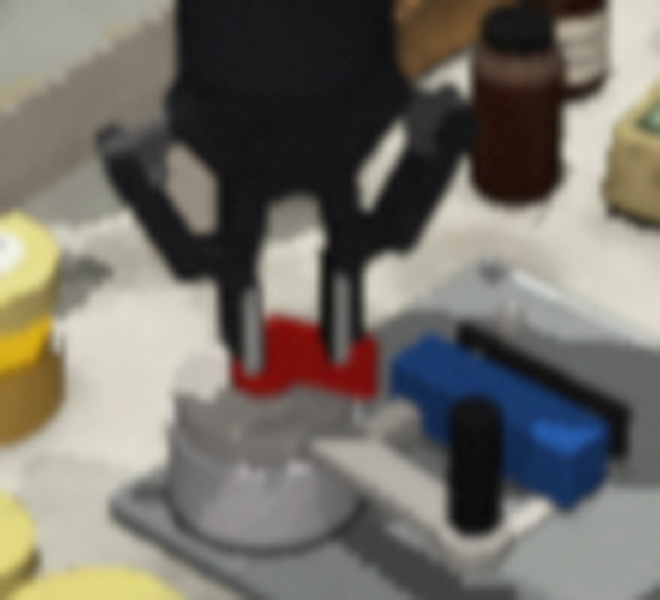

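```bash
python3 -m creep '[[0.024,-0.03,0,0,0],[0,-0.06,0,0,0],[0,-0.06,0,0,0],[0,-0.06,0,0,0],[0,-0.06,0,0,0]]'
python3 - <<'E'
from plan import *
d=cam('scene','s5.png')
s=manip.state();print(s['tcp_pos'],(proj(d,s['tcp_pos'])-[230,170])*6)
b=cv2.imread('pics/s5.png');cv2.imwrite('pics/s5z.png',cv2.resize(b[170:270,230:340],None,fx=6,fy=6,interpolation=2))
E
```

```text
t: 5.92
tcp_pos: [0.5228, 0.1276, 0.127]
tool_rot: [-32.5, 89.9, -162.3]
wrist_force: [0.9, -0.1, -0.0]
finger_gap: 0.0
[0.52285045 0.12763475 0.12708071] [[290.71625298 418.1156723 ]]
```

View pics/s5z.png

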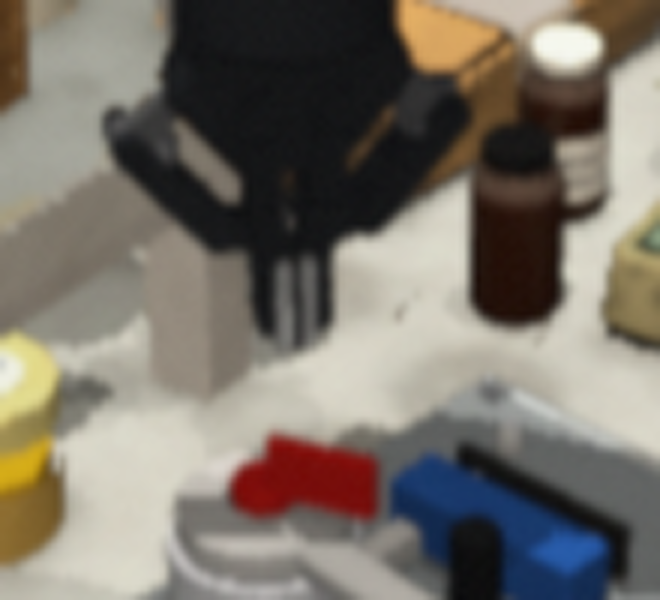

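```bash
python3 - <<'E'
from plan import *
d=cam('top')
for p in ([.5176,.0906,.2015],[.5176,.0906,.2335],[.545,.05,.2015]): print(((proj(d,p)[0]-[240,180])*7).round())
b=cv2.imread('pics/t1.png');cv2.imwrite('pics/t1z.png',cv2.resize(b[180:260,240:340],None,fx=7,fy=7,interpolation=2))
E
```

```text
[207. 402.]
[197. 395.]
[338. 316.]
```

View pics/t1z.png

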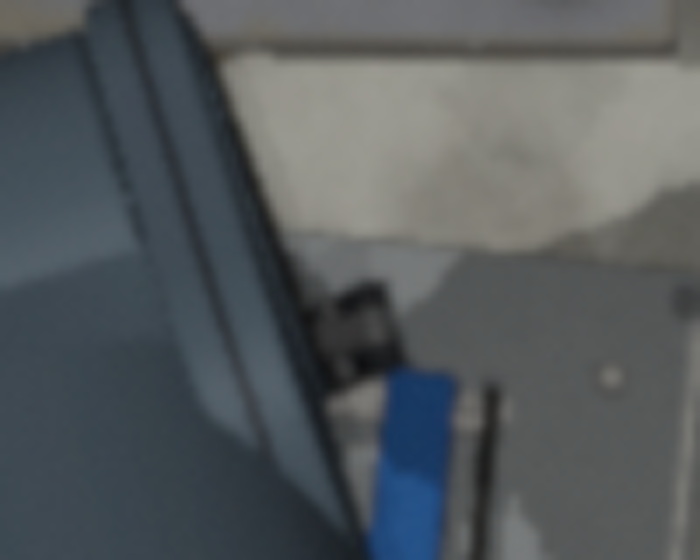

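```bash
python3 - <<'E'
from plan import *
d=cam('top')
for o in (.045,.055,.065):
  for z in (.28,.31):
    for b in ([.5176,.0906],[.545,.05]):
      p=[b[0]+.267*o,b[1]-.964*o,z]; print(o,z,b,((proj(d,p)[0]-[240,180])*7).round())
E
```

```text
0.045 0.28 [0.5176, 0.0906] [332. 345.]
0.045 0.28 [0.545, 0.05] [473. 252.]
0.045 0.31 [0.5176, 0.0906] [326. 336.]
0.045 0.31 [0.545, 0.05] [471. 241.]
0.055 0.28 [0.5176, 0.0906] [365. 336.]
0.055 0.28 [0.545, 0.05] [506. 243.]
0.055 0.31 [0.5176, 0.0906] [360. 327.]
0.055 0.31 [0.545, 0.05] [505. 232.]
0.065 0.28 [0.5176, 0.0906] [399. 327.]
0.065 0.28 [0.545, 0.05] [539. 234.]
0.065 0.31 [0.5176, 0.0906] [395. 318.]
0.065 0.31 [0.545, 0.05] [539. 223.]
```

```bash
python3 - <<'E'
from plan import *
arc([-.365],.036,.127)
E
```

```text
phi-0.36 shift [0.0003 0.0157 0.0295] turn -0.965 | tcp [0.523  0.1277 0.1273] zdir -129.8 F [ 0.8  -0.25 -1.01] gap -0.0 t 6.08 q7 -143.0
```

```bash
python3 -m creep '[[0.024,0,0.003,0.006,-0.18],[0.024,0,0.006,0.012,-0.36],[0.024,0,0.009,0.018,-0.54],[0.024,0,0.013,0.024,-0.72],[0.024,0,0.016,0.0295,-0.9],[0.024,0,0.016,0.0295,-0.965],[0.024,0,0.016,0.0295,-0.965]]'
python3 - <<'E'
from plan import *
arc([-.365],.036,.047)
E
```

```text
t: 6.95
tcp_pos: [0.5167, 0.0947, 0.1276]
tool_rot: [-110.4, 90.0, 175.0]
wrist_force: [-1.0, -0.3, -0.6]
finger_gap: 0.0244
phi-0.36 shift [ 0.0806 -0.0003 -0.0004] turn -0.001 | tcp [0.5167 0.0947 0.1276] zdir -74.5 F [-1.05 -0.27 -0.56] gap 0.0244 t 6.95 q7 -95.0
```

```bash
python3 -m creep '[[0.024,0.03,0,0,0],[0.024,0.05,0,0,0],[0.024,0.06,0,0,0],[0.024,0.068,0,0,0],[0.024,0.074,0,0,0],[0.024,0.08,0,0,0],[0.024,0.08,0,0,0]]'
python3 - <<'E'
from plan import *
d=cam('scene','s6.png')
b=cv2.imread('pics/s6.png');cv2.imwrite('pics/s6z.png',cv2.resize(b[190:290,230:340],None,fx=6,fy=6,interpolation=2))
arc([-.25,-.1,.05,.2],.036,.047)
E
```

```text
t: 7.82
tcp_pos: [0.5167, 0.0949, 0.0477]
tool_rot: [-91.9, 90.0, -166.4]
wrist_force: [-0.6, 0.2, 0.5]
finger_gap: 0.0241
phi-0.25 shift [ 0.0009 -0.0004 -0.0043] turn 0.115 | tcp [0.5169 0.095  0.0479] zdir -74.5 F [ 0.65 -0.15  0.1 ] gap 0.0241 t 7.88 q7 -96.0
phi-0.10 shift [ 0.0009  0.0006 -0.0096] turn 0.265 | tcp [0.5169 0.095  0.0479] zdir -74.5 F [ 0.65 -0.15  0.1 ] gap 0.0241 t 7.88 q7 -96.0
phi0.05 shift [ 0.0009  0.0024 -0.0147] turn 0.415 | tcp [0.5169 0.095  0.0479] zdir -74.5 F [ 0.65 -0.15  0.1 ] gap 0.0241 t 7.88 q7 -96.0
phi0.20 shift [ 0.0009  0.005  -0.0195] turn 0.565 | tcp [0.5169 0.095  0.0479] zdir -74.5 F [ 0.65 -0.15  0.1 ] gap 0.0241 t 7.88 q7 -96.0
```

View pics/s6z.png

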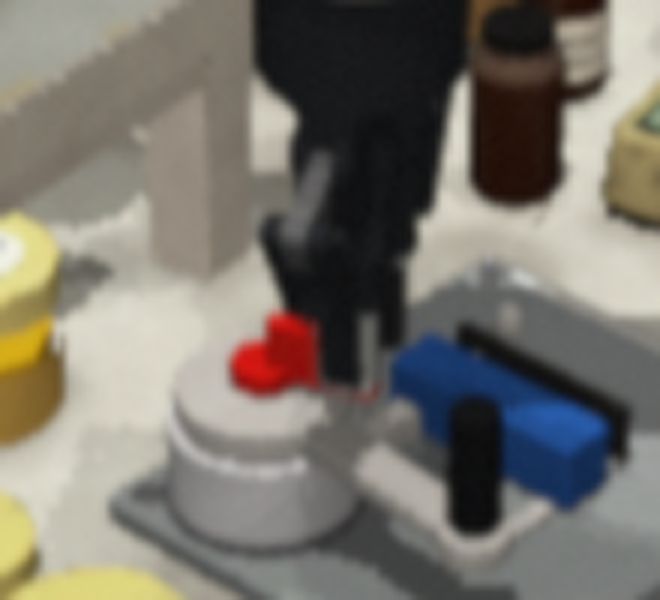

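The fingers now straddle the red fin: the near finger covers its end at about (350,370) in the zoom. The real fingertips sit about 30 mm above the reported TCP. Next I'll push the lever left.

```bash
python3 -m creep '[[0.024,0,-0.0005,-0.0045,0.115],[0.024,0,0.0005,-0.0095,0.265],[0.024,0,0.0025,-0.0145,0.415],[0.024,0,0.005,-0.0195,0.565],[0.024,0,0.005,-0.0195,0.565]]'
python3 - <<'E'
from plan import *
arc([.3,.4,.5,.6,.7],.036,.047)
d=cam('scene','s7.png')
b=cv2.imread('pics/s7.png');cv2.imwrite('pics/s7z.png',cv2.resize(b[190:290,230:340],None,fx=6,fy=6,interpolation=2))
E
```

```text
t: 8.5
tcp_pos: [0.5165, 0.1156, 0.0482]
tool_rot: [108.3, 90.0, 1.5]
wrist_force: [0.5, 0.6, 0.0]
finger_gap: 0.024
phi0.30 shift [ 0.0012  0.0003 -0.0031] turn 0.102 | tcp [0.5165 0.1156 0.0482] zdir -106.8 F [0.49 0.57 0.  ] gap 0.024 t 8.5 q7 -122.0
phi0.40 shift [ 0.0012  0.0008 -0.0067] turn 0.202 | tcp [0.5165 0.1156 0.0482] zdir -106.8 F [0.49 0.57 0.  ] gap 0.024 t 8.5 q7 -122.0
phi0.50 shift [ 0.0012  0.0017 -0.0101] turn 0.302 | tcp [0.5165 0.1156 0.0482] zdir -106.8 F [0.49 0.57 0.  ] gap 0.024 t 8.5 q7 -122.0
phi0.60 shift [ 0.0012  0.003  -0.0135] turn 0.402 | tcp [0.5165 0.1156 0.0482] zdir -106.8 F [0.49 0.57 0.  ] gap 0.024 t 8.5 q7 -122.0
phi0.70 shift [ 0.0012  0.0045 -0.0168] turn 0.502 | tcp [0.5165 0.1156 0.0482] zdir -106.8 F [0.49 0.57 0.  ] gap 0.024 t 8.5 q7 -122.0
```

View pics/s7z.png

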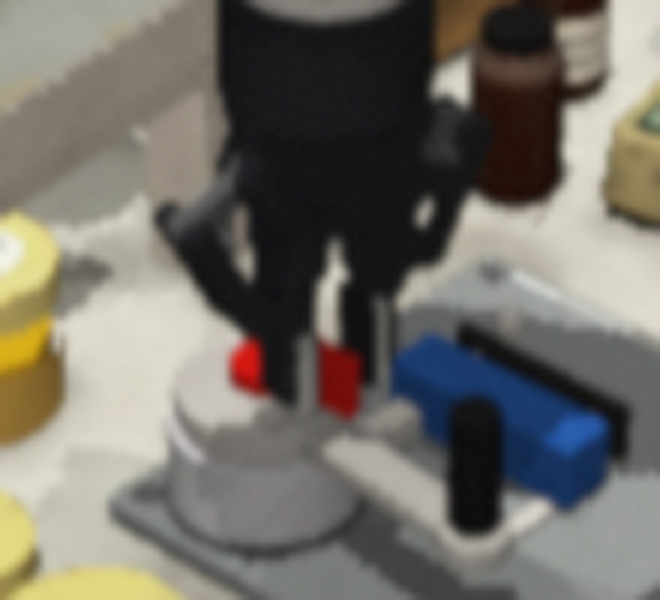

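Lever is moving (tip now at about (345,380) in the zoom). I'll continue.

```bash
python3 -m creep '[[0.024,0,0.0005,-0.003,0.1],[0.024,0,0.001,-0.0065,0.2],[0.024,0,0.0015,-0.01,0.3],[0.024,0,0.003,-0.0135,0.4],[0.024,0,0.003,-0.0135,0.4]]'
python3 - <<'E'
from plan import *
arc([.7,.77,.85],.036,.047)
d=cam('scene','s8.png')
b=cv2.imread('pics/s8.png');cv2.imwrite('pics/s8z.png',cv2.resize(b[190:290,230:340],None,fx=6,fy=6,interpolation=2))
E
```

```text
t: 9.18
tcp_pos: [0.5231, 0.1271, 0.0479]
tool_rot: [-30.4, 90.0, -160.0]
wrist_force: [0.0, 0.1, 1.2]
finger_gap: 0.024
phi0.70 shift [ 0.0009 -0.0001 -0.0042] turn 0.103 | tcp [0.5231 0.1271 0.0479] zdir -129.6 F [0.05 0.11 1.22] gap 0.024 t 9.18 q7 -139.0
phi0.77 shift [ 0.0009  0.0003 -0.0067] turn 0.173 | tcp [0.5231 0.1271 0.0479] zdir -129.6 F [0.05 0.11 1.22] gap 0.024 t 9.18 q7 -139.0
phi0.85 shift [ 0.0009  0.0009 -0.0095] turn 0.253 | tcp [0.5231 0.1271 0.0479] zdir -129.6 F [0.05 0.11 1.22] gap 0.024 t 9.18 q7 -139.0
```

View pics/s8z.png

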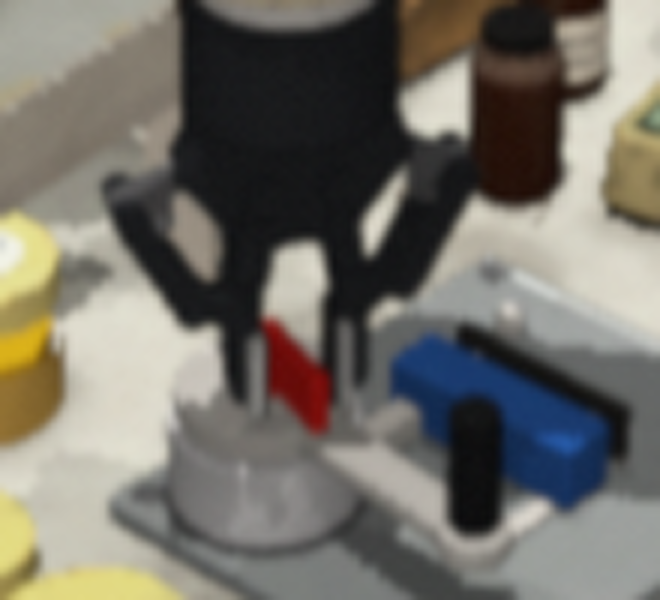

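```bash
python3 -m creep '[[0.024,0,0,-0.002,0.05],[0.024,0,0,-0.004,0.1],[0.024,0,0.0003,-0.0067,0.173],[0.024,0,0.0003,-0.0067,0.173]]'
python3 - <<'E'
from plan import *
for i in range(4): print(manip.state()['wrist_force']); cam('scene')
arc([.77,.85,.9],.036,.047)
d=cam('scene','s9.png')
b=cv2.imread('pics/s9.png');cv2.imwrite('pics/s9z.png',cv2.resize(b[190:290,230:340],None,fx=6,fy=6,interpolation=2))
E
```

```text
t: 9.72
tcp_pos: [0.5275, 0.132, 0.0478]
tool_rot: [-27.5, 90.0, -167.0]
wrist_force: [-1.8, 0.5, -0.7]
finger_gap: 0.0241
[-1.83534761  0.54820334 -0.71193089]
[-1.25635869  1.05761702 -0.18362059]
[-2.5947809  -0.58289351 -0.03939455]
[-1.86163329  0.80952252  0.19170159]
phi0.77 shift [ 0.0009 -0.0002 -0.    ] turn -0.001 | tcp [0.5276 0.1319 0.0479] zdir -139.6 F [-2.33 -0.31 -0.44] gap 0.0241 t 9.93 q7 -146.0
phi0.85 shift [ 0.0009 -0.0001 -0.0029] turn 0.079 | tcp [0.5276 0.1319 0.0479] zdir -139.6 F [-2.33 -0.31 -0.44] gap 0.0241 t 9.93 q7 -146.0
phi0.90 shift [ 0.0009  0.0001 -0.0047] turn 0.129 | tcp [0.5276 0.1319 0.0479] zdir -139.6 F [-2.33 -0.31 -0.44] gap 0.0241 t 9.93 q7 -146.0
```

View pics/s9z.png

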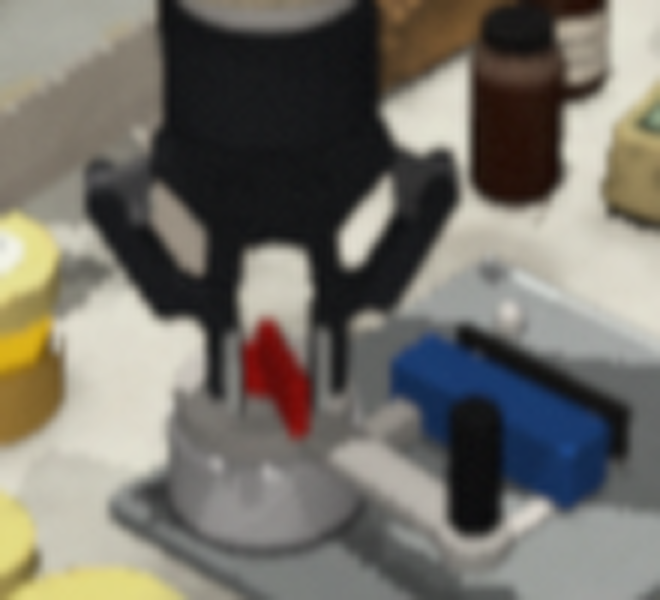

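```bash
python3 -m creep '[[0.024,0,0,-0.001,0],[0.024,0,0,-0.002,0],[0.024,0,0,-0.002,0]]'
python3 - <<'E'
from plan import *
f=[]
for i in range(6): f.append(manip.state()['wrist_force']); cam('scene')
print(np.mean(f,0),manip.state()['tcp_pos'])
d=cam('scene','s10.png')
b=cv2.imread('pics/s10.png');cv2.imwrite('pics/s10z.png',cv2.resize(b[190:290,230:340],None,fx=6,fy=6,interpolation=2))
E
```

```text
t: 10.35
tcp_pos: [0.5293, 0.1335, 0.0479]
tool_rot: [177.8, 90.0, 38.2]
wrist_force: [-1.2, 0.1, 0.3]
finger_gap: 0.024
[-1.56271917 -0.26227768 -0.53375994] [0.52938873 0.13336226 0.04792532]
```

View pics/s10z.png

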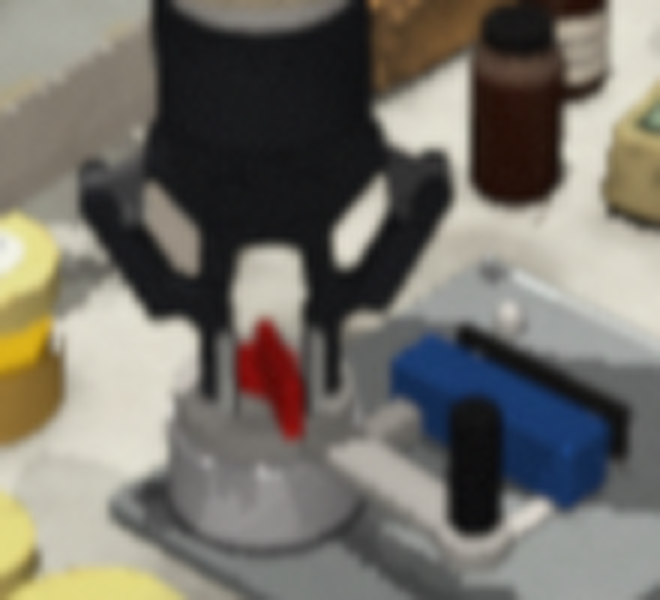

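```bash
cat >> plan.py <<'E'
def ang(d,u,v,z):
    p=at(d,u,v,z)[:2]; w=RS.T@(p-SPIN); return np.arctan2(w[1],-w[0]),np.linalg.norm(w)
E
python3 - <<'E'
from plan import *
d=cam('scene')
print(ang(d,230+290/6,190+435/6,.07))
for f in (.4,.45,.5,.535,.6): print(f,((proj(d,list(polar(f,.046))+[.07])-[230,190])*6).round(), ((proj(d,list(polar(f,.046))+[.096])-[230,190])*6).round())
print('grip',ang(d,230+475/6,190+398/6,.116), 'arm end')
E
```

```text
(np.float64(0.6455586708076643), np.float64(0.040920019636588846))
0.4 [[322. 437.]] [[321. 380.]]
0.45 [[316. 439.]] [[315. 381.]]
0.5 [[310. 440.]] [[309. 382.]]
0.535 [[306. 441.]] [[305. 383.]]
0.6 [[298. 443.]] [[297. 385.]]
grip (np.float64(0.09385239892538516), np.float64(0.10868263799556903)) arm end
```

```bash
python3 -m creep '[[0.024,0,0,-0.001,0],[0.024,0,0,-0.002,0],[0.024,0,0,-0.002,0]]'
python3 - <<'E'
from plan import *
f=[]
for i in range(6): f.append(manip.state()['wrist_force']); d=cam('scene')
print(np.mean(f,0),manip.state()['tcp_pos'])
d=cam('scene','s11.png')
b=cv2.imread('pics/s11.png');cv2.imwrite('pics/s11z.png',cv2.resize(b[190:290,230:340],None,fx=6,fy=6,interpolation=2))
E
```

```text
t: 11.12
tcp_pos: [0.5301, 0.1345, 0.0478]
tool_rot: [-27.2, 89.9, -166.8]
wrist_force: [-4.2, -1.1, 2.4]
finger_gap: 0.0243
[-5.20301472 -1.34726002  1.96448087] [0.53013707 0.13451226 0.04780602]
```

View pics/s11z.png

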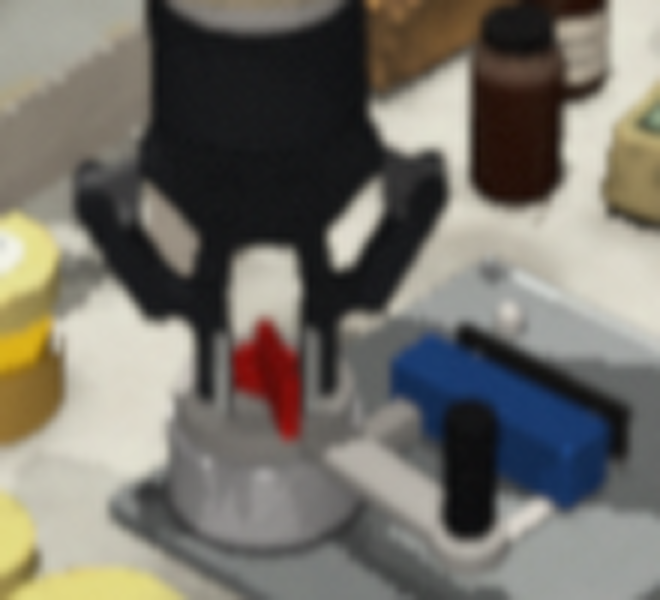

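```bash
python3 -m creep '[[0.024,0,0,0.004,0],[0.024,-0.03,0,0.004,0],[0.024,-0.06,0,0.004,0],[0.034,-0.075,0,0.004,0],[0.034,-0.075,0,0.004,0]]'
python3 - <<'E'
from plan import *
go(polar(.1,.113),.123,SY,'over grip')
d=cam('scene','s12.png')
b=cv2.imread('pics/s12.png');cv2.imwrite('pics/s12z.png',cv2.resize(b[190:290,230:340],None,fx=6,fy=6,interpolation=2))
E
```

```text
t: 12.1
tcp_pos: [0.5287, 0.1324, 0.1237]
tool_rot: [159.4, 89.8, 19.7]
wrist_force: [-0.3, 0.4, -0.3]
finger_gap: 0.0344
over grip shift [ 0.0004 -0.0528  0.0714] turn -0.773 | tcp [0.5287 0.1324 0.1237] zdir -139.7 F [-0.31  0.4  -0.31] gap 0.0344 t 12.1 q7 -149.0
```

View pics/s12z.png

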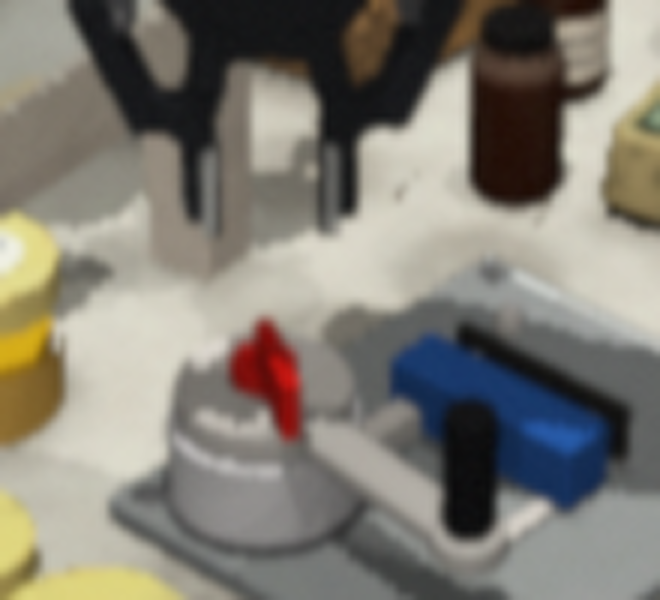

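```bash
python3 -m creep '[[0.034,0,-0.01,0.012,-0.18],[0.034,0,-0.02,0.024,-0.36],[0.034,0,-0.03,0.037,-0.54],[0.034,0,-0.04,0.05,-0.7],[0.034,0,-0.05,0.06,-0.773],[0.034,0,-0.053,0.071,-0.773],[0.034,0,-0.053,0.071,-0.773]]'
python3 - <<'E'
from plan import *
d=cam('scene')
for f in (.05,.1,.15): print(f,((proj(d,list(polar(f,.115))+[.116])-[230,190])*6).round())
go(polar(.11,.115),.046,SY,'grip')
E
```

```text
t: 13.02
tcp_pos: [0.4386, 0.1259, 0.1224]
tool_rot: [-61.2, 89.9, -156.8]
wrist_force: [0.3, -0.3, -0.1]
finger_gap: 0.0341
0.05 [[498. 400.]]
0.1 [[486. 407.]]
0.15 [[474. 413.]]
grip shift [ 0.0766 -0.0012 -0.0016] turn -0.002 | tcp [0.4393 0.1263 0.1226] zdir -95.5 F [ 0.44 -0.19 -0.23] gap 0.0337 t 13.07 q7 -116.0
```

```bash
python3 -m creep '[[0.034,0.01,-0.001,-0.004,0],[0.034,0.025,-0.001,-0.004,0],[0.034,0.035,-0.001,-0.004,0],[0.034,0.045,-0.001,-0.004,0],[0.034,0.06,-0.001,-0.004,0],[0.034,0.075,-0.001,-0.004,0],[0.034,0.076,-0.001,-0.004,0]]'
python3 - <<'E'
from plan import *
d=cam('scene','s13.png')
b=cv2.imread('pics/s13.png');cv2.imwrite('pics/s13z.png',cv2.resize(b[190:300,240:360],None,fx=6,fy=6,interpolation=2))
arc([.14,0,-.15,-.3,-.45,-.6,-.7,-.78],.115,.046,False,0)
E
```

```text
t: 13.95
tcp_pos: [0.4382, 0.1305, 0.046]
tool_rot: [-63.4, 89.9, -158.8]
wrist_force: [0.7, 0.7, -0.4]
finger_gap: 0.0342
phi0.14 shift [ 0.0004  0.0005 -0.0008] turn -0.0 | tcp [0.4384 0.1305 0.0464] zdir -95.4 F [-0.56 -0.38  0.59] gap 0.0342 t 14.0 q7 -116.0
phi0.00 shift [ 0.0004 -0.0006  0.0152] turn -0.0 | tcp [0.4384 0.1305 0.0464] zdir -95.4 F [-0.56 -0.38  0.59] gap 0.0342 t 14.0 q7 -116.0
phi-0.15 shift [0.0004 0.0007 0.0324] turn -0.0 | tcp [0.4384 0.1305 0.0464] zdir -95.4 F [-0.56 -0.38  0.59] gap 0.0342 t 14.0 q7 -116.0
phi-0.30 shift [0.0004 0.0046 0.0492] turn -0.0 | tcp [0.4384 0.1305 0.0464] zdir -95.4 F [-0.56 -0.38  0.59] gap 0.0342 t 14.0 q7 -116.0
phi-0.45 shift [0.0004 0.0109 0.0652] turn -0.0 | tcp [0.4384 0.1305 0.0464] zdir -95.4 F [-0.56 -0.38  0.59] gap 0.0342 t 14.0 q7 -116.0
phi-0.60 shift [0.0004 0.0195 0.0801] turn -0.0 | tcp [0.4384 0.1305 0.0464] zdir -95.4 F [-0.56 -0.38  0.59] gap 0.0342 t 14.0 q7 -116.0
phi-0.70 shift [0.0004 0.0265 0.0893] turn -0.0 | tcp [0.4384 0.1305 0.0464] zdir -95.4 F [-0.56 -0.38  0.59] gap 0.0342 t 14.0 q7 -116.0
phi-0.78 shift [0.0004 0.0327 0.0961] turn -0.0 | tcp [0.4384 0.1305 0.0464] zdir -95.4 F [-0.56 -0.38  0.59] gap 0.0342 t 14.0 q7 -116.0
```

View pics/s13z.png

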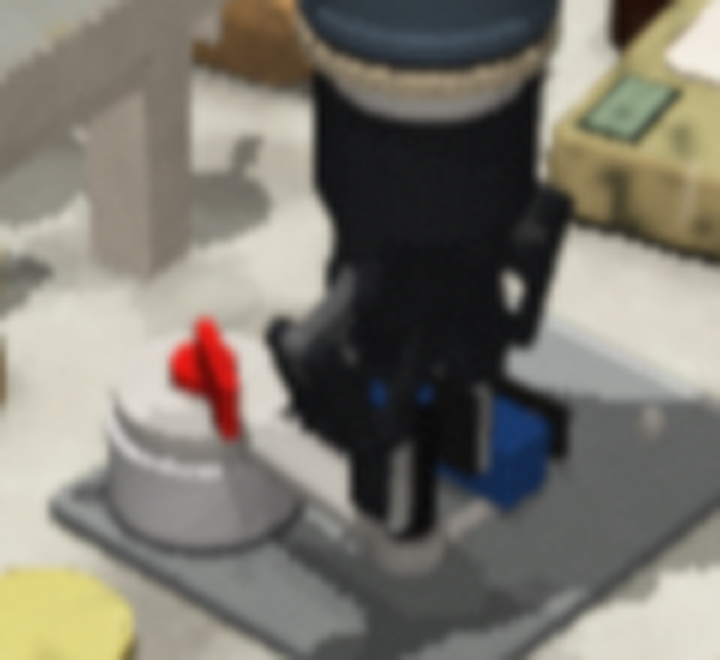

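```bash
python3 -m creep '[[0.034,0,0,0.015,0],[0.034,0,-0.0005,0.025,0],[0.034,0,0.0007,0.04,0],[0.034,0,0.0046,0.056,0],[0.034,0,0.011,0.072,0],[0.034,0,0.0195,0.087,0],[0.034,0,0.0265,0.096,0],[0.034,0,0.0275,0.098,0]]'
python3 -m creep '[[0.034,0,0.0,0.0,0],[0.034,0,0,0,0]]'
python3 - <<'E'
from plan import *
f=[]
for i in range(4): f.append(manip.state()['wrist_force']); d=cam('scene')
print(np.mean(f,0))
d=cam('scene','s14.png')
b=cv2.imread('pics/s14.png');cv2.imwrite('pics/s14z.png',cv2.resize(b[190:300,240:360],None,fx=6,fy=6,interpolation=2))
arc([-.7],.115,.046,False,0)
E
```

```text
t: 15.0
tcp_pos: [0.4545, 0.0339, 0.0468]
tool_rot: [-129.4, 89.7, 135.4]
wrist_force: [-11.2, 23.5, 7.3]
finger_gap: 0.0341
t: 15.25
tcp_pos: [0.4545, 0.034, 0.0469]
tool_rot: [-129.2, 89.7, 135.7]
wrist_force: [-8.5, 18.9, 6.0]
finger_gap: 0.0341
[-9.49906678 18.38565956  6.10547442]
phi-0.70 shift [ 0.0009  0.0014 -0.0053] turn 0.004 | tcp [0.4545 0.034  0.0468] zdir -95.1 F [-8.34 17.83  5.72] gap 0.0338 t 15.5 q7 -104.0
```

View pics/s14z.png

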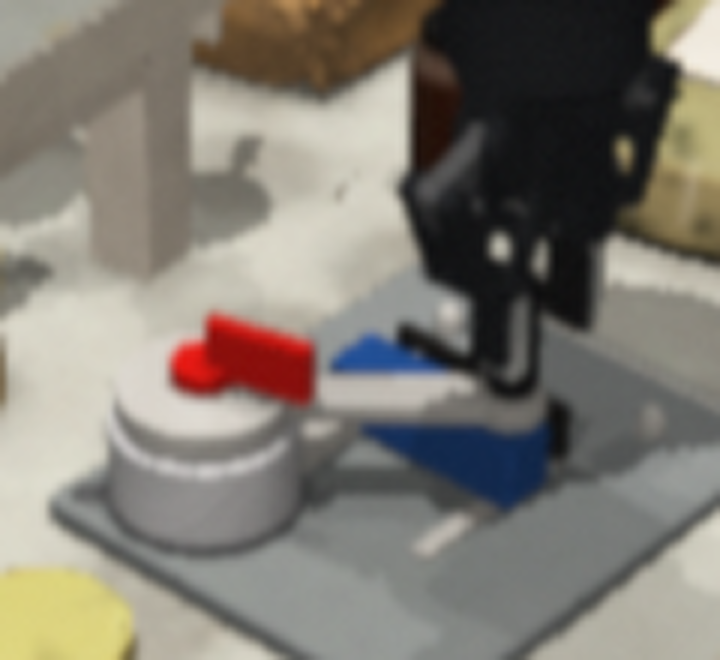

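```bash
cat >> plan.py <<'E'
def stroke(a,b,off,n=8,r=.115,z=.046):
    s=manip.state(); R=Ro.from_euler('xyz',s['tool_rot'],degrees=True)
    for f in np.linspace(a,b,n):
        p=polar(f,r); d=R.inv().apply(np.array([*p,z])-s['tcp_pos']); print('%.2f'%f,(d+[0,0,off]).round(4))
    print(s['tcp_pos'].round(4),s['wrist_force'].round(1),s['t'])
E
python3 - <<'E'
from plan import *
stroke(-.6,.7,-.007)
E
```

```text
-0.60 [ 0.0009 -0.0055 -0.0215]
-0.41 [ 0.001  -0.0158 -0.0402]
-0.23 [ 0.0011 -0.0224 -0.0604]
-0.04 [ 0.0012 -0.0252 -0.0816]
0.14 [ 0.0012 -0.0241 -0.1029]
0.33 [ 0.0013 -0.019  -0.1236]
0.51 [ 0.0013 -0.0102 -0.143 ]
0.70 [ 0.0013  0.0021 -0.1605]
[0.4545 0.034  0.0468] [-8.3 17.8  5.7] 15.5
```

```bash
python3 -m creep '[[0.034,0,-0.0055,-0.0225,0],[0.034,0,-0.016,-0.041,0],[0.034,0,-0.0225,-0.061,0],[0.034,0,-0.0255,-0.082,0],[0.034,0,-0.024,-0.104,0],[0.034,0,-0.019,-0.1245,0],[0.034,0,-0.0105,-0.144,0],[0.034,0,0.001,-0.161,0]]'
python3 - <<'E'
from plan import *
f=[]
for i in range(6): f.append(manip.state()['wrist_force']); d=cam('scene')
print(np.mean(f,0))
d=cam('scene','s15.png')
b=cv2.imread('pics/s15.png');cv2.imwrite('pics/s15z.png',cv2.resize(b[190:300,240:360],None,fx=6,fy=6,interpolation=2))
arc([.7],.115,.046,False,0)
E
```

```text
t: 16.5
tcp_pos: [0.4731, 0.1908, 0.0468]
tool_rot: [-45.6, 89.9, -141.0]
wrist_force: [-2.8, -2.6, 0.7]
finger_gap: 0.0343
[-0.15276144 -0.14225676  0.38255774]
phi0.70 shift [ 0.001  -0.0022  0.0036] turn -0.001 | tcp [0.4728 0.19   0.047 ] zdir -95.4 F [0.04 0.51 0.12] gap 0.034 t 16.85 q7 -120.0
```

View pics/s15z.png

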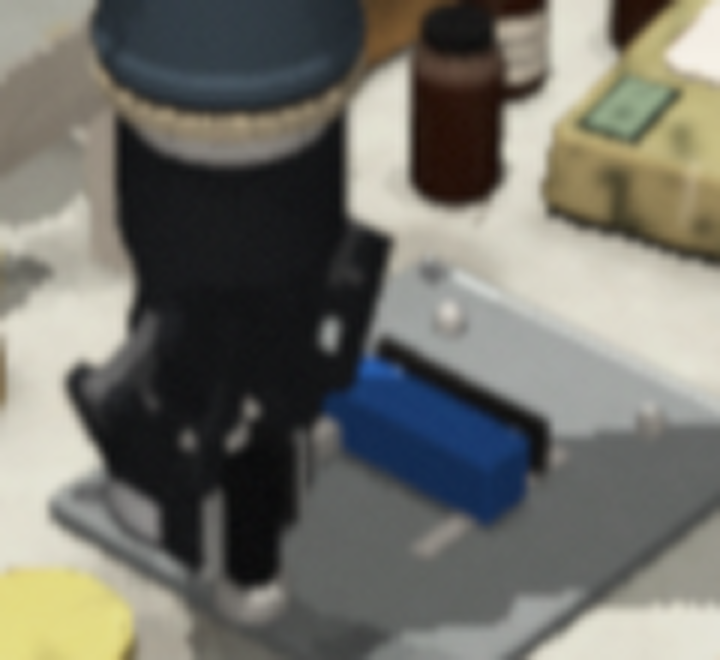

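```bash
python3 -m creep '[[0.034,0,0,-0.003,0],[0.034,0,0.001,-0.006,0],[0.034,0,0.001,-0.006,0]]'
python3 - <<'E'
from plan import *
f=[]
for i in range(4): f.append(manip.state()['wrist_force']); d=cam('scene')
print(np.mean(f,0))
stroke(.6,-.7,.007)
# pad front top edge estimate: pixel of black pad front-right corner
for jaw in (.02,.03,.04,.05):
    print(jaw,[((proj(d,list(seat(xx,.028+jaw-.008))+[.040])[0]-[240,190])*6).round() for xx in(.042,-.042)])
E
```

```text
t: 17.23
tcp_pos: [0.4755, 0.1953, 0.0471]
tool_rot: [56.5, 89.9, -39.0]
wrist_force: [2.9, -4.6, -0.6]
finger_gap: 0.034
[ 3.38311926 -4.66131227 -0.57417795]
0.60 [ 0.0011 -0.0113  0.0252]
0.41 [ 0.0011 -0.0216  0.0439]
0.23 [ 0.0011 -0.0283  0.0641]
0.04 [ 0.0011 -0.0312  0.0853]
-0.14 [ 0.0011 -0.0301  0.1066]
-0.33 [ 0.0011 -0.0251  0.1273]
-0.51 [ 0.0012 -0.0163  0.1467]
-0.70 [ 0.0012 -0.0041  0.1642]
[0.4755 0.1953 0.0471] [ 3.2 -4.4 -0.8] 17.425
0.02 [array([411., 323.]), array([577., 408.])]
0.03 [array([394., 334.]), array([561., 420.])]
0.04 [array([378., 345.]), array([544., 431.])]
0.05 [array([361., 356.]), array([527., 443.])]
```

```bash
python3 -m creep '[[0.034,0,-0.0115,0.025,0],[0.034,0,-0.0215,0.044,0],[0.034,0,-0.0285,0.064,0],[0.034,0,-0.031,0.085,0],[0.034,0,-0.03,0.107,0],[0.034,0,-0.025,0.1275,0],[0.034,0,-0.0165,0.147,0],[0.034,0,-0.004,0.162,0]]'
python3 - <<'E'
from plan import *
for i in range(3):d=cam('scene')
stroke(-.6,.7,-.007)
E
```

```text
t: 18.42
tcp_pos: [0.4552, 0.0345, 0.047]
tool_rot: [-81.9, 90.0, -177.4]
wrist_force: [-0.9, 0.7, 0.4]
finger_gap: 0.0339
-0.60 [ 0.0009 -0.0066 -0.0205]
-0.41 [ 0.0009 -0.0169 -0.0391]
-0.23 [ 0.0009 -0.0237 -0.0593]
-0.04 [ 0.0009 -0.0266 -0.0804]
0.14 [ 0.0009 -0.0256 -0.1017]
0.33 [ 0.0009 -0.0206 -0.1225]
0.51 [ 0.001  -0.0119 -0.1419]
0.70 [ 0.001   0.0002 -0.1595]
[0.4555 0.0349 0.0469] [0.2 0.6 0.2] 18.575
```

```bash
python3 -m creep '[[0.034,0,-0.0065,-0.0205,0],[0.034,0,-0.017,-0.039,0],[0.034,0,-0.0235,-0.0595,0],[0.034,0,-0.0265,-0.0805,0],[0.034,0,-0.0255,-0.102,0],[0.034,0,-0.0205,-0.1225,0],[0.034,0,-0.012,-0.142,0],[0.034,0,0.0,-0.161,0]]'
python3 -m creep '[[0.034,0,0.0005,-0.003,0],[0.034,0,0.0005,-0.003,0]]'
python3 - <<'E'
from plan import *
f=[]
for i in range(4): f.append(manip.state()['wrist_force']); d=cam('scene')
print(np.mean(f,0))
d=cam('scene','s16.png')
b=cv2.imread('pics/s16.png');cv2.imwrite('pics/s16z.png',cv2.resize(b[190:300,240:360],None,fx=6,fy=6,interpolation=2))
stroke(.6,-.7,.007)
E
```

```text
t: 19.58
tcp_pos: [0.4705, 0.1962, 0.0468]
tool_rot: [-38.7, 89.9, -134.1]
wrist_force: [-1.7, -7.2, 1.0]
finger_gap: 0.0344
t: 19.82
tcp_pos: [0.4703, 0.1959, 0.0464]
tool_rot: [-29.8, 89.7, -125.3]
wrist_force: [-2.8, -11.0, 1.2]
finger_gap: 0.0339
[-3.34315794 -9.99401535  1.25002983]
0.60 [ 0.0005 -0.006   0.0254]
0.41 [ 0.0006 -0.0163  0.044 ]
0.23 [ 0.0007 -0.023   0.0643]
0.04 [ 0.0008 -0.0258  0.0854]
-0.14 [ 0.0009 -0.0247  0.1067]
-0.33 [ 0.001  -0.0197  0.1274]
-0.51 [ 0.001  -0.0109  0.1469]
-0.70 [0.0011 0.0013 0.1644]
[0.4702 0.1959 0.0464] [ -4.1 -10.5   2.1] 20.075
```

View pics/s16z.png

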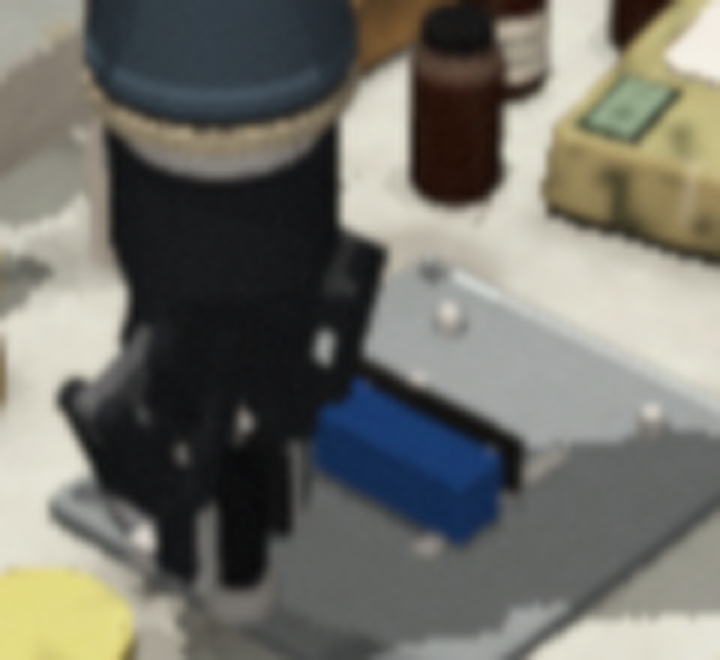

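```bash
python3 -m creep '[[0.034,0,-0.006,0.0265,0],[0.034,0,-0.0165,0.046,0],[0.034,0,-0.023,0.066,0],[0.034,0,-0.026,0.087,0],[0.034,0,-0.0245,0.1085,0],[0.034,0,-0.0195,0.129,0],[0.034,0,-0.011,0.148,0],[0.034,0,0.001,0.164,0]]'
python3 - <<'E'
from plan import *
for i in range(2):d=cam('scene')
stroke(-.6,.7,-.007)
E
```

```text
t: 21.08
tcp_pos: [0.4573, 0.0346, 0.0471]
tool_rot: [105.2, 90.0, 9.8]
wrist_force: [-0.4, 0.9, 0.3]
finger_gap: 0.0343
-0.60 [ 0.001  -0.0086 -0.0205]
-0.41 [ 0.001  -0.019  -0.0391]
-0.23 [ 0.001  -0.0258 -0.0593]
-0.04 [ 0.001  -0.0287 -0.0804]
0.14 [ 0.001  -0.0277 -0.1017]
0.33 [ 0.001  -0.0227 -0.1225]
0.51 [ 0.0011 -0.014  -0.142 ]
0.70 [ 0.0011 -0.0019 -0.1595]
[0.4576 0.0347 0.047 ] [ 0.3  1.  -0.5] 21.175
```

```bash
python3 -m creep '[[0.034,0,-0.0085,-0.0205,0],[0.034,0,-0.019,-0.039,0],[0.034,0,-0.026,-0.0595,0],[0.034,0,-0.0285,-0.08,0],[0.034,0,-0.0285,-0.08,0]]'
python3 - <<'E'
from plan import *
stroke(0,.7,-.007)
f=[]
for i in range(4): f.append(manip.state()['wrist_force']); d=cam('scene')
print(np.mean(f,0))
E
```

```text
t: 21.8
tcp_pos: [0.4362, 0.1188, 0.0469]
tool_rot: [119.7, 90.0, 24.4]
wrist_force: [0.0, -0.3, 0.2]
finger_gap: 0.0342
0.00 [ 0.0009  0.0005 -0.0037]
0.10 [ 0.0009  0.0011 -0.0152]
0.20 [ 0.0009  0.0028 -0.0265]
0.30 [ 0.0009  0.0057 -0.0377]
0.40 [ 0.0009  0.0097 -0.0485]
0.50 [ 0.0009  0.0147 -0.0588]
0.60 [ 0.001   0.0207 -0.0686]
0.70 [ 0.001   0.0277 -0.0777]
[0.4362 0.1188 0.0469] [ 0.  -0.3  0.2] 21.8
[-0.11698846  0.0397599  -0.09602885]
```

```bash
python3 -m creep '[[0.034,0,0.001,-0.008,0],[0.034,0,0.0015,-0.0152,0],[0.034,0,0.002,-0.0205,0],[0.034,0,0.003,-0.0265,0],[0.034,0,0.003,-0.0265,0]]'
python3 - <<'E'
from plan import *
f=[]
for i in range(4): f.append(manip.state()['wrist_force']); d=cam('scene')
print(np.mean(f,0))
stroke(.2,.7,-.007,6)
d=cam('scene','s17.png')
b=cv2.imread('pics/s17.png');cv2.imwrite('pics/s17z.png',cv2.resize(b[190:300,240:360],None,fx=6,fy=6,interpolation=2))
E
```

```text
t: 22.62
tcp_pos: [0.4418, 0.1449, 0.0469]
tool_rot: [136.3, 90.0, 40.9]
wrist_force: [-0.2, -0.2, -0.1]
finger_gap: 0.0337
[-0.29926657 -0.294662   -0.64007361]
0.20 [ 0.001  -0.0007 -0.0006]
0.30 [ 0.0011  0.0022 -0.0117]
0.40 [ 0.0011  0.0061 -0.0225]
0.50 [ 0.0011  0.0111 -0.0329]
0.60 [ 0.0011  0.0171 -0.0427]
0.70 [ 0.0011  0.0241 -0.0518]
[0.4421 0.1443 0.047 ] [ 1.  -1.3 -1.6] 22.825
```

View pics/s17z.png

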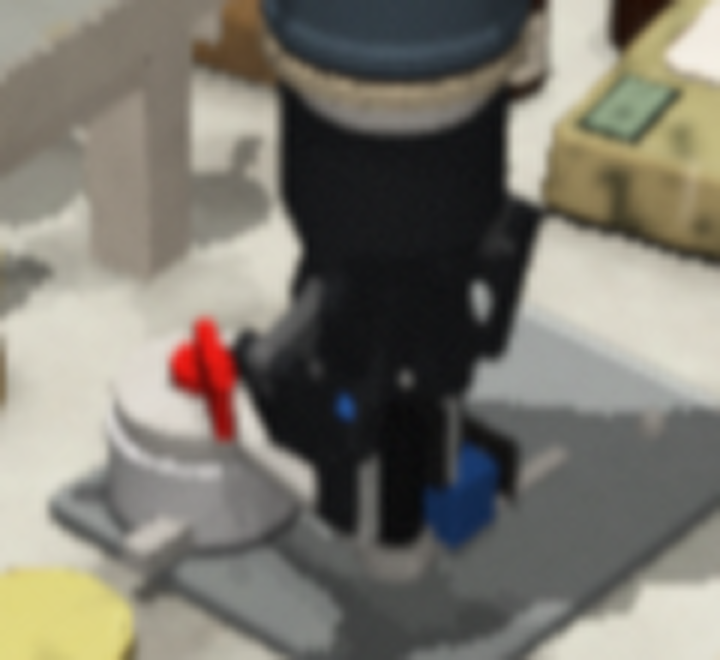

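```bash
python3 -m creep '[[0.034,0,0.002,-0.0117,0],[0.034,0,0.006,-0.0225,0],[0.034,0,0.011,-0.033,0],[0.034,0,0.017,-0.043,0],[0.034,0,0.024,-0.052,0],[0.034,0,0.024,-0.053,0]]'
python3 - <<'E'
from plan import *
f=[]
for i in range(4): f.append(manip.state()['wrist_force']); d=cam('scene')
print(np.mean(f,0))
stroke(.6,.7,-.007,2)
d=cam('scene','s18.png')
b=cv2.imread('pics/s18.png');cv2.imwrite('pics/s18z.png',cv2.resize(b[190:300,240:360],None,fx=6,fy=6,interpolation=2))
E
```

```text
t: 23.62
tcp_pos: [0.4718, 0.1956, 0.0469]
tool_rot: [121.7, 89.9, 26.3]
wrist_force: [0.5, -0.2, -1.0]
finger_gap: 0.0339
[ 0.02030865  0.11300472 -0.01370951]
0.60 [ 0.0011 -0.0066  0.0104]
0.70 [0.0011 0.0003 0.0012]
[0.4707 0.1949 0.0471] [-0.2  0.2 -0.8] 23.825
```

View pics/s18z.png

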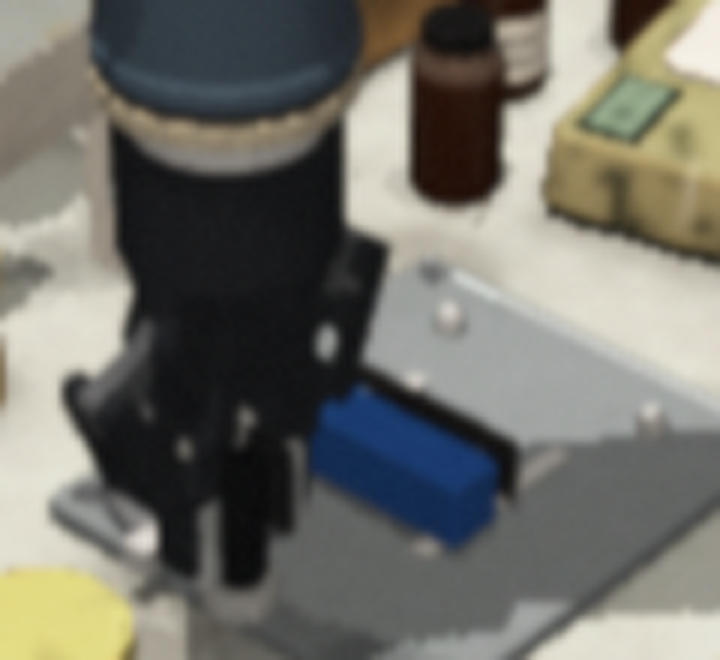

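```bash
python3 - <<'E'
from plan import *
stroke(.7,0,.007,8)
go((.3875,.2525),.2,None)
E
```

```text
0.70 [0.0011 0.0004 0.0151]
0.60 [ 0.0011 -0.0065  0.0242]
0.50 [ 0.0011 -0.0125  0.034 ]
0.40 [ 0.0011 -0.0175  0.0444]
0.30 [ 0.0011 -0.0215  0.0552]
0.20 [ 0.001  -0.0243  0.0663]
0.10 [ 0.001  -0.026   0.0777]
0.00 [ 0.001  -0.0266  0.0892]
[0.4706 0.1948 0.0471] [ 0.9  0.5 -0.1] 23.875
 shift [-0.1529 -0.0881 -0.0498] turn 0.0 | tcp [0.4706 0.1948 0.0471] zdir -95.4 F [ 0.93  0.54 -0.09] gap 0.0338 t 23.88 q7 -121.0
```

Jaw shows fully open (pad corner at (520,445), unchanged over the last stroke). I'll bring the handle to the middle by free-wheeling, lift off, and look at the cradle.

```bash
python3 -m creep '[[0.034,0,-0.0065,0.024,0],[0.034,0,-0.0125,0.034,0],[0.034,0,-0.0215,0.055,0],[0.034,0,-0.0265,0.089,0],[0.034,0,-0.0265,0.089,0],[0.034,0,-0.0265,0.083,0],[0.034,-0.06,-0.0265,0.083,0],[0.034,-0.12,-0.0265,0.083,0]]'
python3 -m creep '[[0.08,-0.04,0,0.06,0],[0.08,-0.08,0,0.12,0],[0.08,-0.08,0,0.18,0],[0.08,-0.08,0,0.22,0],[0.08,-0.08,0,0.22,0]]'
python3 - <<'E'
from plan import *
d=cam('scene','s19.png')
e=cam('top','t19.png')
b=cv2.imread('pics/s19.png');cv2.imwrite('pics/s19z.png',cv2.resize(b[180:380,180:420],None,fx=3.3,fy=3.3,interpolation=2))
b=cv2.imread('pics/t19.png');cv2.imwrite('pics/t19z.png',cv2.resize(b[195:315,170:350],None,fx=4.4,fy=4.4,interpolation=2))
E
```

```text
t: 24.88
tcp_pos: [0.436, 0.116, 0.1682]
tool_rot: [-86.3, 89.9, 178.4]
wrist_force: [1.0, 0.4, 0.5]
finger_gap: 0.034
t: 25.5
tcp_pos: [0.4157, -0.1075, 0.2476]
tool_rot: [61.2, 89.9, -34.5]
wrist_force: [0.2, 1.1, 0.2]
finger_gap: 0.0802
```

View pics/s19z.png

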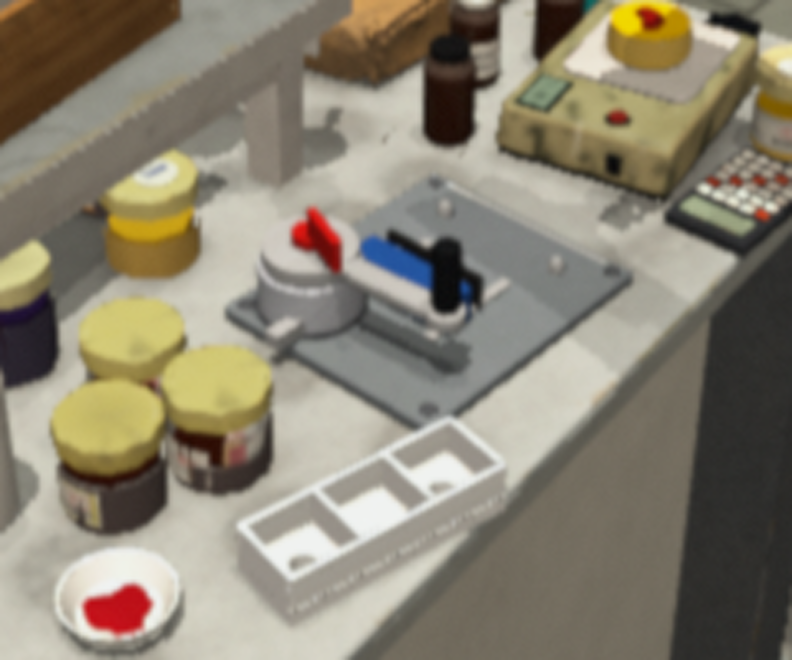

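View pics/t19z.png

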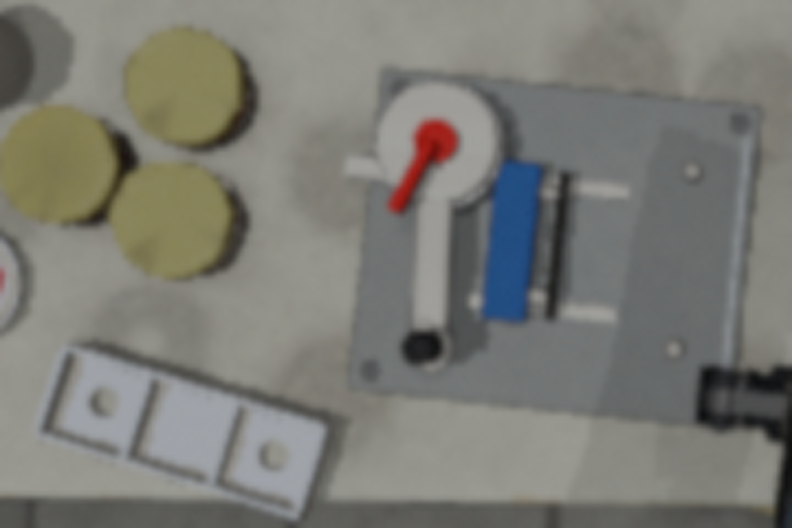

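```bash
python3 - <<'E'
from plan import *
d=cam('scene');e=cam('top')
P=[at(d,180+u/3.3,180+v/3.3,.038)[:2] for u,v in((238,530),(449,416),(506,463),(292,582))]
print(np.round(P,4),np.mean(P,0), [np.linalg.norm(P[i]-P[(i+1)%4]) for i in range(4)])
# automatic: white mask in top
import cv2
for nm,c,box in(('top',e,(255,325,170,260)),):
    hsv=cv2.cvtColor(c['color'],cv2.COLOR_RGB2HSV); 
    print(hsv[295,205],hsv[286,210],hsv[300,180],hsv[270,230])
    m=((hsv[...,0]>100)&(hsv[...,0]<135)&(hsv[...,2]>135)&(hsv[...,1]>8)).astype(np.uint8)
    z=np.zeros_like(m);z[270:316,170:255]=m[270:316,170:255]; z=cv2.morphologyEx(z,cv2.MORPH_CLOSE,np.ones((7,7)))
    cs,_=cv2.findContours(z,0,2);k=max(cs,key=cv2.contourArea);r=cv2.minAreaRect(k);print(r,cv2.contourArea(k))
    b=cv2.boxPoints(r);q=[at(e,*p,.036)[:2] for p in b];print(np.round(q,4),np.mean(q,0))
print('pad front',[RS.T@(at(e,170+u/4.4,195+v/4.4,.038)[:2]-S) for u,v in((573,175),(553,318))])
print('h',[at(e,170+u/4.4,195+v/4.4,.006)[:2] for u,v in((104,401),(273,455))])
E
```

```text
[[0.4348 0.3248]
 [0.393  0.1704]
 [0.3405 0.1851]
 [0.3837 0.3383]] [0.3880014  0.25463068] [np.float64(0.15996539749876526), np.float64(0.054492759942236374), np.float64(0.15924771273645377), np.float64(0.05278383226574548)]
[109  12 166] [107  14 169] [ 30  13 152] [ 30  14 147]
((210.6500244140625, 292.0500183105469), (62.61309051513672, 21.81971549987793), 18.43494987487793) 1126.0
[[0.3875 0.3354]
 [0.4395 0.3193]
 [0.3914 0.1687]
 [0.3397 0.1851]] [0.3895461  0.25210703]
pad front [array([0.04160045, 0.06779204]), array([-0.04085814,  0.07061564])]
h [array([0.40274743, 0.30244925]), array([0.37232303, 0.20289011])]
```

```bash
python3 - <<'E'
from plan import *
go((.47,.08),.22,-16.5,'via')
go((.388,.253),.13,-16.5,'over')
E
```

```text
via shift [ 0.0269  0.0371 -0.1869] turn -1.374 | tcp [ 0.4161 -0.1028  0.2468] zdir -95.2 F [-0.37  0.48 -0.31] gap 0.0796 t 25.7 q7 -85.0
over shift [ 0.117  -0.0604 -0.3517] turn -1.374 | tcp [ 0.4161 -0.1028  0.2468] zdir -95.2 F [-0.37  0.48 -0.31] gap 0.0796 t 25.7 q7 -85.0
```

```bash
python3 -m creep '[[0.082,0,0.015,-0.05,-0.17],[0.082,0,0.03,-0.1,-0.34],[0.082,0,0.037,-0.15,-0.51],[0.082,0,0.03,-0.19,-0.68],[0.082,0,0.005,-0.24,-0.85],[0.082,0,-0.025,-0.29,-1.02],[0.082,0,-0.05,-0.33,-1.19],[0.082,0,-0.06,-0.352,-1.374]]'
python3 -m creep '[[0.082,0,0,0,0],[0.082,0,0,0,0]]'
python3 - <<'E'
from plan import *
go((.388,.253),.05,-16.5,'over')
E
```

```text
t: 26.7
tcp_pos: [0.3861, 0.2556, 0.247]
tool_rot: [136.4, 89.9, 120.4]
wrist_force: [0.3, -0.4, -0.2]
finger_gap: 0.0819
t: 26.95
tcp_pos: [0.3886, 0.2514, 0.2467]
tool_rot: [-110.2, 90.0, -126.9]
wrist_force: [0.4, 0.9, -0.6]
finger_gap: 0.0818
over shift [ 0.1967  0.0015 -0.001 ] turn -0.005 | tcp [0.3886 0.2514 0.2467] zdir -16.8 F [ 0.44  0.92 -0.63] gap 0.0818 t 26.95 q7 -60.0
```

```bash
python3 -m creep '[[0.082,0.05,0.001,-0.001,0],[0.082,0.1,0.001,-0.001,0],[0.082,0.14,0.001,-0.001,0],[0.082,0.18,0.001,-0.001,0],[0.082,0.197,0.001,-0.001,0],[0.082,0.197,0.001,-0.001,0]]'
python3 - <<'E'
from plan import *
go((.388,.253),0,-16.5,'over')
d=cam('scene','s20.png')
b=cv2.imread('pics/s20.png');cv2.imwrite('pics/s20z.png',cv2.resize(b[240:380,220:360],None,fx=4.2,fy=4.2,interpolation=2))
E
```

```text
t: 27.7
tcp_pos: [0.3878, 0.2514, 0.0489]
tool_rot: [-117.7, 89.8, -134.5]
wrist_force: [0.8, -0.2, 2.4]
finger_gap: 0.0819
over shift [ 0.0489  0.0017 -0.0002] turn -0.005 | tcp [0.3878 0.2514 0.0489] zdir -16.8 F [ 0.76 -0.24  2.41] gap 0.0819 t 27.7 q7 -67.0
```

View pics/s20z.png

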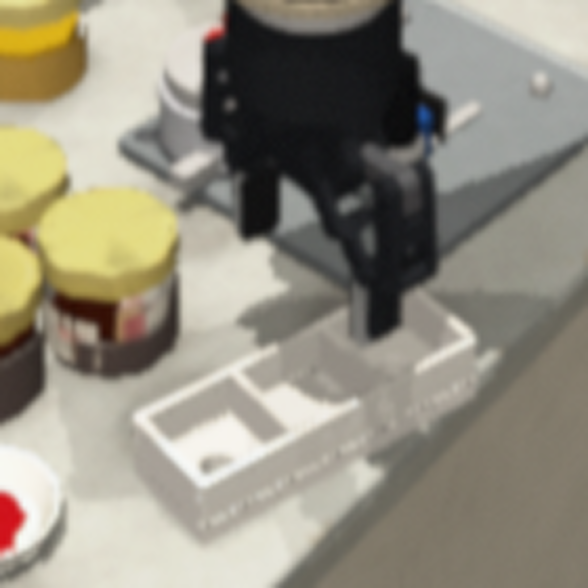

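```bash
python3 - <<'E'
from plan import *
d=cam('scene')
for s in(-1,1):
  for z in (.05,.07,.08,.09,.1): print(s,z,((proj(d,[.3878+s*.957*.048,.2514-s*.289*.048,z])[0]-[220,240])*4.2).round())
E
```

```text
-1 0.05 [377. 414.]
-1 0.07 [377. 382.]
-1 0.08 [378. 365.]
-1 0.09 [378. 349.]
-1 0.1 [378. 332.]
1 0.05 [254. 300.]
1 0.07 [253. 268.]
1 0.08 [253. 252.]
1 0.09 [252. 236.]
1 0.1 [252. 219.]
```

```bash
python3 -m creep '[[0.082,0.015,0.001,0,0],[0.082,0.03,0.0015,0,0],[0.082,0.042,0.0015,0,0],[0.082,0.05,0.0015,0,0],[0.082,0.05,0.0015,0,0]]'
python3 -m creep '[[0.082,0.008,0,0,0],[0.082,0.015,0,0,0],[0.082,0.022,0,0,0],[0.082,0.022,0,0,0]]'
python3 - <<'E'
from plan import *
go((.388,.253),-.022,-16.5,'over')
d=cam('scene','s21.png')
b=cv2.imread('pics/s21.png');cv2.imwrite('pics/s21z.png',cv2.resize(b[240:380,220:360],None,fx=4.2,fy=4.2,interpolation=2))
E
```

```text
t: 28.42
tcp_pos: [0.3885, 0.2539, -0.0003]
tool_rot: [-115.5, 90.0, -132.2]
wrist_force: [0.1, 0.5, 0.7]
finger_gap: 0.0823
t: 28.92
tcp_pos: [0.3882, 0.2538, -0.0227]
tool_rot: [-124.8, 89.9, -141.5]
wrist_force: [0.2, 0.2, -0.6]
finger_gap: 0.082
over shift [-0.0007 -0.0009  0.    ] turn -0.003 | tcp [ 0.3882  0.2538 -0.0227] zdir -16.7 F [ 0.17  0.23 -0.58] gap 0.082 t 28.93 q7 -70.0
```

View pics/s21z.png

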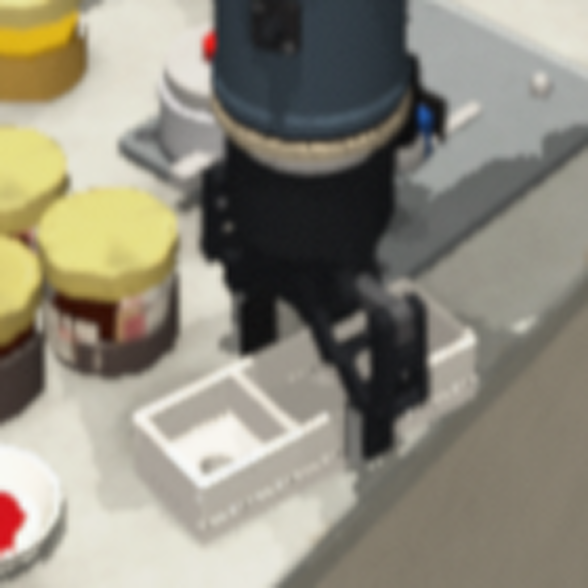

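```bash
python3 -m creep '[[0.05,0,0,0,0],[0.05,0,0,0,0],[0.05,0,0,0,0],[0.05,0,0,0,0],[0.05,-0.01,0,0,0],[0.05,-0.03,0,0,0],[0.05,-0.06,0,0,0],[0.05,-0.06,0,0,0]]' 40
python3 - <<'E'
from plan import *
go((.388,.253),.15,-16.5,'over')
d=cam('scene','s22.png')
b=cv2.imread('pics/s22.png');cv2.imwrite('pics/s22z.png',cv2.resize(b[200:380,200:380],None,fx=3.3,fy=3.3,interpolation=2))
E
```

```text
t: 29.98
tcp_pos: [0.3896, 0.2547, 0.0398]
tool_rot: [54.3, 89.8, 37.6]
wrist_force: [0.2, -0.3, -1.8]
finger_gap: 0.0552
over shift [-0.1102 -0.0018 -0.0008] turn -0.003 | tcp [0.3896 0.2547 0.0398] zdir -16.7 F [ 0.15 -0.33 -1.83] gap 0.0552 t 29.98 q7 -68.0
```

View pics/s22z.png

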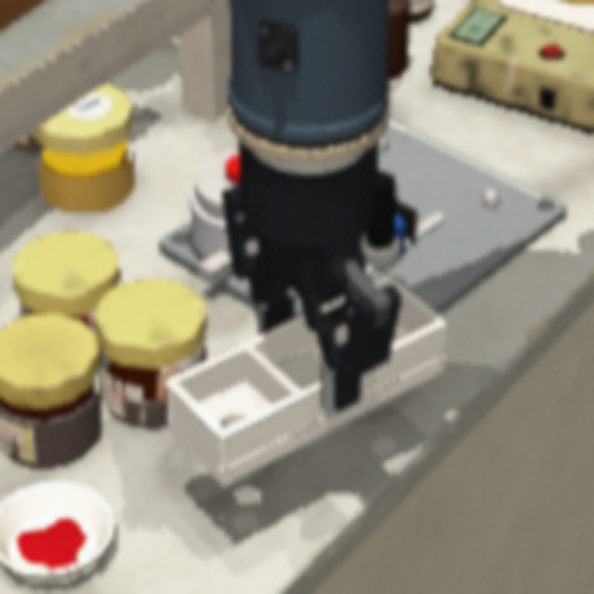

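```bash
python3 - <<'E'
from plan import *
go((.47,.1),.16,SY,'via')
go(S,.16,SY,'over')
E
```

```text
via shift [-0.1213 -0.1244  0.122 ] turn 1.374 | tcp [0.3891 0.2543 0.0387] zdir -16.7 F [-0.93 -0.62 -2.82] gap 0.0553 t 30.02 q7 -68.0
over shift [-0.1215 -0.2486  0.1775] turn 1.374 | tcp [0.3891 0.2543 0.0387] zdir -16.7 F [-0.93 -0.62 -2.82] gap 0.0553 t 30.02 q7 -68.0
```

```bash
python3 -m creep '[[0.05,-0.04,0,0,0],[0.05,-0.08,0,0,0],[0.05,-0.12,0,0,0],[0.05,-0.121,-0.03,0.03,0.1],[0.05,-0.121,-0.06,0.06,0.25],[0.05,-0.121,-0.09,0.09,0.4],[0.05,-0.121,-0.124,0.122,0.55],[0.05,-0.121,-0.15,0.133,0.7]]'
python3 - <<'E'
from plan import *
go(S,.16,SY,'over')
E
```

```text
t: 31.02
tcp_pos: [0.4735, 0.0697, 0.1577]
tool_rot: [-78.1, 89.9, -135.3]
wrist_force: [-0.6, 0.9, -2.1]
finger_gap: 0.0548
over shift [-0.0021 -0.0449  0.0956] turn 0.667 | tcp [0.4735 0.0697 0.1577] zdir -57.2 F [-0.57  0.92 -2.09] gap 0.0548 t 31.02 q7 -72.0
```

```bash
python3 -m creep '[[0.05,0,-0.01,0.02,0.16],[0.05,0,-0.02,0.04,0.32],[0.05,0,-0.03,0.06,0.48],[0.05,0,-0.04,0.08,0.64],[0.05,0,-0.045,0.096,0.667],[0.05,0,-0.045,0.096,0.667]]'
python3 -m creep '[[0.05,0,0,0,0],[0.05,0,0,0,0]]'
python3 - <<'E'
from plan import *
go(S,.05,SY,'over')
E
```

```text
t: 31.78
tcp_pos: [0.4879, -0.0337, 0.1583]
tool_rot: [-50.8, 89.9, -145.8]
wrist_force: [0.4, 0.7, -2.0]
finger_gap: 0.055
t: 32.02
tcp_pos: [0.4878, -0.0319, 0.1588]
tool_rot: [-141.3, 90.0, 123.8]
wrist_force: [-0.3, 1.1, -2.2]
finger_gap: 0.0552
over shift [ 0.1088 -0.      0.0032] turn 0.009 | tcp [ 0.4878 -0.0319  0.1588] zdir -94.9 F [-0.35  1.11 -2.23] gap 0.0552 t 32.02 q7 -92.0
```

```bash
python3 -m creep '[[0.05,0.04,0,0.003,0.009],[0.05,0.08,0,0.003,0.009],[0.05,0.109,0,0.003,0.009],[0.05,0.125,0,0.003,0.009],[0.05,0.125,0,0.003,0.009]]'
python3 - <<'E'
from plan import *
go(S,.034,SY,'over')
e=cam('top','t23.png')
d=cam('scene','s23.png')
b=cv2.imread('pics/s23.png');cv2.imwrite('pics/s23z.png',cv2.resize(b[190:310,250:390],None,fx=5,fy=5,interpolation=2))
b=cv2.imread('pics/t23.png');cv2.imwrite('pics/t23z.png',cv2.resize(b[195:315,250:400],None,fx=5,fy=5,interpolation=2))
E
```

```text
t: 32.65
tcp_pos: [0.4869, -0.0352, 0.033]
tool_rot: [-92.0, 89.9, 172.5]
wrist_force: [-0.4, -0.3, -1.5]
finger_gap: 0.0553
over shift [-0.001   0.0006 -0.0002] turn -0.001 | tcp [ 0.4869 -0.0352  0.033 ] zdir -95.4 F [-0.39 -0.28 -1.45] gap 0.0553 t 32.65 q7 -90.0
```

View pics/s23z.png

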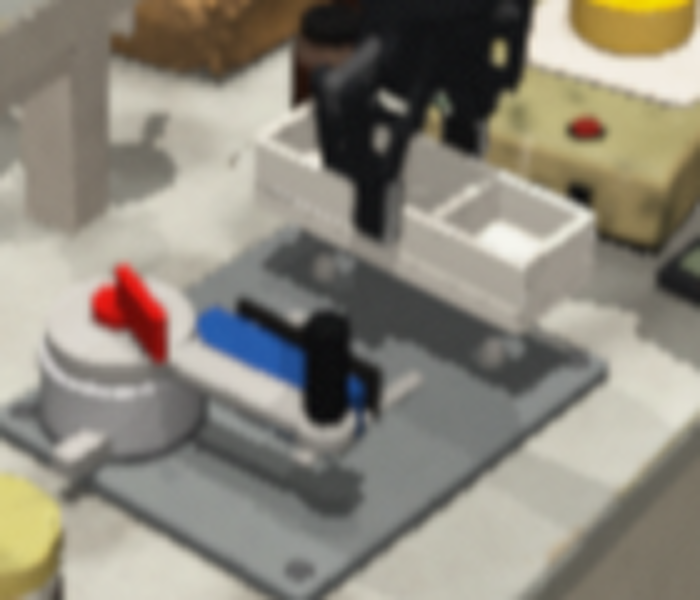

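View pics/t23z.png

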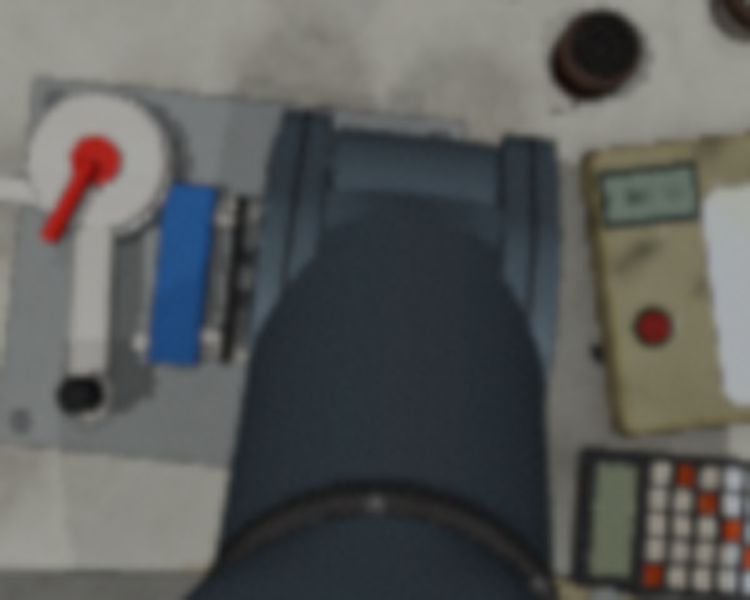

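```bash
python3 - <<'E'
from plan import *
d=cam('scene')
s=manip.state(); zb=s['tcp_pos'][2]+.0227
for x,y in((-.08,.028),(-.08,-.028),(.08,.028),(.08,-.028)):
  print(x,y,[((proj(d,list(s['tcp_pos'][:2]+RS@[x,y])+[zb+h])[0]-[250,190])*5).round(1) for h in(0,.038)])
print(s['tcp_pos'],[((proj(d,list(s['tcp_pos'][:2]+RS@[x,.028])+[zb])[0]-[250,190])*5).round(1) for x in (-.07,-.09)])
b=cv2.imread('pics/s23.png');cv2.imwrite('pics/s23y.png',cv2.resize(b[205:265,295:375],None,fx=10,fy=10,interpolation=2))
E
```

```text
-0.08 0.028 [array([514. , 329.8]), array([518.8, 260.9])]
-0.08 -0.028 [array([587.3, 276.5]), array([593.1, 208.5])]
0.08 0.028 [array([249. , 197.7]), array([249.5, 131.1])]
0.08 -0.028 [array([324.5, 150.8]), array([326. ,  85.1])]
[ 0.48823013 -0.03549677  0.03464335] [array([496.5, 321.1]), array([531.7, 338.6])]
```

View pics/s23y.png

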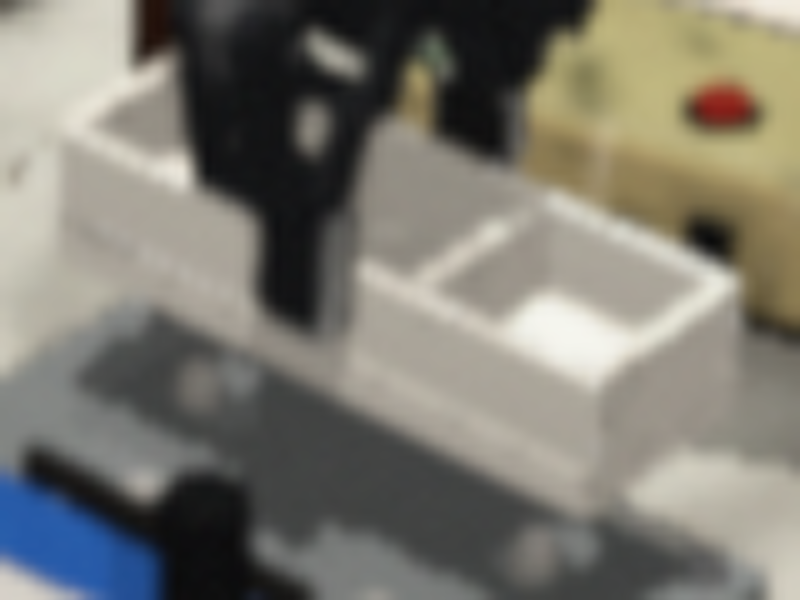

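```bash
python3 - <<'E'
from plan import *
go(seat(.001,0),.004,SY,'over')
E
```

```text
over shift [ 0.0306  0.0002 -0.0004] turn -0.002 | tcp [ 0.4882 -0.0355  0.0346] zdir -95.5 F [-0.19 -0.15 -2.63] gap 0.0552 t 32.8 q7 -90.0
```

```bash
python3 -m creep '[[0.05,0.01,0,0,0],[0.05,0.02,0,0,0],[0.05,0.03,0,0,0],[0.05,0.033,0,0,0],[0.05,0.036,0,0,0],[0.05,0.038,0,0,0],[0.05,0.038,0,0,0]]'
python3 - <<'E'
from plan import *
go(seat(.001,0),-.0107,SY,'over')
d=cam('scene','s24.png')
b=cv2.imread('pics/s24.png');cv2.imwrite('pics/s24y.png',cv2.resize(b[205:275,295:375],None,fx=10,fy=10,interpolation=2)[:600])
s=manip.state(); zb=s['tcp_pos'][2]+.0227
for x,y in((-.08,.028),(-.08,-.028),(.08,.028)):
  print(x,y,[((proj(d,list(s['tcp_pos'][:2]+RS@[x,y])+[zb+h])[0]-[295,205])*10).round(1) for h in(0,.038)])
E
```

```text
t: 33.67
tcp_pos: [0.4893, -0.0352, -0.0039]
tool_rot: [103.7, 89.8, 8.3]
wrist_force: [4.2, 2.3, -4.0]
finger_gap: 0.055
over shift [ 0.0068 -0.0009 -0.0001] turn -0.002 | tcp [ 0.4893 -0.0352 -0.0039] zdir -95.5 F [ 4.21  2.27 -3.98] gap 0.055 t 33.67 q7 -89.0
-0.08 0.028 [array([564.1, 643.9]), array([573.2, 510.5])]
-0.08 -0.028 [array([708.7, 535.4]), array([719.8, 403.8])]
0.08 0.028 [array([ 43. , 375.7]), array([ 43.7, 246.4])]
```

View pics/s24y.png

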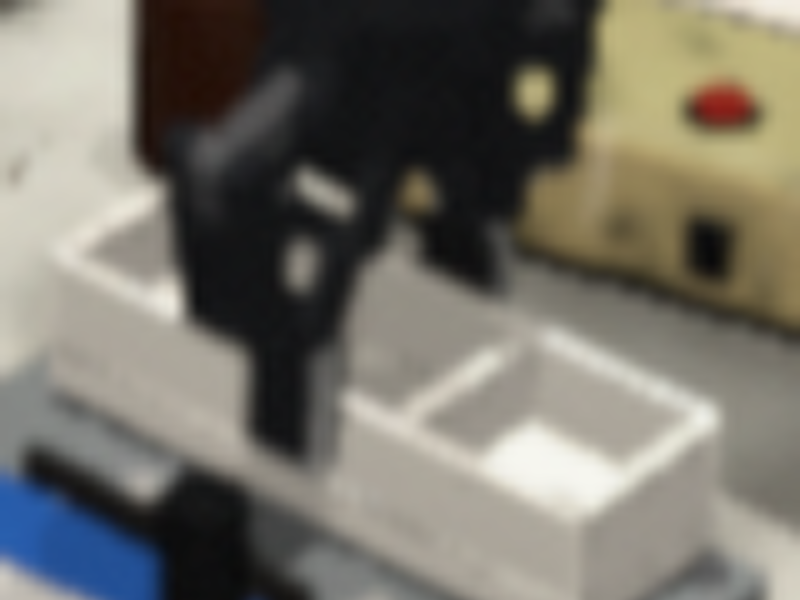

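```bash
python3 -m creep '[[0.05,-0.001,0.001,0,0],[0.05,-0.001,0.002,-0.0005,0],[0.05,-0.001,0.002,-0.0005,0]]'
python3 - <<'E'
from plan import *
f=[]
for i in range(4): f.append(manip.state()['wrist_force']); d=cam('scene')
print(np.mean(f,0))
E
python3 -m creep '[[0.05,0.002,0,0,0],[0.05,0.004,0,0,0],[0.05,0.004,0,0,0]]'
python3 - <<'E'
from plan import *
f=[]
for i in range(4): f.append(manip.state()['wrist_force']); d=cam('scene')
print(np.mean(f,0))
go(seat(.003,0),-.0107,SY,'over')
E
```

```text
t: 34.1
tcp_pos: [0.4894, -0.0354, -0.0031]
tool_rot: [-93.0, 90.0, 171.5]
wrist_force: [1.4, 2.6, -1.8]
finger_gap: 0.0554
[ 0.94211741  2.64213029 -1.86000225]
t: 34.67
tcp_pos: [0.4899, -0.0355, -0.0072]
tool_rot: [90.9, 90.0, -4.7]
wrist_force: [1.7, 0.9, -1.5]
finger_gap: 0.0552
[ 2.60373112  1.74696055 -2.73997323]
over shift [ 0.0035  0.0006 -0.0002] turn -0.002 | tcp [ 0.4899 -0.0355 -0.0072] zdir -95.5 F [ 2.49  1.65 -3.72] gap 0.0552 t 34.88 q7 -89.0
```

```bash
python3 -m creep '[[0.05,0.001,0.001,-0.0005,0],[0.05,0.002,0.001,-0.0005,0],[0.05,0.003,0.001,-0.0005,0],[0.05,0.004,0.001,-0.0005,0],[0.05,0.005,0.001,-0.0005,0],[0.05,0.005,0.001,-0.0005,0]]'
python3 - <<'E'
from plan import *
f=[]
for i in range(4): f.append(manip.state()['wrist_force']); d=cam('scene')
print(np.mean(f,0))
go(seat(.003,0),-.0107,SY,'over')
E
```

```text
t: 35.62
tcp_pos: [0.4902, -0.0353, -0.0098]
tool_rot: [117.1, 90.0, 21.6]
wrist_force: [-8.9, 1.2, 42.7]
finger_gap: 0.0552
[-9.47205594  1.4971316  42.84022234]
over shift [ 0.0009  0.0003 -0.0001] turn -0.003 | tcp [ 0.4902 -0.0354 -0.0098] zdir -95.5 F [-9.69  2.15 42.24] gap 0.0554 t 35.83 q7 -89.0
```

```bash
python3 -m creep '[[0.055,-0.0015,0,0,0],[0.06,-0.0015,0,0,0],[0.075,-0.0015,0,0,0],[0.075,-0.0015,0,0,0],[0.075,-0.03,0,0,0],[0.075,-0.08,0,0,0],[0.075,-0.13,0,0,0],[0.075,-0.18,0,0,0]]'
python3 -m creep '[[0.075,-0.03,0,0.06,0],[0.075,-0.03,0,0.12,0],[0.075,-0.03,0,0.18,0],[0.075,-0.03,0,0.22,0],[0.075,-0.03,0,0.22,0]]'
python3 - <<'E'
from plan import *
e=cam('top','t25.png')
d=cam('scene','s25.png')
b=cv2.imread('pics/s25.png');cv2.imwrite('pics/s25z.png',cv2.resize(b[190:310,250:390],None,fx=5,fy=5,interpolation=2))
b=cv2.imread('pics/t25.png');cv2.imwrite('pics/t25z.png',cv2.resize(b[175:310,240:460],None,fx=3.6,fy=3.6,interpolation=2))
go((.6,-.15),.2,SY)
E
```

```text
t: 36.83
tcp_pos: [0.4904, -0.0351, 0.1694]
tool_rot: [-76.9, 90.0, -172.4]
wrist_force: [0.8, 0.5, -0.7]
finger_gap: 0.0749
t: 37.45
tcp_pos: [0.4682, -0.2577, 0.1976]
tool_rot: [-25.9, 89.9, -121.7]
wrist_force: [0.5, -0.0, -0.3]
finger_gap: 0.0751
 shift [-0.0025  0.12   -0.1158] turn -0.003 | tcp [ 0.4694 -0.2537  0.1975] zdir -95.6 F [-0.66  1.05  0.2 ] gap 0.0749 t 37.55 q7 -66.0
```

View pics/s25z.png

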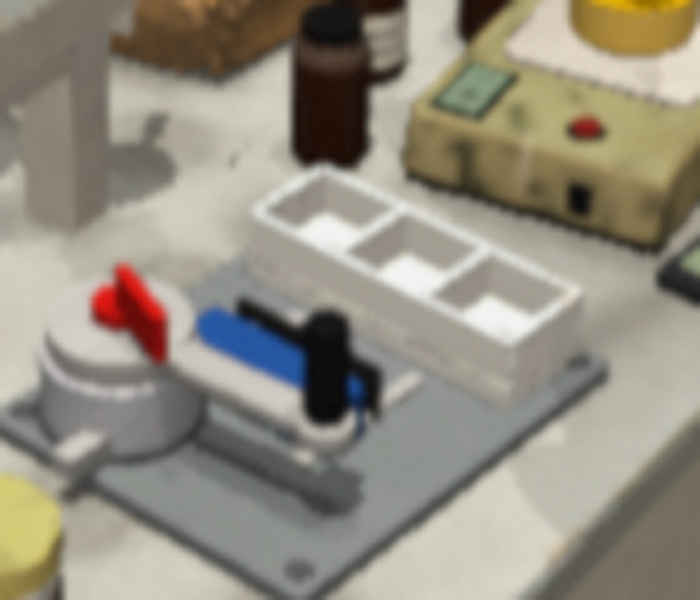

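View pics/t25z.png

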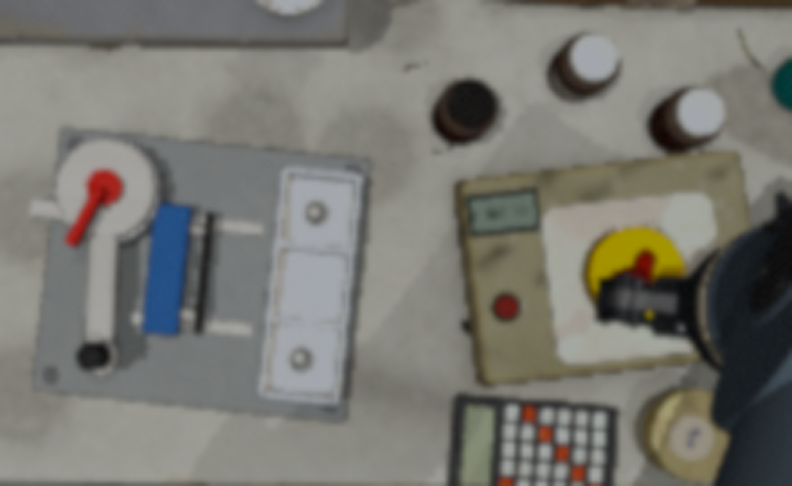

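```bash
cat > caps.py <<'E'
from plan import *
e=cam('top');d=cam('scene')
def capc(c,uv,lo,r=9,dark=False):
    u,v=uv; g=c['color'][v-r:v+r+1,u-r:u+r+1].astype(float).mean(2)
    m=(g<lo) if dark else (g>lo)
    n,l,st,ce=cv2.connectedComponentsWithStats(m.astype(np.uint8)); 
    k=1+np.argmax(st[1:,4]); return ce[k]+[u-r,v-r],st[k,4],(st[k,2],st[k,3])
if __name__=='__main__':
    for nm,uv in(('b2',(403,191)),('b3',(433,206))):
        ce=capc(e,uv,125); print(nm,ce,at(e,*ce[0],.085))
    for nm,uv in(('b1',(370,205)),):
        ce=capc(e,uv,45,9,True);print(nm,ce,at(e,*ce[0],.085))
    for n,(p) in dict(b2=(.641,-.227),b3=(.605,-.298),b1=(.608,-.143)).items(): print(n,proj(d,list(p)+[.085]))
    cv2.imwrite('pics/capt.png',cv2.cvtColor(cv2.resize(e['color'][180:225,355:450],None,fx=8,fy=8,interpolation=2),4))
    cv2.imwrite('pics/caps.png',cv2.cvtColor(cv2.resize(d['color'][155:235,300:375],None,fx=8,fy=7.4,interpolation=2),4))
    P=[at(e,240+u/3.6,175+v/3.6,.05)[:2] for u,v in((282,168),(362,172),(345,400),(262,395))];print('cradle',np.mean(P,0),RS.T@(np.mean(P,0)-S))
    P=[at(e,240+u/3.6,175+v/3.6,.022)[:2] for u,v in((316,211),(301,358))];print('pegs',np.mean(P,0),P)
E
python3 caps.py
```

```text
b2 (array([404.50731707, 188.05365854]), np.int32(205), (np.int32(19), np.int32(15))) [ 0.64816617 -0.22556613  0.085     ]
b3 (array([433.80232558, 203.98837209]), np.int32(172), (np.int32(18), np.int32(15))) [ 0.60968425 -0.29643306  0.085     ]
b1 (array([368.73684211, 205.77511962]), np.int32(209), (np.int32(17), np.int32(17))) [ 0.60408518 -0.13866903  0.085     ]
b2 [[325.34811821 176.95299555]]
b3 [[350.81827858 170.76921326]]
b1 [[317.58819051 193.35495065]]
cradle [ 0.48784049 -0.03860169] [ 0.00067731 -0.00355378]
pegs [ 0.48796716 -0.03624494] [array([ 0.53994679, -0.04117313]), array([ 0.43598752, -0.03131674])]
```

View pics/capt.png

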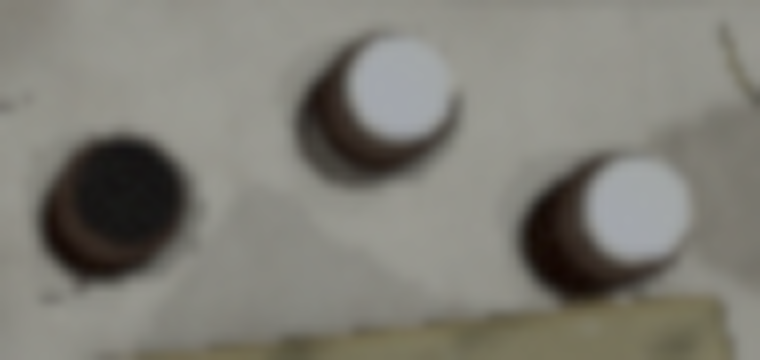

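View pics/caps.png

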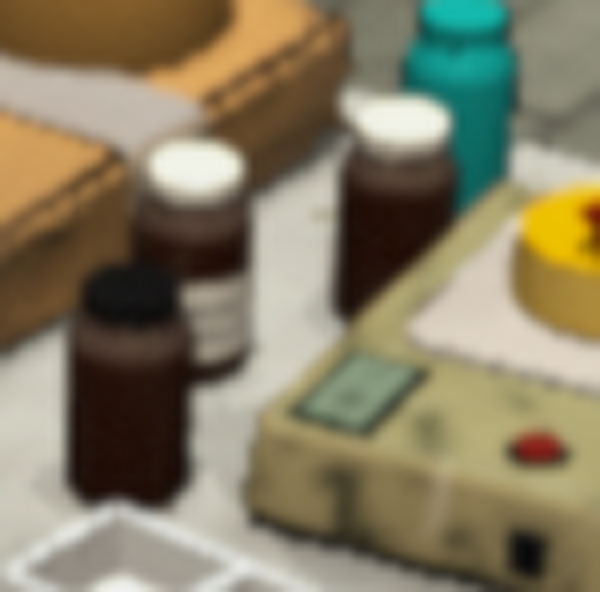

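```bash
python3 - <<'E'
from plan import *
e=cam('top');d=cam('scene')
for n,t,s in(('b1',(370.4,203.6),(316.1,193.1)),('b2',(404.7,190.6),(324.1,176.6)),('b3',(434.2,205.8),(350.2,170.5))):
    a=at(e,*t,.085)[:2];b=at(d,*s,.085)[:2];print(n,a.round(4),b.round(4))
    c1,r1=ray(e,*t);c2,r2=ray(d,*s);A=np.c_[r1,-r2];k=np.linalg.lstsq(A,c2-c1,rcond=None)[0];print((c1+r1*k[0]).round(4),(c2+r2*k[1]).round(4))
E
```

```text
b1 [ 0.6094 -0.1427] [ 0.6118 -0.1418]
[ 0.6094 -0.1427  0.0852] [ 0.6115 -0.1414  0.0853]
b2 [ 0.6419 -0.226 ] [ 0.6448 -0.2266]
[ 0.6417 -0.2258  0.0862] [ 0.6435 -0.2247  0.0863]
b3 [ 0.6053 -0.2974] [ 0.6072 -0.2983]
[ 0.6051 -0.2971  0.0861] [ 0.6061 -0.2965  0.0861]
```

```bash
python3 - <<'E'
from plan import *
go((.61,-.1425),.13,SY,'b1')
E
```

```text
b1 shift [ 0.0679  0.1291 -0.1227] turn 0.0 | tcp [ 0.47   -0.2526  0.1978] zdir -95.4 F [-0.37  0.02  0.12] gap 0.0748 t 37.75 q7 -66.0
```

```bash
python3 -m creep '[[0.066,0,0.04,-0.03,0],[0.066,0,0.08,-0.07,0],[0.066,0.03,0.12,-0.11,0],[0.066,0.068,0.129,-0.123,0],[0.066,0.068,0.129,-0.123,0],[0.066,0.068,0.129,-0.123,0]]' 30
python3 - <<'E'
from plan import *
go((.61,-.1425),0,SY,'b1')
E
```

```text
t: 38.5
tcp_pos: [0.6096, -0.1451, 0.1312]
tool_rot: [36.3, 89.9, -59.3]
wrist_force: [-0.3, -0.9, -0.1]
finger_gap: 0.0664
b1 shift [ 1.312e-01  1.000e-04 -2.800e-03] turn -0.003 | tcp [ 0.6096 -0.1451  0.1312] zdir -95.6 F [-0.32 -0.89 -0.07] gap 0.0664 t 38.5 q7 -79.0
```

```bash
python3 -m creep '[[0.066,0.02,0,-0.0015,0],[0.066,0.04,0,-0.0015,0],[0.066,0.06,0,-0.0015,0],[0.066,0.075,0,-0.0015,0],[0.066,0.075,0,-0.0015,0]]'
python3 - <<'E'
from plan import *
go((.61,-.1425),0,SY,'b1')
d=cam('scene','s26.png')
b=cv2.imread('pics/s26.png');cv2.imwrite('pics/s26z.png',cv2.resize(b[130:240,260:380],None,fx=5,fy=5,interpolation=2))
E
```

```text
t: 39.12
tcp_pos: [0.6095, -0.1433, 0.0552]
tool_rot: [-61.6, 90.0, -157.2]
wrist_force: [-0.2, -0.0, -0.0]
finger_gap: 0.0662
b1 shift [ 0.0552  0.0005 -0.0008] turn -0.003 | tcp [ 0.6095 -0.1433  0.0552] zdir -95.6 F [-0.17 -0.03 -0.  ] gap 0.0662 t 39.12 q7 -79.0
```

View pics/s26z.png

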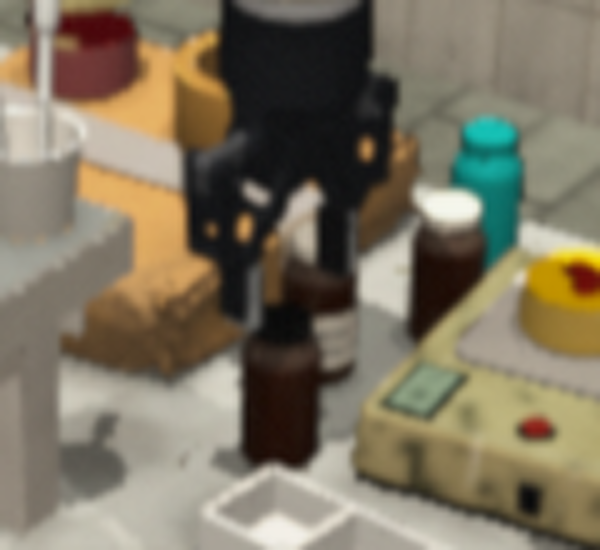

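```bash
python3 -m creep '[[0.066,0.02,0.0005,-0.001,0],[0.066,0.035,0.0005,-0.001,0],[0.066,0.048,0.0005,-0.001,0],[0.066,0.055,0.0005,-0.001,0],[0.066,0.055,0.0005,-0.001,0]]'
python3 - <<'E'
from plan import *
go((.61,-.1425),0,SY,'b1')
d=cam('scene','s27.png')
b=cv2.imread('pics/s27.png');cv2.imwrite('pics/s27z.png',cv2.resize(b[130:240,260:380],None,fx=5,fy=5,interpolation=2))
E
```

```text
t: 39.8
tcp_pos: [0.6103, -0.1416, -0.0005]
tool_rot: [-91.9, 90.0, 172.6]
wrist_force: [-0.1, 0.3, -0.5]
finger_gap: 0.0662
b1 shift [-0.0005 -0.0002  0.0009] turn -0.002 | tcp [ 6.103e-01 -1.416e-01 -5.000e-04] zdir -95.5 F [-0.1   0.26 -0.48] gap 0.0662 t 39.8 q7 -78.0
```

View pics/s27z.png

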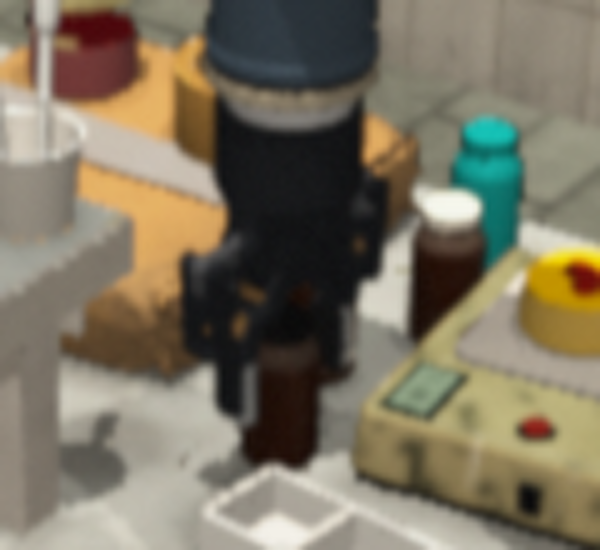

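Fingers straddle bottle_1 (tips at about (235,410)); closing and lifting.

```bash
python3 -m creep '[[0.036,0,0,0,0],[0.036,0,0,0,0],[0.036,0,0,0,0],[0.036,0,0,0,0],[0.036,-0.02,0,0,0],[0.036,-0.06,0,0,0],[0.036,-0.12,0,0,0],[0.036,-0.15,0,0,0]]' 25
python3 - <<'E'
from plan import *
go(seat(.052,0),.12,SY,'p1')
d=cam('scene','s28.png')
b=cv2.imread('pics/s28.png');cv2.imwrite('pics/s28z.png',cv2.resize(b[100:240,260:380],None,fx=4.2,fy=4.2,interpolation=2))
E
```

```text
t: 40.85
tcp_pos: [0.6115, -0.1418, 0.153]
tool_rot: [85.8, 89.8, -9.7]
wrist_force: [-0.3, -0.8, -1.0]
finger_gap: 0.0409
p1 shift [ 0.0327 -0.0818 -0.0945] turn -0.002 | tcp [ 0.6115 -0.1418  0.153 ] zdir -95.5 F [-0.32 -0.81 -0.96] gap 0.0409 t 40.85 q7 -80.0
```

View pics/s28z.png

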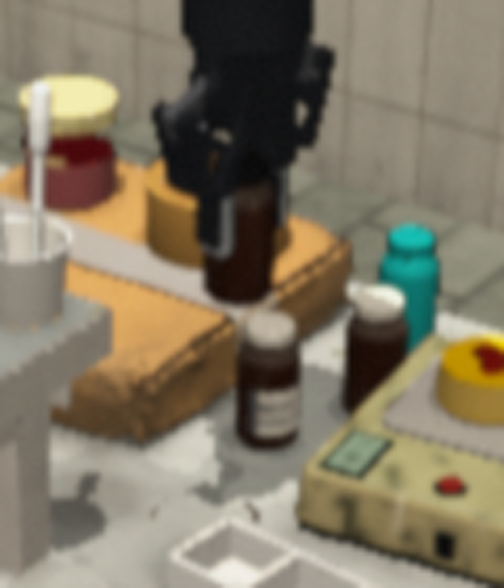

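```bash
python3 -m creep '[[0.036,0,-0.03,-0.035,0],[0.036,0,-0.06,-0.07,0],[0.036,0.02,-0.08,-0.092,0],[0.036,0.06,-0.082,-0.0945,0],[0.036,0.08,-0.082,-0.0945,0],[0.036,0.08,-0.082,-0.0945,0]]'
python3 - <<'E'
from plan import *
go(seat(.052,0),.056,SY,'p1')
d=cam('scene','s29.png')
b=cv2.imread('pics/s29.png');cv2.imwrite('pics/s29z.png',cv2.resize(b[160:270,280:380],None,fx=5.4,fy=5.4,interpolation=2))
p=np.array(seat(.052,0))
for z in(.055,.05): print(z,((proj(d,list(p)+[z])-[280,160])*5.4).round())
E
```

```text
t: 41.65
tcp_pos: [0.5367, -0.0394, 0.0685]
tool_rot: [-85.0, 89.8, 179.5]
wrist_force: [0.1, -0.2, 0.1]
finger_gap: 0.0408
p1 shift [0.0125 0.0027 0.0002] turn -0.002 | tcp [ 0.5367 -0.0394  0.0685] zdir -95.5 F [ 0.09 -0.23  0.13] gap 0.0408 t 41.65 q7 -88.0
0.055 [[196. 378.]]
0.05 [[196. 388.]]
```

View pics/s29z.png

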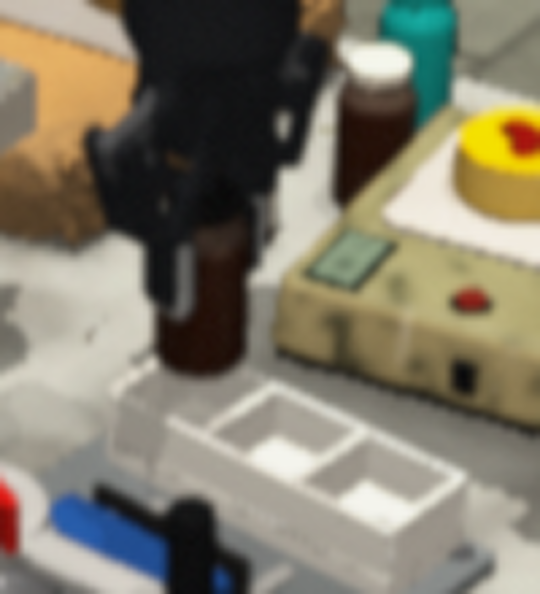

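```bash
python3 -m creep '[[0.036,0,0.0025,0,0],[0.036,0.01,0.0025,0,0],[0.036,0.016,0.0025,0,0],[0.036,0.02,0.0025,0,0],[0.036,0.024,0.0025,0,0],[0.036,0.024,0.0025,0,0]]'
python3 - <<'E'
from plan import *
f=[]
for i in range(4): f.append(manip.state()['wrist_force']); d=cam('scene','s30.png')
print(np.mean(f,0))
go(seat(.052,0),.025,SY,'p1')
b=cv2.imread('pics/s30.png');cv2.imwrite('pics/s30z.png',cv2.resize(b[160:270,280:380],None,fx=5.4,fy=5.4,interpolation=2))
E
```

```text
t: 42.45
tcp_pos: [0.5403, -0.0398, 0.0456]
tool_rot: [-88.7, 90.0, 175.8]
wrist_force: [-0.2, 0.1, -1.1]
finger_gap: 0.0405
[ 0.03389417  0.37621366 -0.71823535]
p1 shift [ 0.0211 -0.0014  0.0001] turn -0.002 | tcp [ 0.5406 -0.0399  0.0461] zdir -95.5 F [ 0.31  0.37 -0.92] gap 0.0404 t 42.65 q7 -87.0
```

View pics/s30z.png

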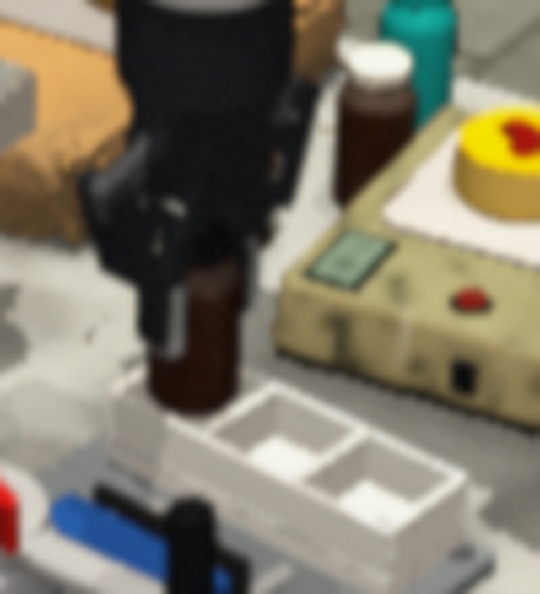

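```bash
python3 -m creep '[[0.036,0.004,-0.001,0,0],[0.036,0.008,-0.001,0,0],[0.036,0.012,-0.001,0,0],[0.036,0.016,-0.001,0,0],[0.036,0.02,-0.001,0,0],[0.036,0.02,-0.001,0,0]]'
python3 - <<'E'
from plan import *
f=[]
for i in range(4): f.append(manip.state()['wrist_force']); d=cam('scene','s31.png')
print(np.mean(f,0))
go(seat(.052,0),.025,SY,'p1')
b=cv2.imread('pics/s31.png');cv2.imwrite('pics/s31z.png',cv2.resize(b[160:270,280:380],None,fx=5.4,fy=5.4,interpolation=2))
E
```

```text
t: 43.4
tcp_pos: [0.5393, -0.0397, 0.0255]
tool_rot: [-88.7, 90.0, 175.8]
wrist_force: [0.7, 0.6, -0.4]
finger_gap: 0.0404
[ 0.18654184  0.01371949 -1.10436152]
p1 shift [ 0.001  -0.0003  0.0002] turn -0.002 | tcp [ 0.5396 -0.0398  0.026 ] zdir -95.5 F [-0.1   0.45 -1.17] gap 0.0403 t 43.6 q7 -87.0
```

View pics/s31z.png

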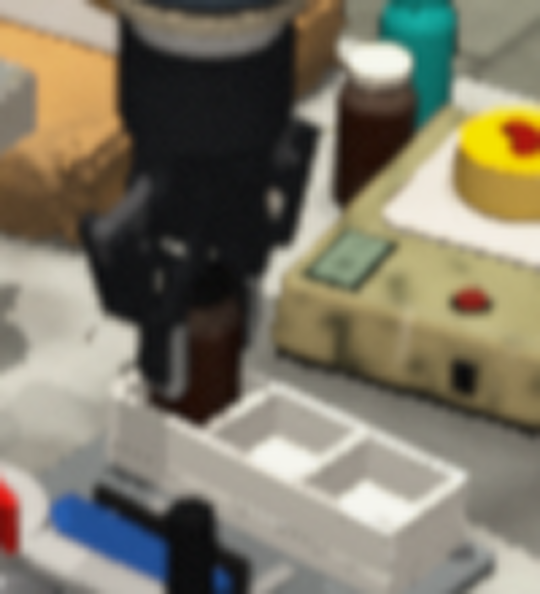

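In the pocket with no side force. Lower 1 mm, release, retreat upward.

```bash
python3 -m creep '[[0.036,0.001,0,0,0],[0.046,0.001,0,0,0],[0.066,0.001,0,0,0],[0.066,0.001,0,0,0],[0.066,-0.02,0,0,0],[0.066,-0.06,0,0,0],[0.066,-0.12,0,0,0],[0.066,-0.14,0,0,0]]'
python3 - <<'E'
from plan import *
go((.643,-.2262),.15,SY,'b2')
d=cam('scene','s32.png')
b=cv2.imread('pics/s32.png');cv2.imwrite('pics/s32z.png',cv2.resize(b[160:270,280:380],None,fx=5.4,fy=5.4,interpolation=2))
E
```

```text
t: 44.6
tcp_pos: [0.541, -0.04, 0.1694]
tool_rot: [96.0, 89.7, 0.4]
wrist_force: [0.5, -0.4, -1.0]
finger_gap: 0.0659
b2 shift [0.0199 0.1194 0.1755] turn -0.002 | tcp [ 0.541  -0.04    0.1694] zdir -95.5 F [ 0.55 -0.41 -1.02] gap 0.0659 t 44.6 q7 -90.0
```

View pics/s32z.png

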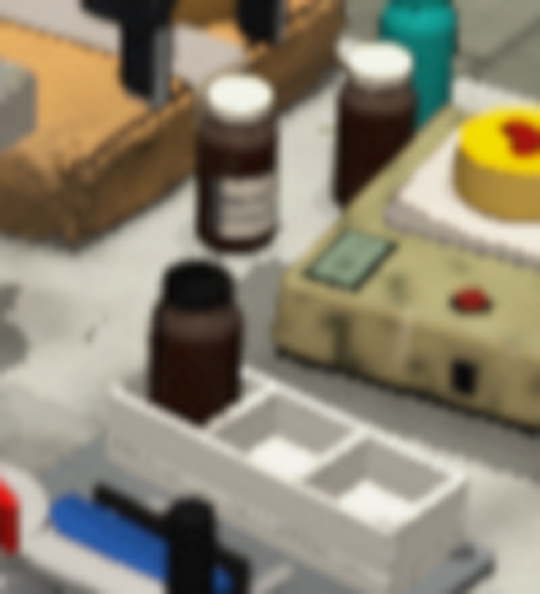

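```bash
python3 -m creep '[[0.066,0,0.04,0.06,0],[0.066,0,0.08,0.12,0],[0.066,0,0.115,0.17,0],[0.066,0.02,0.119,0.1755,0],[0.066,0.02,0.119,0.1755,0],[0.066,0.02,0.119,0.1755,0]]'
python3 - <<'E'
from plan import *
go((.643,-.2262),0.05,SY,'b2')
E
```

```text
t: 45.4
tcp_pos: [0.6408, -0.2247, 0.1457]
tool_rot: [-137.8, 89.9, 126.7]
wrist_force: [-0.1, 0.2, 0.5]
finger_gap: 0.0662
b2 shift [0.0956 0.0024 0.0013] turn -0.001 | tcp [ 0.6408 -0.2247  0.1457] zdir -95.5 F [-0.06  0.25  0.49] gap 0.0662 t 45.4 q7 -73.0
```

```bash
python3 -m creep '[[0.066,0.03,0.001,0.001,0],[0.066,0.06,0.001,0.001,0],[0.066,0.085,0.001,0.001,0],[0.066,0.095,0.001,0.001,0],[0.066,0.095,0.001,0.001,0]]'
python3 - <<'E'
from plan import *
go((.643,-.2262),0.0,SY,'b2')
d=cam('scene','s33.png')
b=cv2.imread('pics/s33.png');cv2.imwrite('pics/s33z.png',cv2.resize(b[120:230,270:380],None,fx=5.4,fy=5.4,interpolation=2))
E
```

```text
t: 46.02
tcp_pos: [0.6421, -0.226, 0.0513]
tool_rot: [-174.6, 90.0, 89.9]
wrist_force: [-0.3, 0.1, 0.5]
finger_gap: 0.066
b2 shift [0.0513 0.0009 0.0001] turn -0.001 | tcp [ 0.6421 -0.226   0.0513] zdir -95.5 F [-0.28  0.07  0.54] gap 0.066 t 46.02 q7 -72.0
```

View pics/s33z.png

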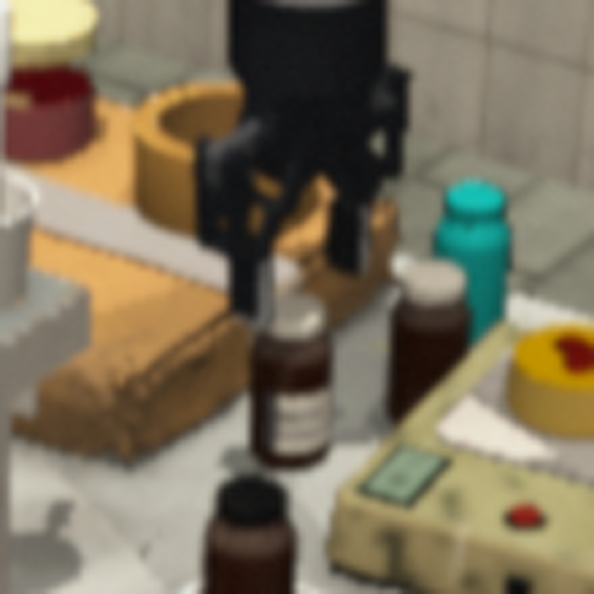

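```bash
python3 -m creep '[[0.066,0.02,0.0005,0,0],[0.066,0.035,0.0005,0,0],[0.066,0.045,0.0005,0,0],[0.066,0.051,0.0005,0,0],[0.066,0.051,0.0005,0,0]]'
python3 - <<'E'
from plan import *
go((.643,-.2262),0.0,SY,'b2')
E
```

```text
t: 46.7
tcp_pos: [0.6422, -0.227, -0.0006]
tool_rot: [-101.7, 90.0, 162.8]
wrist_force: [-0.2, -0.8, -0.4]
finger_gap: 0.066
b2 shift [-0.0006  0.0007 -0.0009] turn -0.002 | tcp [ 6.422e-01 -2.270e-01 -6.000e-04] zdir -95.5 F [-0.21 -0.79 -0.37] gap 0.066 t 46.7 q7 -71.0
```

```bash
python3 -m creep '[[0.036,0,0,0,0],[0.036,0,0,0,0],[0.036,0,0,0,0],[0.036,0,0,0,0],[0.036,-0.02,0,0,0],[0.036,-0.06,0,0,0],[0.036,-0.12,0,0,0],[0.036,-0.15,0,0,0]]' 25
python3 - <<'E'
from plan import *
go(seat(.0,0),.15,SY,'p2')
E
```

```text
t: 47.7
tcp_pos: [0.6435, -0.2278, 0.1547]
tool_rot: [75.3, 89.7, -20.2]
wrist_force: [-0.2, -0.2, -1.6]
finger_gap: 0.0412
p2 shift [ 0.0037 -0.1739 -0.1769] turn -0.003 | tcp [ 0.6435 -0.2278  0.1547] zdir -95.5 F [-0.18 -0.23 -1.56] gap 0.0412 t 47.7 q7 -73.0
```

```bash
python3 -m creep '[[0.036,0,-0.04,-0.04,0],[0.036,0,-0.08,-0.08,0],[0.036,0,-0.12,-0.12,0],[0.036,0,-0.16,-0.163,0],[0.036,0,-0.174,-0.177,0],[0.036,0,-0.174,-0.177,0],[0.036,0.03,-0.174,-0.177,0],[0.036,0.06,-0.174,-0.177,0]]'
python3 - <<'E'
from plan import *
go(seat(.0,0),.056,SY,'p2')
d=cam('scene','s34.png')
b=cv2.imread('pics/s34.png');cv2.imwrite('pics/s34z.png',cv2.resize(b[160:270,280:380],None,fx=5.4,fy=5.4,interpolation=2))
E
```

```text
t: 48.7
tcp_pos: [0.4882, -0.0357, 0.0899]
tool_rot: [79.7, 89.8, -15.9]
wrist_force: [-0.2, -0.3, -1.4]
finger_gap: 0.0411
p2 shift [ 0.0339 -0.0008 -0.0007] turn -0.004 | tcp [ 0.4882 -0.0357  0.0899] zdir -95.6 F [-0.21 -0.25 -1.36] gap 0.0411 t 48.7 q7 -88.0
```

View pics/s34z.png

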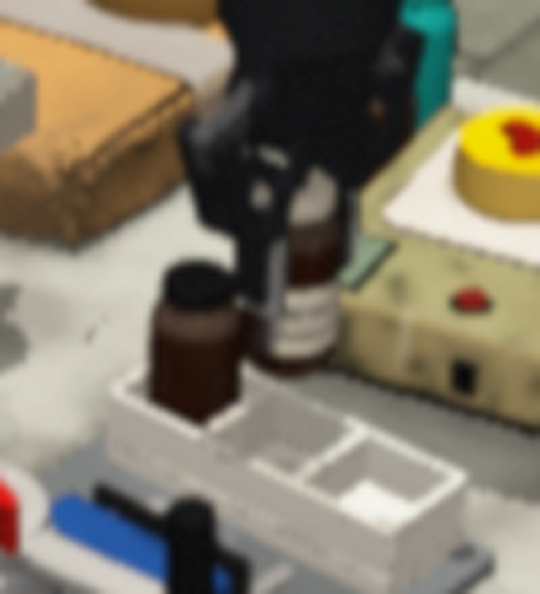

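```bash
python3 - <<'E'
from plan import *
d=cam('scene')
s=manip.state()
def sil(c,zb):
    P=[[c[0]+.021*np.cos(a),c[1]+.021*np.sin(a),zb] for a in np.linspace(0,6.28,60)]
    q=(proj(d,P)-[280,160])*5.4; return q[:,0].min().round(),q[:,0].max().round(),q[:,1].max().round()
print('held pred',sil(s['tcp_pos'][:2],s['tcp_pos'][2]+.0005))
print('b1 pred seat52',sil(seat(.052,0),.05),sil([.5396,-.0398],.05))
E
python3 - <<'E'
import cv2
b=cv2.imread('pics/s34.png');cv2.imwrite('pics/s34y.png',cv2.resize(b[195:250,300:370],None,fx=10.8,fy=10.8,interpolation=2))
E
```

```text
held pred (np.float64(245.0), np.float64(343.0), np.float64(387.0))
b1 pred seat52 (np.float64(149.0), np.float64(243.0), np.float64(414.0)) (np.float64(148.0), np.float64(242.0), np.float64(414.0))
```

View pics/s34y.png

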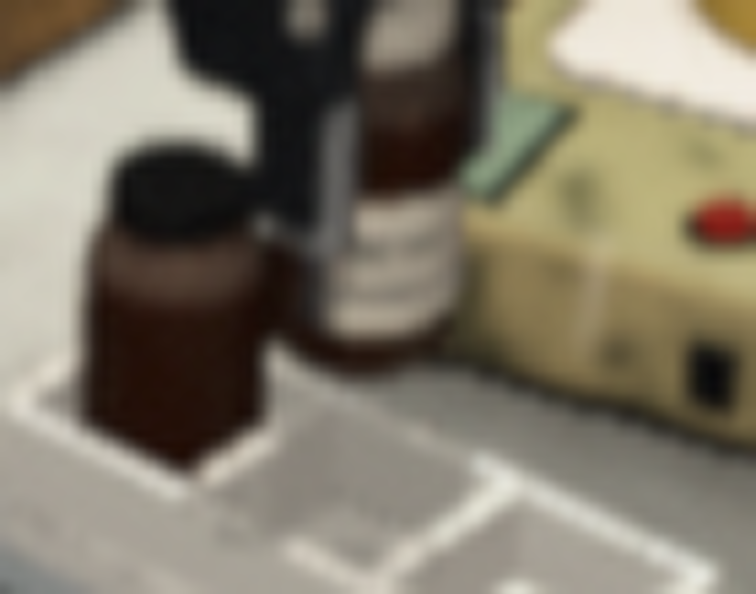

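```bash
python3 -m creep '[[0.036,0.015,-0.0005,-0.0005,0],[0.036,0.03,-0.0005,-0.0005,0],[0.036,0.036,-0.0005,-0.0005,0],[0.036,0.042,-0.0005,-0.0005,0],[0.036,0.046,-0.0005,-0.0005,0],[0.036,0.046,-0.0005,-0.0005,0]]'
python3 - <<'E'
from plan import *
f=[]
for i in range(4): f.append(manip.state()['wrist_force']); d=cam('scene','s35.png')
print(np.mean(f,0))
go(seat(.0,0),.025,SY,'p2')
b=cv2.imread('pics/s35.png');cv2.imwrite('pics/s35z.png',cv2.resize(b[160:270,280:380],None,fx=5.4,fy=5.4,interpolation=2))
E
```

```text
t: 49.55
tcp_pos: [0.4859, -0.0336, 0.044]
tool_rot: [-96.7, 90.0, 167.8]
wrist_force: [-0.8, 0.8, -1.0]
finger_gap: 0.0412
[-0.05382422 -0.07363023 -0.9345635 ]
p2 shift [0.0191 0.0016 0.0013] turn -0.002 | tcp [ 0.486  -0.0336  0.0441] zdir -95.5 F [-1.13  0.2  -0.8 ] gap 0.0408 t 49.75 q7 -87.0
```

View pics/s35z.png

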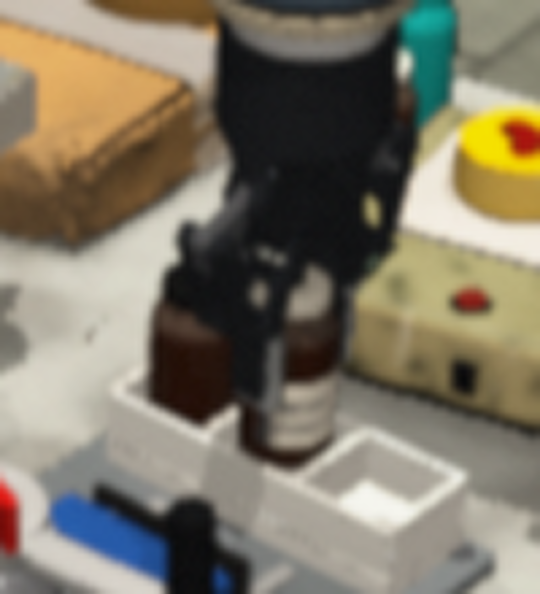

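Entered the middle pocket cleanly with no side force. Shift 1.5 mm to centre, lower, release.

```bash
python3 -m creep '[[0.036,0.004,0.0015,0.0013,0],[0.036,0.009,0.0015,0.0013,0],[0.036,0.014,0.0015,0.0013,0],[0.036,0.018,0.0015,0.0013,0],[0.036,0.019,0.0015,0.0013,0],[0.036,0.019,0.0015,0.0013,0]]'
python3 - <<'E'
from plan import *
f=[]
for i in range(4): f.append(manip.state()['wrist_force']); d=cam('scene')
print(np.mean(f,0))
go(seat(.0,0),.025,SY,'p2')
E
```

```text
t: 50.5
tcp_pos: [0.4872, -0.035, 0.0248]
tool_rot: [-85.4, 90.0, 179.1]
wrist_force: [0.7, 0.2, -0.5]
finger_gap: 0.041
[ 0.28947735  0.00777245 -0.53249128]
p2 shift [ 0.      0.0002 -0.    ] turn -0.002 | tcp [ 0.4873 -0.035   0.025 ] zdir -95.5 F [-0.48 -0.14 -0.86] gap 0.0409 t 50.7 q7 -86.0
```

```bash
python3 -m creep '[[0.036,0.001,0,0,0],[0.046,0.001,0,0,0],[0.066,0.001,0,0,0],[0.066,0.001,0,0,0],[0.066,-0.02,0,0,0],[0.066,-0.06,0,0,0],[0.066,-0.1,0,0,0],[0.066,-0.14,0,0,0]]'
python3 - <<'E'
from plan import *
d=cam('scene','s36.png')
b=cv2.imread('pics/s36.png');cv2.imwrite('pics/s36z.png',cv2.resize(b[160:270,280:380],None,fx=5.4,fy=5.4,interpolation=2))
go((.606,-.2975),.16,SY,'b3')
E
```

```text
t: 51.7
tcp_pos: [0.487, -0.035, 0.1662]
tool_rot: [-84.2, 90.0, -179.8]
wrist_force: [0.4, -0.0, -0.2]
finger_gap: 0.0659
b3 shift [0.0114 0.1414 0.2496] turn -0.003 | tcp [ 0.4893 -0.0354  0.1707] zdir -95.5 F [ 2.43 -0.62  4.22] gap 0.066 t 51.75 q7 -90.0
```

View pics/s36z.png

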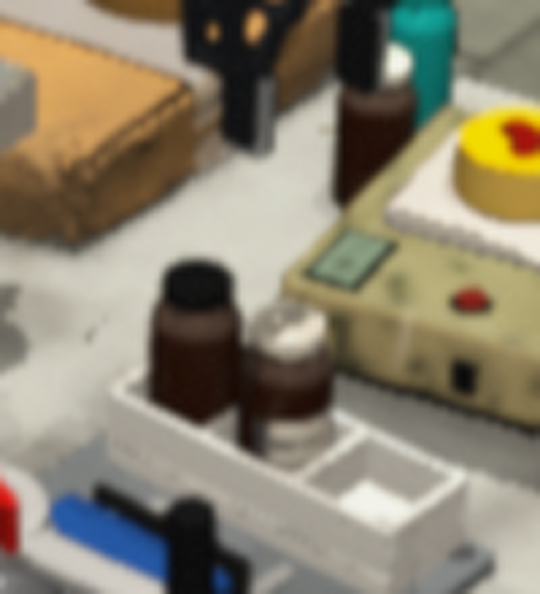

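```bash
python3 -m creep '[[0.066,0,0.034,0.06,0],[0.066,0,0.068,0.12,0],[0.066,0,0.102,0.18,0],[0.066,0,0.136,0.24,0],[0.066,0.01,0.141,0.2495,0],[0.066,0.01,0.141,0.2495,0],[0.066,0.01,0.141,0.2495,0]]'
python3 - <<'E'
from plan import *
go((.606,-.2975),.05,SY,'b3')
E
```

```text
t: 52.62
tcp_pos: [0.6033, -0.2959, 0.1544]
tool_rot: [-137.7, 89.9, 126.8]
wrist_force: [-0.7, 0.1, 0.3]
finger_gap: 0.0657
b3 shift [0.1044 0.003  0.0015] turn -0.002 | tcp [ 0.6033 -0.2959  0.1544] zdir -95.5 F [-0.68  0.09  0.33] gap 0.0657 t 52.62 q7 -65.0
```

```bash
python3 -m creep '[[0.066,0.03,0.002,0.001,0],[0.066,0.06,0.002,0.001,0],[0.066,0.09,0.002,0.001,0],[0.066,0.104,0.002,0.001,0],[0.066,0.104,0.002,0.001,0]]'
python3 - <<'E'
from plan import *
go((.606,-.2975),0,SY,'b3')
d=cam('scene','s37.png')
b=cv2.imread('pics/s37.png');cv2.imwrite('pics/s37z.png',cv2.resize(b[110:220,290:400],None,fx=5.4,fy=5.4,interpolation=2))
E
```

```text
t: 53.25
tcp_pos: [0.6053, -0.2969, 0.0507]
tool_rot: [-125.9, 89.9, 138.7]
wrist_force: [0.1, 0.1, 0.6]
finger_gap: 0.066
b3 shift [0.0507 0.0008 0.0005] turn -0.001 | tcp [ 0.6053 -0.2969  0.0507] zdir -95.4 F [0.09 0.09 0.59] gap 0.066 t 53.25 q7 -64.0
```

View pics/s37z.png

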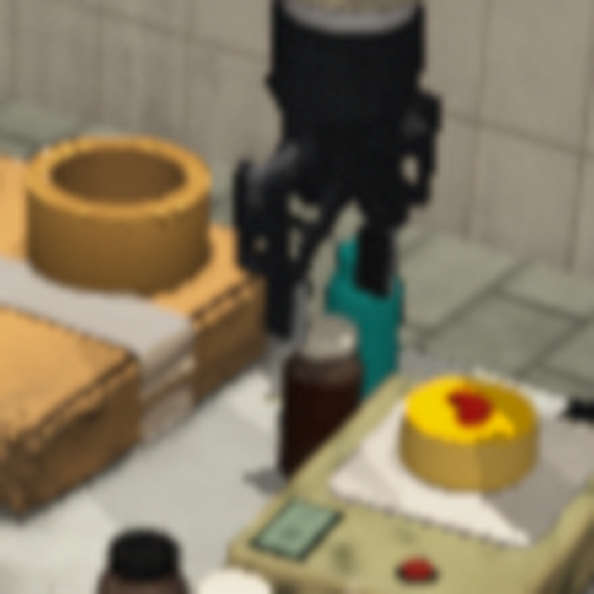

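```bash
python3 -m creep '[[0.066,0.02,0.0007,0.0005,0],[0.066,0.035,0.0007,0.0005,0],[0.066,0.045,0.0007,0.0005,0],[0.066,0.0505,0.0007,0.0005,0],[0.066,0.0505,0.0007,0.0005,0]]'
python3 -m creep '[[0.036,0,0,0,0],[0.036,0,0,0,0],[0.036,0,0,0,0],[0.036,0,0,0,0],[0.036,-0.02,0,0,0],[0.036,-0.06,0,0,0],[0.036,-0.12,0,0,0],[0.036,-0.155,0,0,0]]' 25
python3 - <<'E'
from plan import *
go(seat(-.052,0),.155,SY,'p3')
E
```

```text
t: 53.92
tcp_pos: [0.606, -0.2986, 0.0]
tool_rot: [-111.8, 90.0, 152.7]
wrist_force: [-0.2, -0.3, -0.1]
finger_gap: 0.0657
t: 54.92
tcp_pos: [0.6068, -0.2995, 0.1598]
tool_rot: [67.1, 89.8, -28.4]
wrist_force: [-0.4, -0.4, -1.0]
finger_gap: 0.041
p3 shift [ 0.0037 -0.1963 -0.2516] turn -0.003 | tcp [ 0.6068 -0.2995  0.1598] zdir -95.5 F [-0.37 -0.41 -1.02] gap 0.041 t 54.92 q7 -65.0
```

```bash
python3 -m creep '[[0.036,0,-0.04,-0.048,0],[0.036,0,-0.078,-0.097,0],[0.036,0,-0.116,-0.146,0],[0.036,0,-0.155,-0.197,0],[0.036,0,-0.19,-0.243,0],[0.036,0,-0.196,-0.2515,0],[0.036,0.03,-0.196,-0.2515,0],[0.036,0.07,-0.196,-0.2515,0]]'
python3 - <<'E'
from plan import *
go(seat(-.052,0),.056,SY,'p3')
d=cam('scene','s38.png')
b=cv2.imread('pics/s38.png');cv2.imwrite('pics/s38z.png',cv2.resize(b[160:270,280:380],None,fx=5.4,fy=5.4,interpolation=2))
E
```

```text
t: 55.92
tcp_pos: [0.4371, -0.0297, 0.0862]
tool_rot: [96.3, 89.7, 0.8]
wrist_force: [0.4, -0.3, -1.3]
finger_gap: 0.0411
p3 shift [ 0.0302 -0.0014  0.0005] turn -0.002 | tcp [ 0.4371 -0.0297  0.0862] zdir -95.5 F [ 0.4  -0.32 -1.25] gap 0.0411 t 55.92 q7 -88.0
```

View pics/s38z.png

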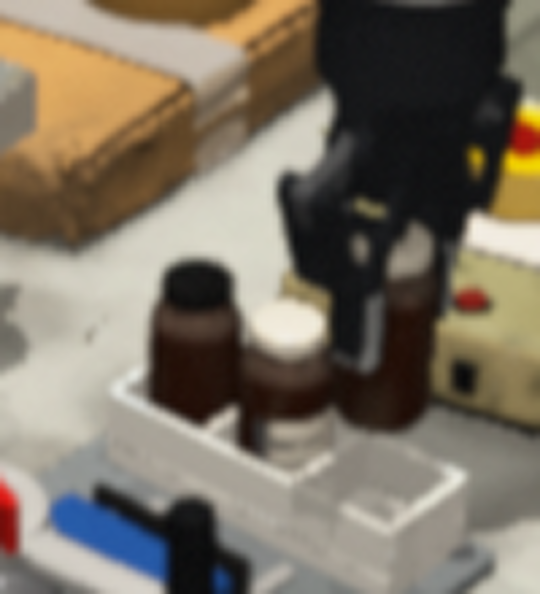

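```bash
python3 -m creep '[[0.036,0.015,-0.0005,0.0005,0],[0.036,0.025,-0.0005,0.0005,0],[0.036,0.033,-0.0005,0.0005,0],[0.036,0.038,-0.0005,0.0005,0],[0.036,0.042,-0.0005,0.0005,0],[0.036,0.042,-0.0005,0.0005,0]]'
python3 - <<'E'
from plan import *
f=[]
for i in range(4): f.append(manip.state()['wrist_force']); d=cam('scene','s39.png')
print(np.mean(f,0))
go(seat(-.052,0),.025,SY,'p3')
b=cv2.imread('pics/s39.png');cv2.imwrite('pics/s39z.png',cv2.resize(b[160:270,280:380],None,fx=5.4,fy=5.4,interpolation=2))
E
```

```text
t: 56.72
tcp_pos: [0.4346, -0.0299, 0.0434]
tool_rot: [-94.3, 90.0, 170.2]
wrist_force: [0.5, -0.8, -1.4]
finger_gap: 0.0409
[-0.31893091 -0.14056578 -1.23506008]
p3 shift [0.0186 0.001  0.0001] turn -0.002 | tcp [ 0.4348 -0.0299  0.0436] zdir -95.5 F [-0.19  0.31 -1.29] gap 0.0406 t 56.92 q7 -86.0
```

View pics/s39z.png

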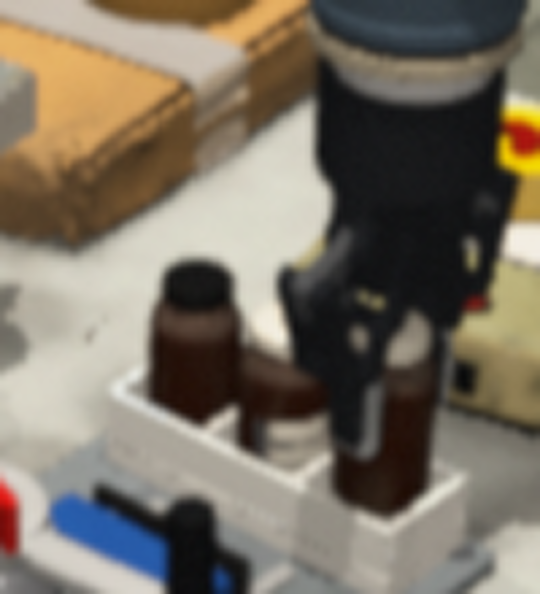

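```bash
python3 -m creep '[[0.036,0.004,0.001,0,0],[0.036,0.009,0.001,0,0],[0.036,0.014,0.001,0,0],[0.036,0.018,0.001,0,0],[0.036,0.019,0.001,0,0],[0.036,0.019,0.001,0,0]]'
python3 - <<'E'
from plan import *
f=[]
for i in range(4): f.append(manip.state()['wrist_force']); d=cam('scene')
print(np.mean(f,0))
go(seat(-.052,0),.025,SY,'p3')
E
python3 -m creep '[[0.036,0.0005,0,0,0],[0.046,0.0005,0,0,0],[0.066,0.0005,0,0,0],[0.066,0.0005,0,0,0],[0.066,-0.02,0,0,0],[0.066,-0.06,0,0,0],[0.066,-0.1,0,0,0],[0.066,-0.14,0,0,0]]'
python3 - <<'E'
from plan import *
d=cam('scene','s40.png')
b=cv2.imread('pics/s40.png');cv2.imwrite('pics/s40z.png',cv2.resize(b[160:270,250:380],None,fx=5,fy=5,interpolation=2))
arc([.55],.036,.16)
arc([.1],.036,.16)
E
```

```text
t: 57.68
tcp_pos: [0.4357, -0.03, 0.0247]
tool_rot: [129.4, 90.0, 33.8]
wrist_force: [-1.3, 1.5, 9.6]
finger_gap: 0.0409
[-1.70483627  0.67200673  9.98287869]
p3 shift [-0.0003  0.      0.0001] turn -0.002 | tcp [ 0.4357 -0.03    0.0247] zdir -95.5 F [-1.08  0.29 10.42] gap 0.0408 t 57.88 q7 -86.0
t: 58.88
tcp_pos: [0.4353, -0.0301, 0.1656]
tool_rot: [-67.0, 90.0, -162.5]
wrist_force: [0.5, 0.1, -0.3]
finger_gap: 0.0656
phi0.55 shift [ 0.0104  0.0688 -0.1641] turn 0.547 | tcp [ 0.4376 -0.0304  0.1698] zdir -95.6 F [ 2.24 -0.18  4.24] gap 0.0659 t 58.92 q7 -91.0
phi0.10 shift [ 0.0103  0.0638 -0.1489] turn 0.097 | tcp [ 0.4376 -0.0304  0.1698] zdir -95.6 F [ 2.24 -0.18  4.24] gap 0.0659 t 58.92 q7 -91.0
```

View pics/s40z.png

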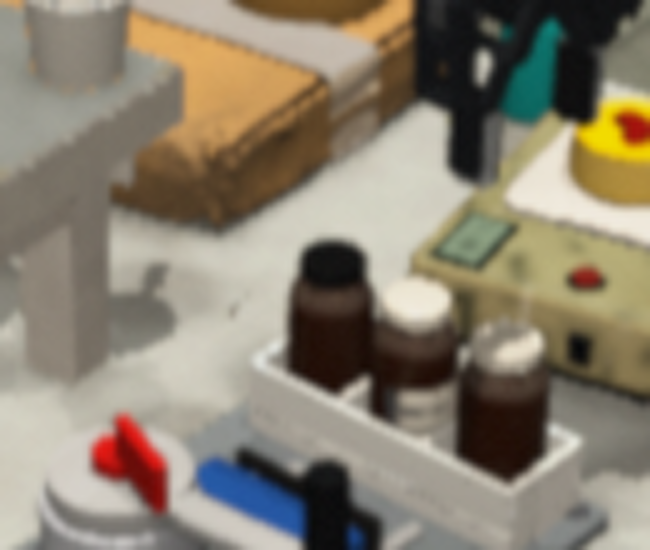

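```bash
python3 - <<'E'
from plan import *
e=cam('top','t41.png')
b=cv2.imread('pics/t41.png');cv2.imwrite('pics/t41z.png',cv2.resize(b[195:315,230:390],None,fx=5,fy=5,interpolation=2))
print('h from t19',ang(e,170+424/4.4,195+347/4.4,.116))
print('lev',ang(e,170+397/4.4,195+210/4.4,.096))
E
```

```text
h from t19 (np.float64(-0.09232276933285599), np.float64(0.11379731408313629))
lev (np.float64(0.3332307357432687), np.float64(0.043473638371954254))
```

View pics/t41z.png

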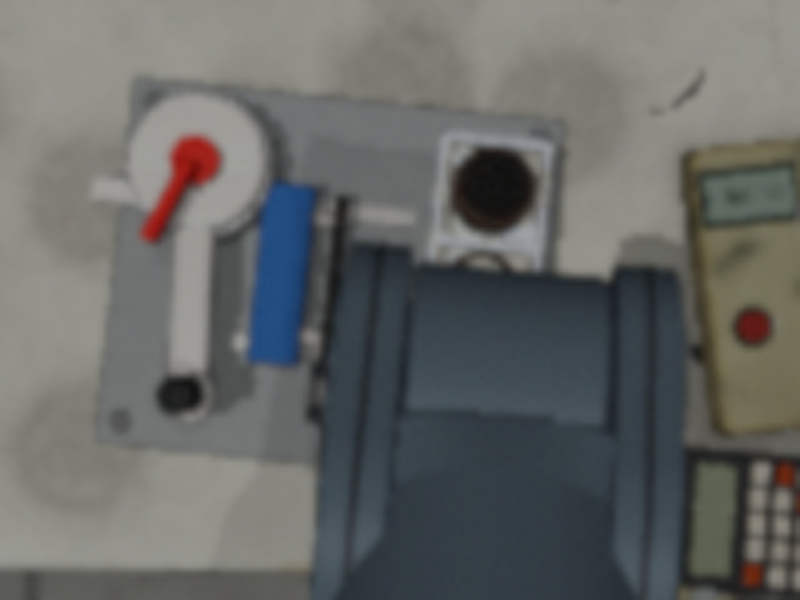

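```bash
python3 - <<'E'
from plan import *
arc([.4],.036,.15)
E
```

```text
phi0.40 shift [ 0.0183  0.0663 -0.159 ] turn 0.398 | tcp [ 0.4378 -0.0302  0.1677] zdir -95.5 F [ 0.5  -0.44 -0.29] gap 0.0659 t 58.98 q7 -91.0
```

```bash
python3 -m creep '[[0.028,0,0.02,-0.04,0.1],[0.028,0,0.04,-0.08,0.2],[0.028,0,0.055,-0.12,0.3],[0.028,0.01,0.066,-0.159,0.398],[0.028,0.018,0.066,-0.159,0.398],[0.028,0.018,0.066,-0.159,0.398],[0.028,0.018,0.066,-0.159,0.398]]' 30
python3 - <<'E'
from plan import *
arc([.4],.036,.08)
d=cam('scene','s42.png')
b=cv2.imread('pics/s42.png');cv2.imwrite('pics/s42z.png',cv2.resize(b[170:290,230:350],None,fx=5,fy=5,interpolation=2))
E
```

```text
t: 59.85
tcp_pos: [0.5164, 0.1206, 0.1465]
tool_rot: [-6.9, 90.0, -125.3]
wrist_force: [-0.2, -0.1, -0.2]
finger_gap: 0.028
phi0.40 shift [ 0.0665  0.002  -0.0024] turn -0.001 | tcp [0.5164 0.1206 0.1465] zdir -118.4 F [-0.2  -0.11 -0.17] gap 0.028 t 59.85 q7 -126.0
```

View pics/s42z.png

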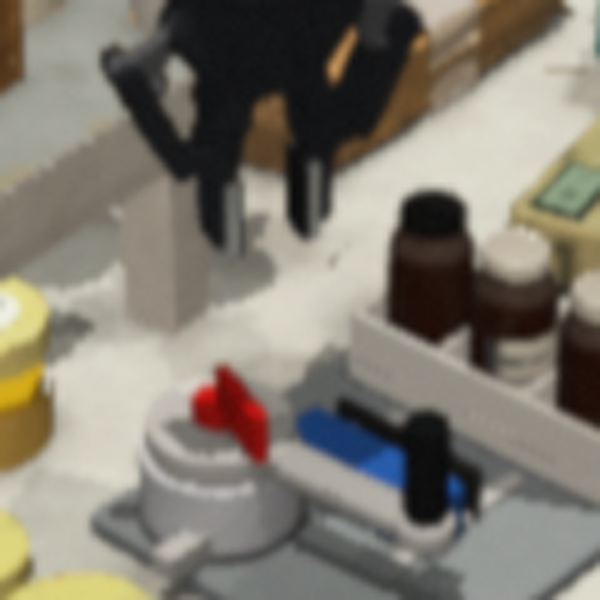

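```bash
python3 -m creep '[[0.028,0.02,0.002,-0.0024,0],[0.028,0.04,0.002,-0.0024,0],[0.028,0.06,0.002,-0.0024,0],[0.028,0.0665,0.002,-0.0024,0],[0.028,0.0665,0.002,-0.0024,0]]'
python3 - <<'E'
from plan import *
arc([.4],.036,.047)
d=cam('scene','s43.png')
b=cv2.imread('pics/s43.png');cv2.imwrite('pics/s43z.png',cv2.resize(b[190:290,230:340],None,fx=6,fy=6,interpolation=2))
E
```

```text
t: 60.52
tcp_pos: [0.5196, 0.1226, 0.0802]
tool_rot: [-37.0, 90.0, -155.4]
wrist_force: [-0.0, 0.6, 0.9]
finger_gap: 0.0279
phi0.40 shift [0.0332 0.0001 0.0009] turn -0.001 | tcp [0.5196 0.1226 0.0802] zdir -118.4 F [-0.04  0.59  0.89] gap 0.0279 t 60.52 q7 -124.0
```

View pics/s43z.png

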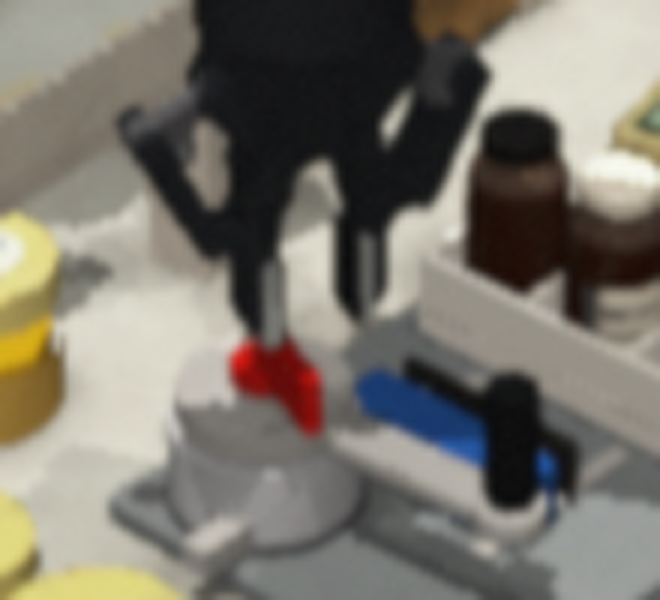

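```bash
python3 -m creep '[[0.028,0.008,0,0.0005,0],[0.028,0.014,0,0.0005,0],[0.028,0.02,0,0.0005,0],[0.028,0.027,0,0.0005,0],[0.028,0.033,0,0.0005,0],[0.028,0.033,0,0.0005,0]]'
python3 - <<'E'
from plan import *
arc([.4,.25,.1,-.05,-.2,-.35,-.5,-.6],.036,.047)
d=cam('scene','s44.png')
b=cv2.imread('pics/s44.png');cv2.imwrite('pics/s44z.png',cv2.resize(b[190:290,230:340],None,fx=6,fy=6,interpolation=2))
E
```

```text
t: 61.32
tcp_pos: [0.5189, 0.1225, 0.0464]
tool_rot: [-43.3, 89.9, -161.6]
wrist_force: [0.5, -0.0, -0.3]
finger_gap: 0.0276
phi0.40 shift [-0.0006  0.0006  0.0006] turn -0.0 | tcp [0.5189 0.1225 0.0464] zdir -118.3 F [ 0.47 -0.   -0.27] gap 0.0276 t 61.33 q7 -123.0
phi0.25 shift [-0.0006  0.001   0.0059] turn -0.15 | tcp [0.5189 0.1225 0.0464] zdir -118.3 F [ 0.47 -0.   -0.27] gap 0.0276 t 61.33 q7 -123.0
phi0.10 shift [-0.0006  0.0022  0.0112] turn -0.3 | tcp [0.5189 0.1225 0.0464] zdir -118.3 F [ 0.47 -0.   -0.27] gap 0.0276 t 61.33 q7 -123.0
phi-0.05 shift [-0.0006  0.0042  0.0162] turn -0.45 | tcp [0.5189 0.1225 0.0464] zdir -118.3 F [ 0.47 -0.   -0.27] gap 0.0276 t 61.33 q7 -123.0
phi-0.20 shift [-0.0006  0.0069  0.0209] turn -0.6 | tcp [0.5189 0.1225 0.0464] zdir -118.3 F [ 0.47 -0.   -0.27] gap 0.0276 t 61.33 q7 -123.0
phi-0.35 shift [-0.0006  0.0103  0.0251] turn -0.75 | tcp [0.5189 0.1225 0.0464] zdir -118.3 F [ 0.47 -0.   -0.27] gap 0.0276 t 61.33 q7 -123.0
phi-0.50 shift [-0.0006  0.0142  0.0287] turn -0.9 | tcp [0.5189 0.1225 0.0464] zdir -118.3 F [ 0.47 -0.   -0.27] gap 0.0276 t 61.33 q7 -123.0
phi-0.60 shift [-0.0006  0.0172  0.0308] turn -1.0 | tcp [0.5189 0.1225 0.0464] zdir -118.3 F [ 0.47 -0.   -0.27] gap 0.0276 t 61.33 q7 -123.0
```

View pics/s44z.png

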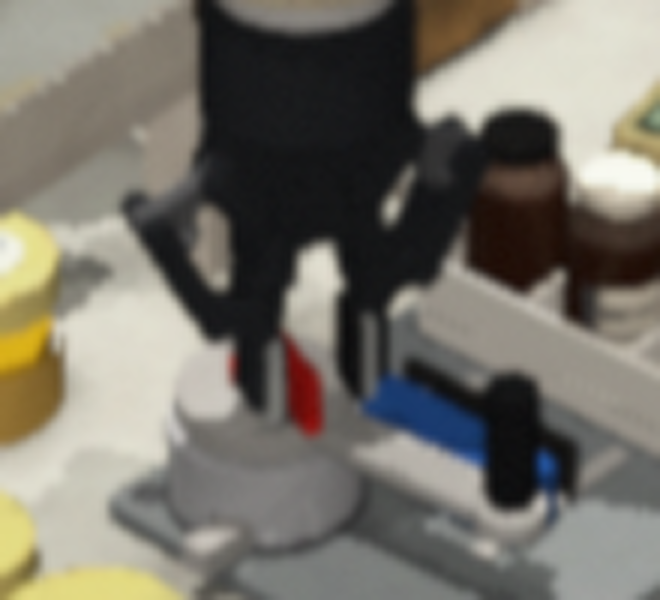

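Straddled (lever at about (305,385), between the fingers). Push right.

```bash
python3 -m creep '[[0.028,0,0.001,0.006,-0.15],[0.028,0,0.002,0.011,-0.3],[0.028,0,0.004,0.016,-0.45],[0.028,0,0.007,0.021,-0.6],[0.028,0,0.0103,0.025,-0.75],[0.028,0,0.0142,0.0287,-0.9],[0.028,0,0.0142,0.0287,-0.9]]'
python3 - <<'E'
from plan import *
f=[]
for i in range(4): f.append(manip.state()['wrist_force']); d=cam('scene','s45.png')
print(np.mean(f,0))
arc([-.5,-.6,-.7,-.8],.036,.047)
b=cv2.imread('pics/s45.png');cv2.imwrite('pics/s45z.png',cv2.resize(b[190:290,230:340],None,fx=6,fy=6,interpolation=2))
E
```

```text
t: 62.25
tcp_pos: [0.5185, 0.0903, 0.0472]
tool_rot: [96.0, 90.0, 29.2]
wrist_force: [-0.1, -0.0, -0.3]
finger_gap: 0.0278
[ 0.20315714  0.0298869  -0.00025902]
phi-0.50 shift [-0.0001 -0.0003  0.0002] turn -0.002 | tcp [0.518  0.0907 0.0469] zdir -66.9 F [ 0.53 -0.55  0.34] gap 0.0279 t 62.45 q7 -83.0
phi-0.60 shift [-0.0001 -0.0001  0.0038] turn -0.102 | tcp [0.518  0.0907 0.0469] zdir -66.9 F [ 0.53 -0.55  0.34] gap 0.0279 t 62.45 q7 -83.0
phi-0.70 shift [-0.0001  0.0004  0.0073] turn -0.202 | tcp [0.518  0.0907 0.0469] zdir -66.9 F [ 0.53 -0.55  0.34] gap 0.0279 t 62.45 q7 -83.0
phi-0.80 shift [-0.0001  0.0013  0.0108] turn -0.302 | tcp [0.518  0.0907 0.0469] zdir -66.9 F [ 0.53 -0.55  0.34] gap 0.0279 t 62.45 q7 -83.0
```

View pics/s45z.png

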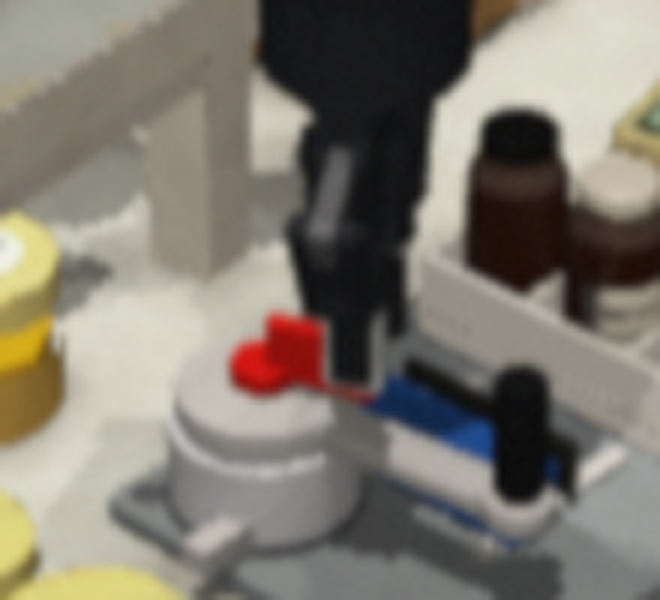

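```bash
python3 -m creep '[[0.028,0,0,0.002,-0.05],[0.028,0,0,0.004,-0.1],[0.028,0,0,0.0055,-0.15],[0.028,0,0.0005,0.0073,-0.2],[0.028,0,0.0005,0.0073,-0.2]]'
python3 - <<'E'
from plan import *
f=[]
for i in range(4): f.append(manip.state()['wrist_force']); d=cam('scene','s46.png')
print(np.mean(f,0))
arc([-.7,-.8,-.9],.036,.047)
b=cv2.imread('pics/s46.png');cv2.imwrite('pics/s46z.png',cv2.resize(b[190:290,230:340],None,fx=6,fy=6,interpolation=2))
E
```

```text
t: 63.08
tcp_pos: [0.5214, 0.0845, 0.0469]
tool_rot: [-179.0, 90.0, 125.6]
wrist_force: [0.0, 1.2, 0.3]
finger_gap: 0.0279
[0.32926471 1.45929506 0.77464751]
phi-0.70 shift [-0.0001 -0.0002  0.0001] turn -0.001 | tcp [0.5215 0.0844 0.0469] zdir -55.3 F [ 0.15  1.46 -0.83] gap 0.028 t 63.27 q7 -74.0
phi-0.80 shift [-0.0001 -0.0001  0.0037] turn -0.101 | tcp [0.5215 0.0844 0.0469] zdir -55.3 F [ 0.15  1.46 -0.83] gap 0.028 t 63.27 q7 -74.0
phi-0.90 shift [-0.0001  0.0005  0.0072] turn -0.201 | tcp [0.5215 0.0844 0.0469] zdir -55.3 F [ 0.15  1.46 -0.83] gap 0.028 t 63.27 q7 -74.0
```

View pics/s46z.png

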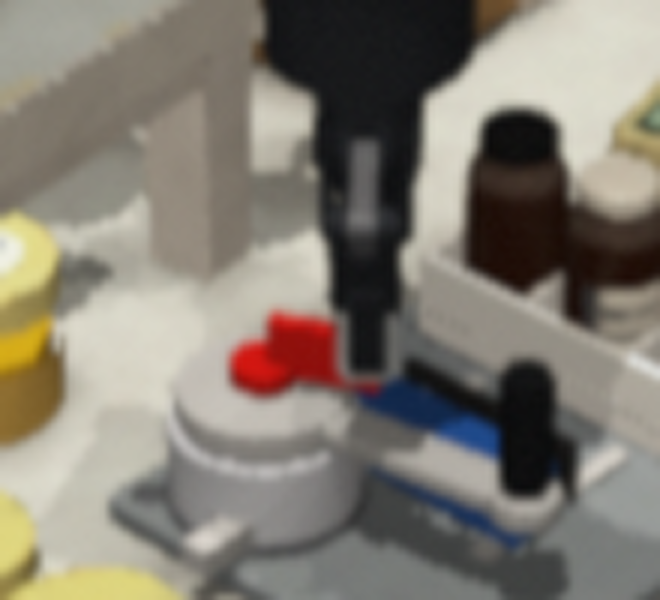

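```bash
python3 - <<'E'
from plan import *
d=cam('scene')
for f in (-.05,-.1,-.15,-.2): print(f,((proj(d,list(polar(f,.115))+[.116])-[230,190])*6).round())
for f in (-.4,-.45,-.5,-.55,-.6,-.65,-.7): print(f,((proj(d,list(polar(f,.046))+[.07])-[230,190])*6).round())
E
```

```text
-0.05 [[519. 385.]]
-0.1 [[529. 378.]]
-0.15 [[538. 370.]]
-0.2 [[546. 362.]]
-0.4 [[388. 394.]]
-0.45 [[390. 390.]]
-0.5 [[392. 387.]]
-0.55 [[393. 383.]]
-0.6 [[394. 380.]]
-0.65 [[395. 376.]]
-0.7 [[395. 372.]]
```

```bash
python3 -m creep '[[0.028,0,0,0.002,-0.05],[0.028,0,0,0.0037,-0.1]]'
python3 - <<'E'
from plan import *
f=[]
for i in range(4): f.append(manip.state()['wrist_force']); d=cam('scene','s47.png')
print(np.mean(f,0))
b=cv2.imread('pics/s47.png');cv2.imwrite('pics/s47z.png',cv2.resize(b[190:290,230:340],None,fx=6,fy=6,interpolation=2))
E
```

```text
t: 63.58
tcp_pos: [0.5236, 0.0812, 0.0469]
tool_rot: [111.7, 90.0, 62.2]
wrist_force: [0.2, 1.2, -0.4]
finger_gap: 0.0281
[0.03758676 0.65838429 0.19331762]
```

View pics/s47z.png

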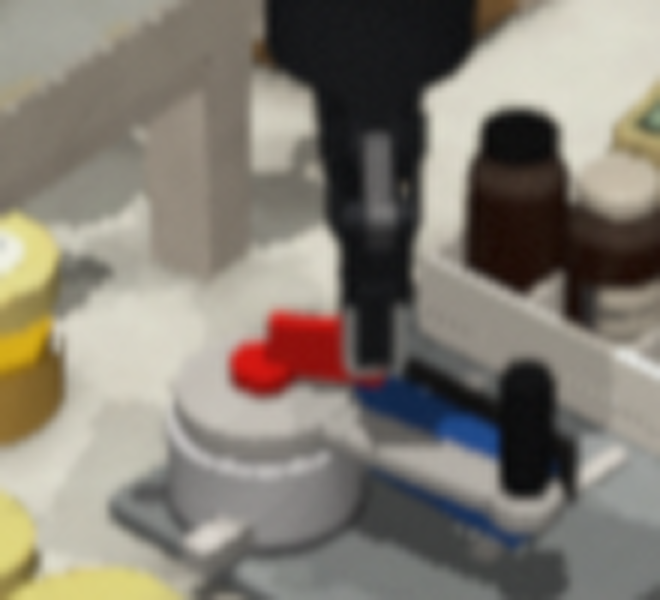

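```bash
python3 -m creep '[[0.028,0,0,0.0015,0],[0.028,0,0,0.003,0],[0.028,0,0,0.003,0]]'
python3 - <<'E'
from plan import *
f=[]
for i in range(4): f.append(manip.state()['wrist_force']); d=cam('scene','s48.png')
print(np.mean(f,0)); arc([-.8,-.9],.036,.047)
b=cv2.imread('pics/s48.png');cv2.imwrite('pics/s48z.png',cv2.resize(b[190:290,230:340],None,fx=6,fy=6,interpolation=2))
E
```

```text
t: 64.15
tcp_pos: [0.5248, 0.0787, 0.0467]
tool_rot: [-120.5, 89.9, -170.0]
wrist_force: [-3.7, 0.9, 1.8]
finger_gap: 0.0283
[-4.05997992  0.81723704  1.48904662]
phi-0.80 shift [-0.0002  0.0005 -0.0029] turn -0.0 | tcp [0.525  0.0788 0.0468] zdir -49.6 F [-3.81  2.27  1.16] gap 0.0282 t 64.35 q7 -69.0
phi-0.90 shift [-0.0002  0.0007  0.0007] turn -0.1 | tcp [0.525  0.0788 0.0468] zdir -49.6 F [-3.81  2.27  1.16] gap 0.0282 t 64.35 q7 -69.0
```

View pics/s48z.png

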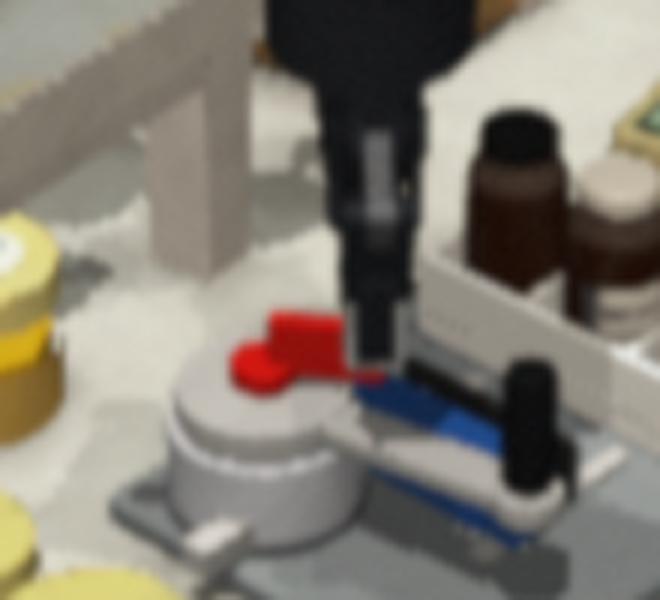

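```bash
python3 -m creep '[[0.028,0,0,-0.003,0],[0.028,-0.02,0,-0.004,0],[0.028,-0.05,0,-0.004,0],[0.036,-0.08,0,-0.004,0],[0.036,-0.08,0,-0.004,0]]'
python3 - <<'E'
from plan import *
go(polar(-.1,.115),.125,SY,'over grip')
d=cam('scene','s49.png')
b=cv2.imread('pics/s49.png');cv2.imwrite('pics/s49z.png',cv2.resize(b[190:290,230:340],None,fx=6,fy=6,interpolation=2))
E
```

```text
t: 64.97
tcp_pos: [0.5254, 0.0822, 0.1293]
tool_rot: [60.1, 89.7, 10.5]
wrist_force: [0.2, -0.0, 0.3]
finger_gap: 0.036
over grip shift [ 0.0038 -0.054  -0.0746] turn 0.799 | tcp [0.5254 0.0822 0.1293] zdir -49.6 F [ 0.21 -0.01  0.28] gap 0.036 t 64.97 q7 -68.0
```

View pics/s49z.png

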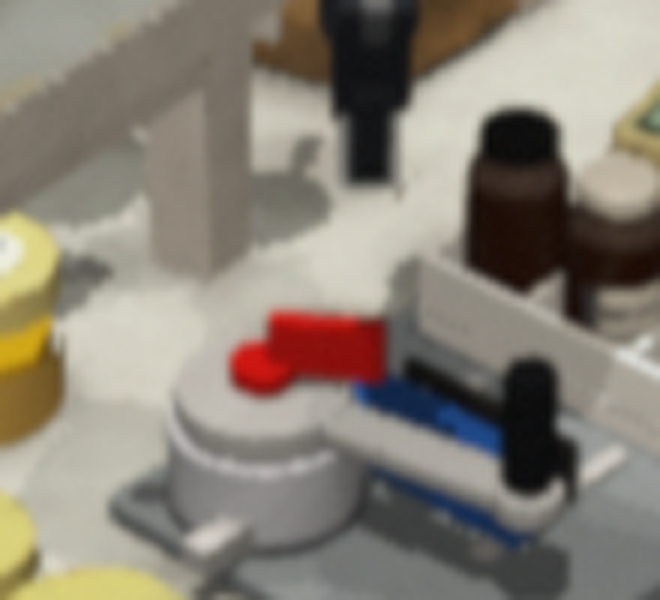

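```bash
python3 -m creep '[[0.036,0,-0.01,-0.013,0.18],[0.036,0,-0.02,-0.026,0.36],[0.036,0,-0.03,-0.04,0.54],[0.036,0,-0.04,-0.055,0.7],[0.036,0,-0.05,-0.07,0.799],[0.036,0.004,-0.054,-0.0746,0.799],[0.036,0.004,-0.054,-0.0746,0.799]]'
python3 - <<'E'
from plan import *
go(polar(-.1,.115),.046,SY,'grip')
d=cam('scene','s50.png')
b=cv2.imread('pics/s50.png');cv2.imwrite('pics/s50z.png',cv2.resize(b[190:300,240:360],None,fx=6,fy=6,interpolation=2)[:600])
E
```

```text
t: 65.9
tcp_pos: [0.4334, 0.1035, 0.1223]
tool_rot: [-45.9, 90.0, -141.0]
wrist_force: [0.0, 0.3, 0.2]
finger_gap: 0.0363
grip shift [ 0.0763  0.0025 -0.0007] turn 0.004 | tcp [0.4334 0.1035 0.1223] zdir -95.2 F [0.04 0.35 0.25] gap 0.0363 t 65.9 q7 -112.0
```

View pics/s50z.png

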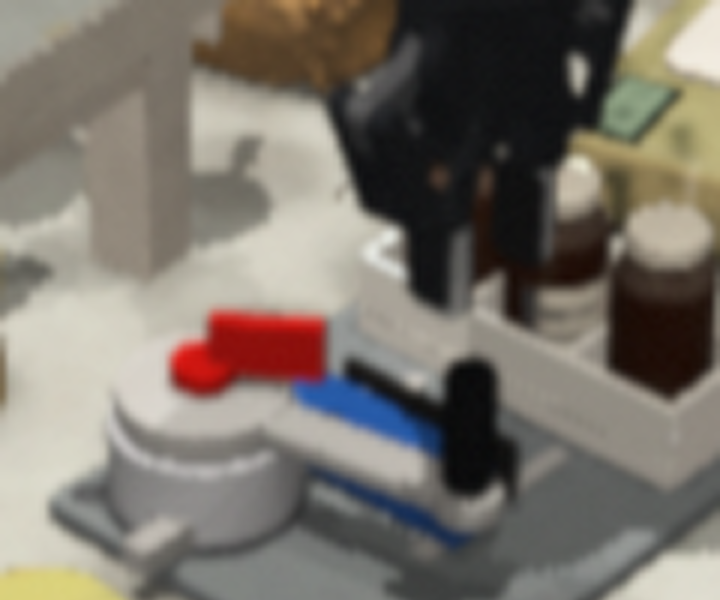

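```bash
python3 -m creep '[[0.036,0.015,0.0025,-0.0007,0],[0.036,0.03,0.0025,-0.0007,0],[0.036,0.04,0.0025,-0.0007,0],[0.036,0.05,0.0025,-0.0007,0],[0.036,0.06,0.0025,-0.0007,0],[0.036,0.066,0.0025,-0.0007,0],[0.03,0.066,0.0025,-0.0007,0]]'
python3 - <<'E'
from plan import *
stroke(-.1,.7,-.005,8,z=.056)
d=cam('scene','s51.png')
b=cv2.imread('pics/s51.png');cv2.imwrite('pics/s51z.png',cv2.resize(b[190:300,240:360],None,fx=6,fy=6,interpolation=2)[:600])
E
```

```text
t: 66.82
tcp_pos: [0.4358, 0.104, 0.0565]
tool_rot: [-68.2, 90.0, -163.5]
wrist_force: [0.7, -0.2, 0.3]
finger_gap: 0.0301
-0.10 [ 0.0005  0.0001 -0.005 ]
0.01 [ 0.0005 -0.0005 -0.0181]
0.13 [ 0.0005  0.0005 -0.0312]
0.24 [ 0.0005  0.0029 -0.0441]
0.36 [ 0.0005  0.0068 -0.0567]
0.47 [ 0.0005  0.0121 -0.0687]
0.59 [ 0.0005  0.0187 -0.08  ]
0.70 [ 0.0005  0.0266 -0.0905]
[0.4358 0.104  0.0565] [ 0.7 -0.2  0.3] 66.825
```

View pics/s51z.png

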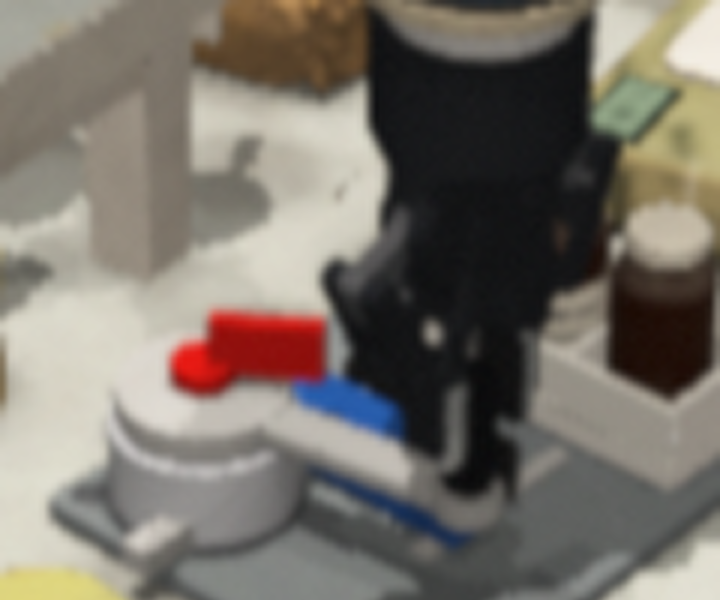

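```bash
python3 -m creep '[[0.03,0,0,-0.005,0],[0.03,0,-0.0005,-0.018,0],[0.03,0,0.0005,-0.031,0],[0.03,0,0.003,-0.044,0],[0.03,0,0.007,-0.0565,0],[0.03,0,0.012,-0.0685,0],[0.03,0,0.0185,-0.08,0],[0.03,0,0.026,-0.089,0]]'
python3 - <<'E'
from plan import *
for i in range(2):d=cam('scene')
stroke(.65,-.62,.005,8,z=.056)
E
```

```text
t: 67.88
tcp_pos: [0.4708, 0.191, 0.0569]
tool_rot: [130.1, 90.0, 34.8]
wrist_force: [-1.2, -0.6, 0.1]
finger_gap: 0.0301
0.65 [ 0.0009 -0.0045  0.0144]
0.47 [ 0.0009 -0.0156  0.0321]
0.29 [ 0.0008 -0.0233  0.0514]
0.11 [ 0.0008 -0.0274  0.0719]
-0.08 [ 0.0008 -0.0278  0.0927]
-0.26 [ 0.0008 -0.0243  0.1132]
-0.44 [ 0.0008 -0.0173  0.1328]
-0.62 [ 0.0007 -0.0068  0.1508]
[0.4717 0.1915 0.0569] [ 0.6 -0.4  0.5] 67.975
```

```bash
python3 -m creep '[[0.03,0,-0.0045,0.0145,0],[0.03,0,-0.0155,0.032,0],[0.03,0,-0.0235,0.0515,0],[0.03,0,-0.0275,0.072,0],[0.03,0,-0.028,0.0925,0],[0.03,0,-0.0245,0.113,0],[0.03,0,-0.0175,0.133,0],[0.03,0,-0.007,0.151,0]]'
python3 - <<'E'
from plan import *
f=[]
for i in range(3): f.append(manip.state()['wrist_force']); d=cam('scene','s52.png')
print(np.mean(f,0))
b=cv2.imread('pics/s52.png');cv2.imwrite('pics/s52z.png',cv2.resize(b[190:300,240:360],None,fx=6,fy=6,interpolation=2)[:600])
stroke(-.55,.7,-.005,8,z=.056)
E
```

```text
t: 68.97
tcp_pos: [0.448, 0.0388, 0.057]
tool_rot: [-82.1, 90.0, -177.4]
wrist_force: [0.6, 5.5, -0.2]
finger_gap: 0.0301
[ 0.21021527  2.80076199 -0.68426471]
-0.55 [ 0.001  -0.0025 -0.02  ]
-0.37 [ 0.001  -0.0116 -0.0384]
-0.19 [ 0.001  -0.0174 -0.058 ]
-0.01 [ 0.0009 -0.0196 -0.0784]
0.16 [ 0.0009 -0.0181 -0.0989]
0.34 [ 0.0009 -0.013  -0.1188]
0.52 [ 0.0009 -0.0044 -0.1374]
0.70 [ 0.0009  0.0073 -0.1542]
[0.4487 0.0388 0.057 ] [0.5 0.2 0.5] 69.125
```

View pics/s52z.png

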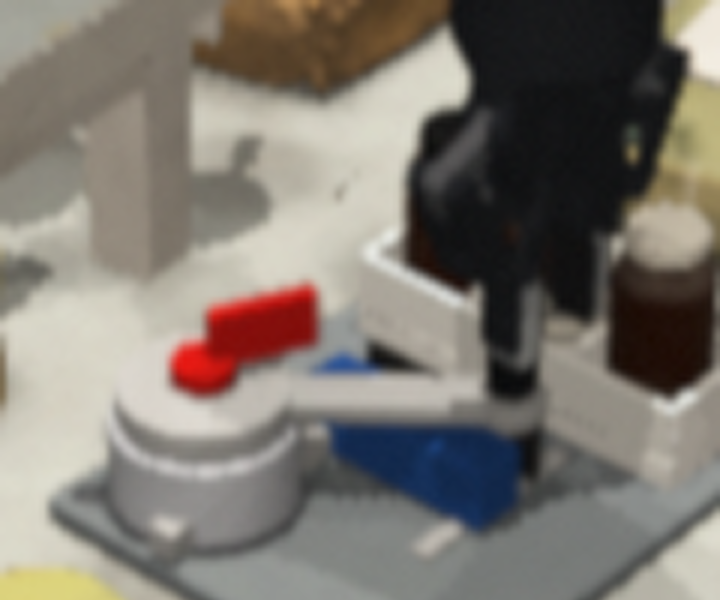

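Jaw is advancing, and the gripper clears the bottles. Next stroke.

```bash
python3 -m creep '[[0.03,0,-0.0025,-0.02,0],[0.03,0,-0.0115,-0.0385,0],[0.03,0,-0.0175,-0.058,0],[0.03,0,-0.0195,-0.0785,0],[0.03,0,-0.018,-0.099,0],[0.03,0,-0.013,-0.119,0],[0.03,0,-0.0045,-0.1375,0],[0.03,0,0.0065,-0.1535,0]]'
python3 - <<'E'
from plan import *
for i in range(2):d=cam('scene')
stroke(.65,-.62,.005,8,z=.056)
E
```

```text
t: 70.12
tcp_pos: [0.4699, 0.1936, 0.0568]
tool_rot: [-46.0, 90.0, -141.3]
wrist_force: [-0.2, -1.6, 0.7]
finger_gap: 0.03
0.65 [ 0.0006 -0.0028  0.016 ]
0.47 [ 0.0006 -0.0139  0.0336]
0.29 [ 0.0007 -0.0216  0.053 ]
0.11 [ 0.0007 -0.0257  0.0734]
-0.08 [ 0.0007 -0.026   0.0943]
-0.26 [ 0.0007 -0.0226  0.1148]
-0.44 [ 0.0008 -0.0155  0.1344]
-0.62 [ 0.0008 -0.005   0.1524]
[0.4701 0.1932 0.0566] [ 0.4  0.3 -0.2] 70.225
```

```bash
python3 -m creep '[[0.03,0,-0.003,0.016,0],[0.03,0,-0.014,0.0335,0],[0.03,0,-0.0215,0.053,0],[0.03,0,-0.0255,0.0735,0],[0.03,0,-0.026,0.0945,0],[0.03,0,-0.0225,0.115,0],[0.03,0,-0.0155,0.1345,0],[0.03,0,-0.005,0.1525,0]]'
python3 - <<'E'
from plan import *
f=[]
for i in range(3): f.append(manip.state()['wrist_force']); d=cam('scene','s53.png')
print(np.mean(f,0))
b=cv2.imread('pics/s53.png');cv2.imwrite('pics/s53z.png',cv2.resize(b[190:300,240:360],None,fx=6,fy=6,interpolation=2)[:600])
stroke(-.55,.7,-.005,8,z=.056)
E
```

```text
t: 71.22
tcp_pos: [0.4497, 0.04, 0.057]
tool_rot: [-102.9, 90.0, 161.7]
wrist_force: [0.0, 3.9, -0.1]
finger_gap: 0.03
[ 0.6490046   0.63493449 -0.3329954 ]
-0.55 [ 0.0011 -0.0044 -0.0189]
-0.37 [ 0.0011 -0.0135 -0.0372]
-0.19 [ 0.001  -0.0193 -0.0569]
-0.01 [ 0.001  -0.0214 -0.0773]
0.16 [ 0.001  -0.02   -0.0978]
0.34 [ 0.001  -0.0149 -0.1176]
0.52 [ 0.001  -0.0063 -0.1363]
0.70 [ 0.001   0.0054 -0.1531]
[0.4507 0.0398 0.0571] [0.6 1.  0.4] 71.375
```

View pics/s53z.png

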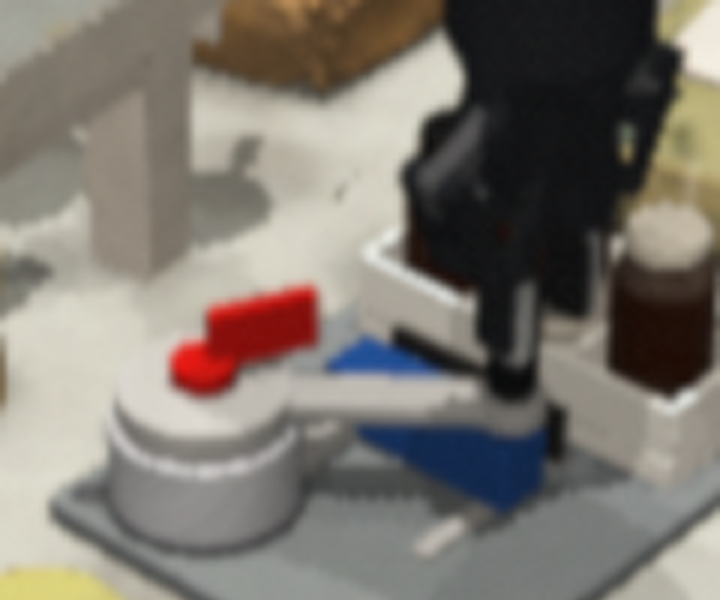

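```bash
python3 -m creep '[[0.03,0,-0.0045,-0.019,0],[0.03,0,-0.0135,-0.037,0],[0.03,0,-0.0195,-0.057,0],[0.03,0,-0.0215,-0.0775,0],[0.03,0,-0.02,-0.098,0],[0.03,0,-0.015,-0.1175,0],[0.03,0,-0.0065,-0.1365,0],[0.03,0,0.005,-0.153,0]]'
python3 - <<'E'
from plan import *
for i in range(2):d=cam('scene')
stroke(.65,-.62,.005,8,z=.056)
E
```

```text
t: 72.38
tcp_pos: [0.4699, 0.1942, 0.0569]
tool_rot: [-57.0, 90.0, -152.3]
wrist_force: [-1.5, -4.1, 2.3]
finger_gap: 0.0303
0.65 [ 0.0006 -0.0025  0.0163]
0.47 [ 0.0006 -0.0136  0.0339]
0.29 [ 0.0007 -0.0213  0.0533]
0.11 [ 0.0007 -0.0254  0.0737]
-0.08 [ 0.0007 -0.0257  0.0945]
-0.26 [ 0.0008 -0.0223  0.1151]
-0.44 [ 0.0008 -0.0152  0.1347]
-0.62 [ 0.0008 -0.0047  0.1527]
[0.4698 0.1936 0.0566] [-0.4  0.1  0.8] 72.475
```

```bash
python3 -m creep '[[0.03,0,-0.003,0.016,0],[0.03,0,-0.0135,0.034,0],[0.03,0,-0.0215,0.0535,0],[0.03,0,-0.0255,0.0735,0],[0.03,0,-0.0255,0.0945,0],[0.03,0,-0.0225,0.115,0],[0.03,0,-0.015,0.1345,0],[0.03,0,-0.0045,0.1525,0]]'
python3 - <<'E'
from plan import *
f=[]
for i in range(3): f.append(manip.state()['wrist_force']); d=cam('scene','s54.png')
print(np.mean(f,0))
b=cv2.imread('pics/s54.png');cv2.imwrite('pics/s54z.png',cv2.resize(b[190:300,240:360],None,fx=6,fy=6,interpolation=2)[:600])
stroke(-.55,.7,-.005,8,z=.056)
E
```

```text
t: 73.47
tcp_pos: [0.4504, 0.0407, 0.0571]
tool_rot: [-121.4, 90.0, 143.2]
wrist_force: [0.5, 4.4, 0.1]
finger_gap: 0.0298
[ 0.5498003   0.98804481 -0.40327019]
-0.55 [ 0.0011 -0.005  -0.0182]
-0.37 [ 0.0011 -0.0141 -0.0366]
-0.19 [ 0.0011 -0.0199 -0.0562]
-0.01 [ 0.0011 -0.0221 -0.0766]
0.16 [ 0.0011 -0.0206 -0.0971]
0.34 [ 0.0011 -0.0155 -0.117 ]
0.52 [ 0.0011 -0.0069 -0.1356]
0.70 [ 0.0011  0.0048 -0.1524]
[0.4513 0.0404 0.0571] [-0.1  2.  -0.5] 73.625
```

View pics/s54z.png

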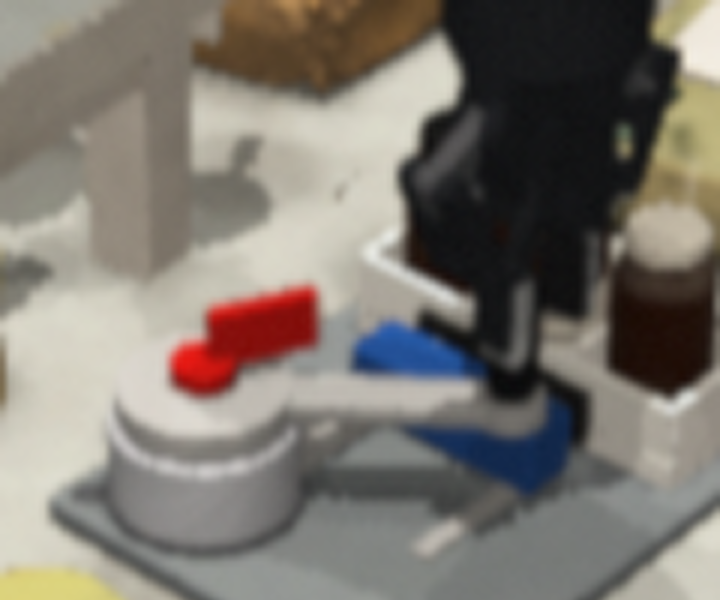

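```bash
python3 -m creep '[[0.03,0,-0.005,-0.018,0],[0.03,0,-0.014,-0.0365,0],[0.03,0,-0.02,-0.056,0],[0.03,0,-0.022,-0.0765,0],[0.03,0,-0.0205,-0.097,0],[0.03,0,-0.0155,-0.117,0],[0.03,0,-0.007,-0.1355,0],[0.03,0,0.0045,-0.152,0]]'
python3 - <<'E'
from plan import *
for i in range(2):d=cam('scene')
stroke(.65,-.62,.005,8,z=.056)
E
```

```text
t: 74.62
tcp_pos: [0.4699, 0.1939, 0.0569]
tool_rot: [-67.5, 90.0, -162.8]
wrist_force: [-0.3, -0.1, 0.7]
finger_gap: 0.0302
0.65 [ 0.0006 -0.0027  0.0161]
0.47 [ 0.0006 -0.0138  0.0338]
0.29 [ 0.0006 -0.0215  0.0531]
0.11 [ 0.0007 -0.0256  0.0735]
-0.08 [ 0.0007 -0.0259  0.0944]
-0.26 [ 0.0007 -0.0225  0.1149]
-0.44 [ 0.0007 -0.0154  0.1345]
-0.62 [ 0.0008 -0.0049  0.1525]
[0.47   0.1934 0.0566] [ 0.4  0.3 -1.3] 74.725
```

```bash
python3 -m creep '[[0.03,0,-0.003,0.016,0],[0.03,0,-0.014,0.034,0],[0.03,0,-0.0215,0.053,0],[0.03,0,-0.0255,0.0735,0],[0.03,0,-0.0255,0.0735,0]]'
python3 - <<'E'
from plan import *
f=[]
for i in range(3): f.append(manip.state()['wrist_force']); d=cam('scene')
print(np.mean(f,0))
stroke(0,-.62,.005,7,z=.056)
E
```

```text
t: 75.35
tcp_pos: [0.4371, 0.12, 0.0572]
tool_rot: [1.2, 90.0, -94.2]
wrist_force: [0.4, 0.5, 0.1]
finger_gap: 0.0303
[0.13049043 0.35510113 0.03206342]
0.00 [ 0.0011 -0.0014  0.0119]
-0.10 [ 0.0011 -0.0008  0.0237]
-0.21 [0.0011 0.001  0.0355]
-0.31 [0.0011 0.0041 0.047 ]
-0.41 [0.0011 0.0083 0.0581]
-0.52 [0.0011 0.0136 0.0687]
-0.62 [0.0011 0.02   0.0787]
[0.4384 0.1222 0.0571] [-0.4  0.6 -0.3] 75.5
```

```bash
python3 -m creep '[[0.03,0,-0.0015,0.012,0],[0.03,0,-0.001,0.0235,0],[0.03,0,0.001,0.0355,0],[0.03,0,0.004,0.047,0],[0.03,0,0.0085,0.058,0]]'
python3 - <<'E'
from plan import *
f=[]
for i in range(3): f.append(manip.state()['wrist_force']); d=cam('scene','s55.png')
print(np.mean(f,0))
b=cv2.imread('pics/s55.png');cv2.imwrite('pics/s55z.png',cv2.resize(b[190:300,240:360],None,fx=6,fy=6,interpolation=2)[:600])
stroke(-.41,-.62,.005,3,z=.056)
E
```

```text
t: 76.12
tcp_pos: [0.4401, 0.0625, 0.0567]
tool_rot: [-79.2, 89.9, -174.5]
wrist_force: [-1.6, 3.5, 0.5]
finger_gap: 0.0301
[-0.85983163  1.38392492  0.62294105]
-0.41 [ 0.0008 -0.     -0.0019]
-0.52 [0.0008 0.0054 0.0089]
-0.62 [0.0008 0.0119 0.0191]
[0.441  0.062  0.0568] [ 0.1 -0.1  0.1] 76.275
```

View pics/s55z.png

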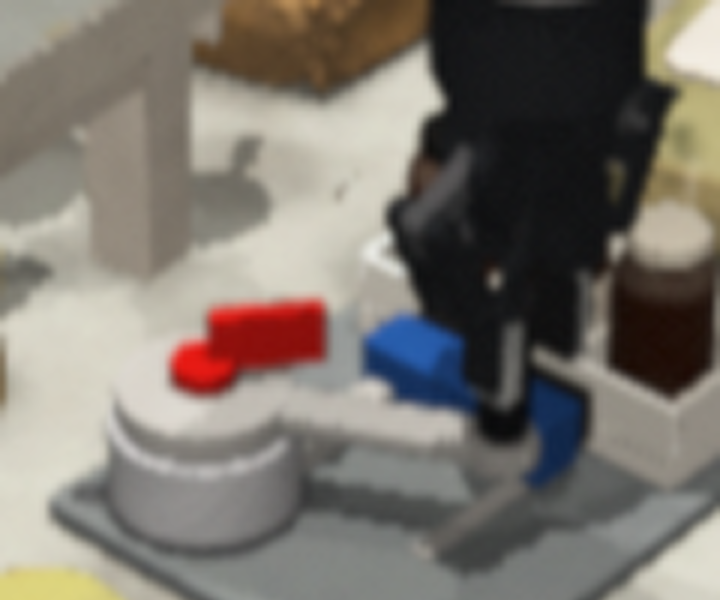

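```bash
python3 -m creep '[[0.03,0,0.0025,0.0035,0],[0.03,0,0.0055,0.009,0],[0.03,0,0.0085,0.014,0],[0.03,0,0.012,0.019,0],[0.03,0,0.012,0.019,0]]'
python3 - <<'E'
from plan import *
f=[]
for i in range(3): f.append(manip.state()['wrist_force']); d=cam('scene')
print(np.mean(f,0))
stroke(-.55,.7,-.005,8,z=.056)
E
```

```text
t: 76.9
tcp_pos: [0.4516, 0.0425, 0.057]
tool_rot: [70.6, 89.9, -24.8]
wrist_force: [-0.5, 0.1, -0.4]
finger_gap: 0.0303
[-0.26690978  0.65067347  0.09657627]
-0.55 [ 0.001  -0.0047 -0.0155]
-0.37 [ 0.001  -0.0138 -0.0338]
-0.19 [ 0.0009 -0.0195 -0.0535]
-0.01 [ 0.0009 -0.0216 -0.0739]
0.16 [ 0.0009 -0.02   -0.0944]
0.34 [ 0.0009 -0.0149 -0.1142]
0.52 [ 0.001  -0.0063 -0.1329]
0.70 [ 0.001   0.0055 -0.1497]
[0.4513 0.0432 0.057 ] [-0.4  0.9 -0.8] 77.05
```

Another stroke to be sure it is fully shut: left, then right.

```bash
python3 -m creep '[[0.03,0,-0.005,-0.0155,0],[0.03,0,-0.014,-0.034,0],[0.03,0,-0.0195,-0.0535,0],[0.03,0,-0.0215,-0.074,0],[0.03,0,-0.02,-0.0945,0],[0.03,0,-0.015,-0.114,0],[0.03,0,-0.0065,-0.133,0],[0.03,0,0.005,-0.149,0]]'
python3 - <<'E'
from plan import *
d=cam('scene','s56.png')
b=cv2.imread('pics/s56.png');cv2.imwrite('pics/s56z.png',cv2.resize(b[190:300,240:360],None,fx=6,fy=6,interpolation=2)[:600])
stroke(.65,0,.005,5,z=.056)
E
```

```text
t: 78.05
tcp_pos: [0.4702, 0.1921, 0.0569]
tool_rot: [-20.9, 90.0, -116.3]
wrist_force: [0.1, -1.4, -0.1]
finger_gap: 0.03
0.65 [ 0.0008 -0.0042  0.0166]
0.49 [ 0.0008 -0.0143  0.0324]
0.33 [ 0.0008 -0.0217  0.0495]
0.16 [ 0.0007 -0.0263  0.0676]
0.00 [ 0.0007 -0.0278  0.0862]
[0.4716 0.1938 0.0568] [0.4 0.2 1. ] 78.1
```

View pics/s56z.png

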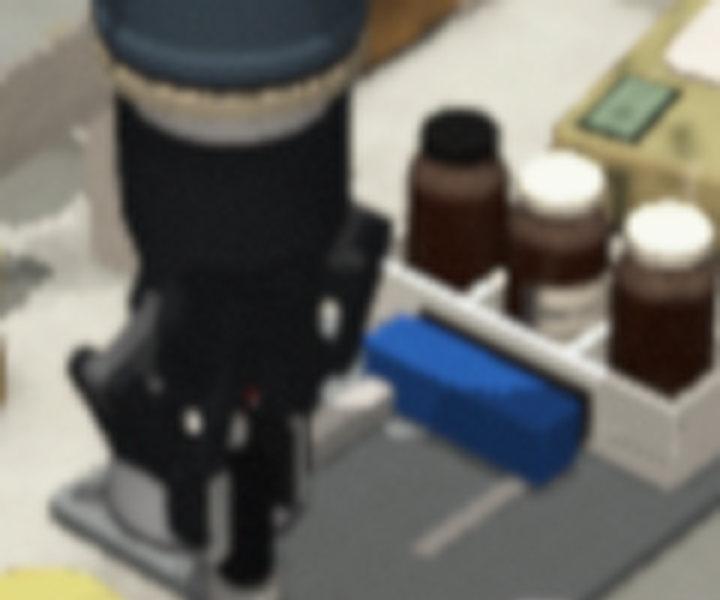

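```bash
python3 -m creep '[[0.03,0,-0.0042,0.0166,0],[0.03,0,-0.0143,0.0324,0],[0.03,0,-0.0217,0.0495,0],[0.03,0,-0.0263,0.0676,0],[0.03,0,-0.0278,0.0862,0]]'
python3 - <<'E'
from plan import *
stroke(0,-.62,.005,7,z=.056)
E
```

```text
t: 78.72
tcp_pos: [0.433, 0.1069, 0.057]
tool_rot: [-113.0, 90.0, 151.7]
wrist_force: [-1.3, 4.9, -0.1]
finger_gap: 0.0296
0.00 [ 0.001   0.0026 -0.0038]
-0.10 [0.001  0.0032 0.008 ]
-0.21 [0.001  0.005  0.0198]
-0.31 [0.001  0.008  0.0313]
-0.41 [0.001  0.0122 0.0424]
-0.52 [0.001  0.0176 0.053 ]
-0.62 [0.001  0.0239 0.063 ]
[0.433  0.1069 0.057 ] [-1.3  4.9 -0.1] 78.725
```

```bash
python3 -m creep '[[0.03,0,0.003,0.006,0],[0.03,0,0.004,0.012,0],[0.03,0,0.005,0.018,0],[0.03,0,0.0065,0.024,0]]'
python3 -m creep '[[0.03,0,0.0015,0.006,0],[0.03,0,0.003,0.012,0]]'
python3 - <<'E'
from plan import *
d=cam('scene','s57.png')
b=cv2.imread('pics/s57.png');cv2.imwrite('pics/s57z.png',cv2.resize(b[190:300,240:360],None,fx=6,fy=6,interpolation=2)[:600])
stroke(-.31,-.68,.005,5,z=.056)
E
```

```text
t: 79.22
tcp_pos: [0.4384, 0.0834, 0.0569]
tool_rot: [173.3, 90.0, 78.0]
wrist_force: [-2.1, 4.4, 1.1]
finger_gap: 0.0302
t: 79.47
tcp_pos: [0.4406, 0.0706, 0.0569]
tool_rot: [65.1, 90.0, -30.3]
wrist_force: [0.1, -0.0, 0.1]
finger_gap: 0.0297
-0.31 [ 0.001  -0.0032 -0.005 ]
-0.40 [0.001  0.0006 0.0049]
-0.49 [0.001  0.0052 0.0145]
-0.59 [0.001  0.0106 0.0236]
-0.68 [0.001  0.0169 0.0322]
[0.4408 0.0697 0.057 ] [-1.   1.  -1.2] 79.525
```

View pics/s57z.png

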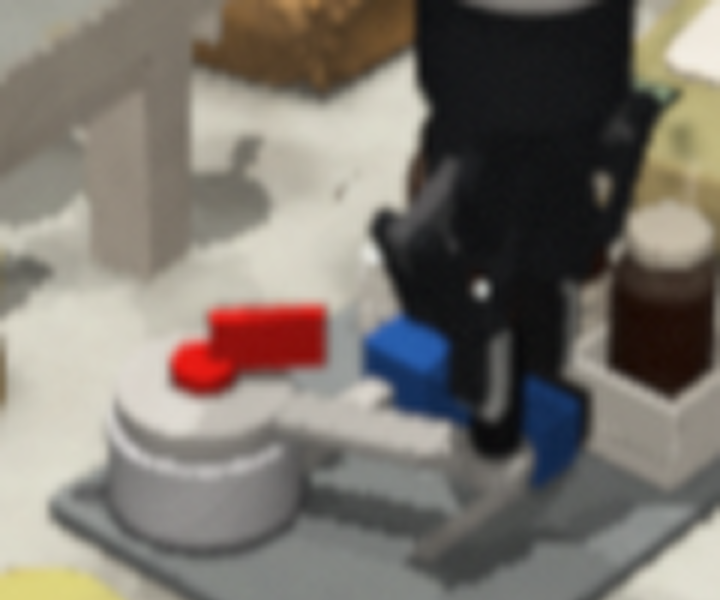

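```bash
python3 -m creep '[[0.03,0,0.0005,0.005,0],[0.03,0,0.003,0.01,0],[0.03,0,0.005,0.0145,0],[0.03,0,0.008,0.019,0],[0.03,0,0.0105,0.0235,0],[0.03,0,0.0105,0.0235,0]]'
python3 - <<'E'
from plan import *
f=[]
for i in range(3): f.append(manip.state()['wrist_force']); d=cam('scene')
print(np.mean(f,0))
stroke(-.55,.3,-.005,5,z=.056)
E
```

```text
t: 80.28
tcp_pos: [0.4487, 0.046, 0.0569]
tool_rot: [29.3, 90.0, -66.1]
wrist_force: [-0.4, 0.9, 0.3]
finger_gap: 0.0303
[-0.29080215  0.65173643  0.26559643]
-0.55 [ 0.0009 -0.0016 -0.0124]
-0.34 [ 0.0009 -0.0121 -0.0344]
-0.12 [ 0.0009 -0.0177 -0.0581]
0.09 [ 0.0009 -0.0181 -0.0825]
0.30 [ 0.0009 -0.0134 -0.1065]
[0.4486 0.0465 0.0569] [-0.2  0.3  0.1] 80.425
```

```bash
python3 -m creep '[[0.034,0,0,-0.004,0],[0.034,-0.02,0,-0.004,0],[0.034,-0.05,0,-0.004,0],[0.034,-0.1,0,-0.004,0],[0.034,-0.15,0,-0.004,0],[0.034,-0.15,0.01,0.05,0],[0.034,-0.15,0.02,0.1,0],[0.034,-0.15,0.03,0.16,0]]'
python3 -m creep '[[0.034,0,0,0.06,0],[0.034,0,0,0.12,0],[0.034,0,0,0.17,0],[0.034,0,0,0.17,0]]'
python3 - <<'E'
from plan import *
d=cam('scene','s60.png');e=cam('top','t60.png')
b=cv2.imread('pics/s60.png');cv2.imwrite('pics/s60z.png',cv2.resize(b[170:300,230:390],None,fx=5,fy=4.6,interpolation=2)[:600])
b=cv2.imread('pics/t60.png');cv2.imwrite('pics/t60z.png',cv2.resize(b[195:315,230:390],None,fx=5,fy=5,interpolation=2))
E
```

```text
t: 81.42
tcp_pos: [0.4639, -0.1158, 0.2072]
tool_rot: [104.1, 89.9, 8.9]
wrist_force: [1.1, 0.0, -0.1]
finger_gap: 0.0344
t: 81.92
tcp_pos: [0.4462, -0.2886, 0.2068]
tool_rot: [-10.4, 89.9, -106.1]
wrist_force: [0.6, 0.5, -0.1]
finger_gap: 0.0342
```

View pics/s60z.png

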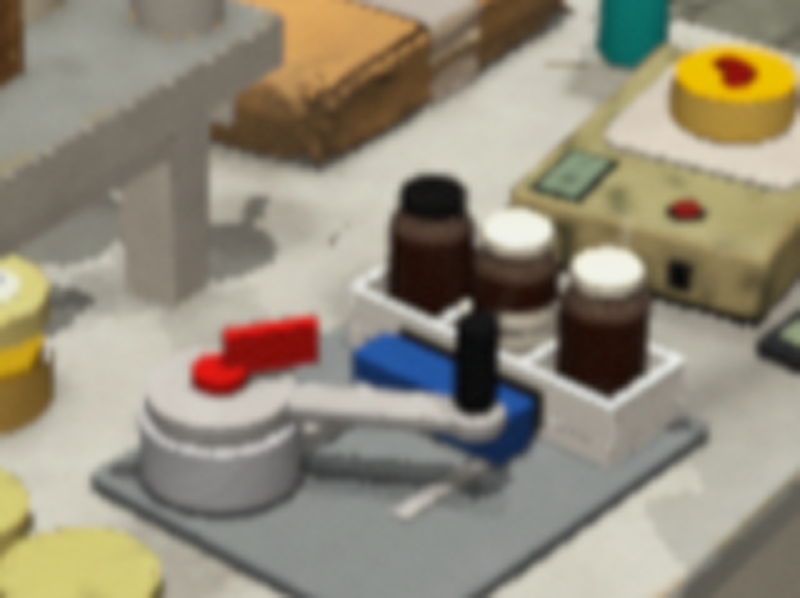

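View pics/t60z.png

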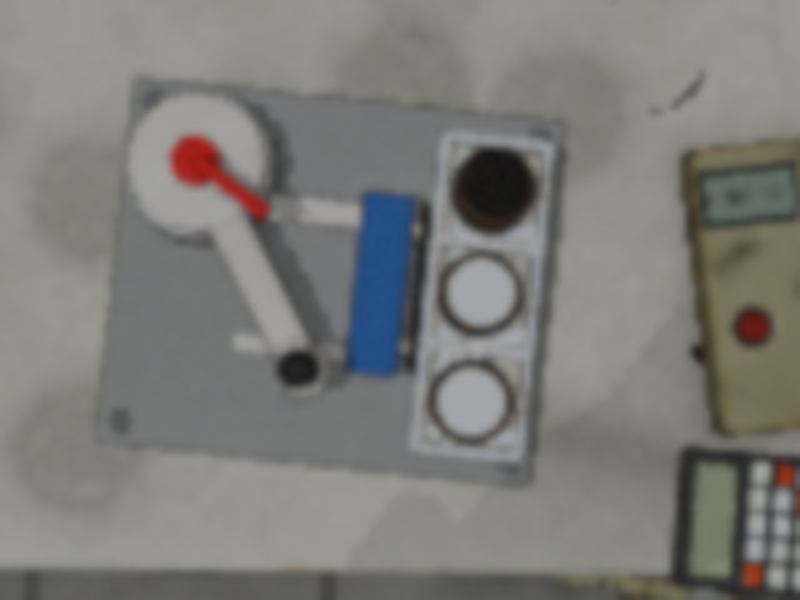

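```bash
python3 - <<'E'
from plan import *
e=cam('top')
def blue(fn):
    im=cv2.imread('pics/'+fn); h=cv2.cvtColor(im,cv2.COLOR_BGR2HSV)
    m=((h[...,0]>100)&(h[...,0]<125)&(h[...,1]>120)&(h[...,2]>60)).astype(np.uint8); m[:,:270]=0;m[:,345:]=0;m[:215]=0;m[300:]=0
    v,u=np.nonzero(m); P=np.array([RS.T@(at(e,a,b,.044)[:2]-S) for a,b in zip(u,v)])
    return len(u),P.mean(0).round(4),np.percentile(P[:,1],[3,97]).round(4)
for f in('top0.png','t19.png','t25.png','t60.png'): print(f,blue(f))
E
```

```text
top0.png (333, array([0.0009, 0.0686]), array([0.0576, 0.0796]))
t19.png (344, array([0.0017, 0.0996]), array([0.0882, 0.111 ]))
t25.png (345, array([0.0018, 0.0996]), array([0.0882, 0.111 ]))
t60.png (336, array([0.0016, 0.0499]), array([0.0388, 0.061 ]))
```

```bash
python3 - <<'E'
import cv2,numpy as np
a=cv2.imread('pics/top0.png').astype(int);b=cv2.imread('pics/t60.png').astype(int)
d=(np.abs(a-b).max(2)>40).astype(np.uint8)
n,l,st,c=cv2.connectedComponentsWithStats(cv2.dilate(d,np.ones((3,3))))
for s,q in zip(st[1:],c[1:]):
    if s[4]>30: print(s,q.round())
E
```

```text
[390 184  23  21 277] [400. 196.]
[358 195  23  22 394] [369. 206.]
[418 198  22  21 276] [427. 210.]
[434 201   7   8  44] [437. 205.]
[ 284  221   57   67 1979] [315. 253.]
[ 345  224  173  256 9133] [453. 354.]
[252 227  38  51 753] [271. 251.]
[513 236   6  10  37] [516. 240.]
[552 256  10   7  52] [557. 259.]
[547 265  15  28 181] [554. 280.]
[179 272  70  42 755] [217. 290.]
[198 284  19  21 127] [205. 296.]
[431 287  15  24 190] [439. 299.]
[542 295  11  19  91] [547. 304.]
[532 342   6  10  40] [535. 347.]
[602 404  38  30 856] [622. 418.]
[360 438  14  24 192] [368. 450.]
[264 451  18  29 317] [273. 467.]
[280 461  18  17 181] [288. 470.]
[296 468  23  12 148] [309. 475.]
```

View pics/t60.png

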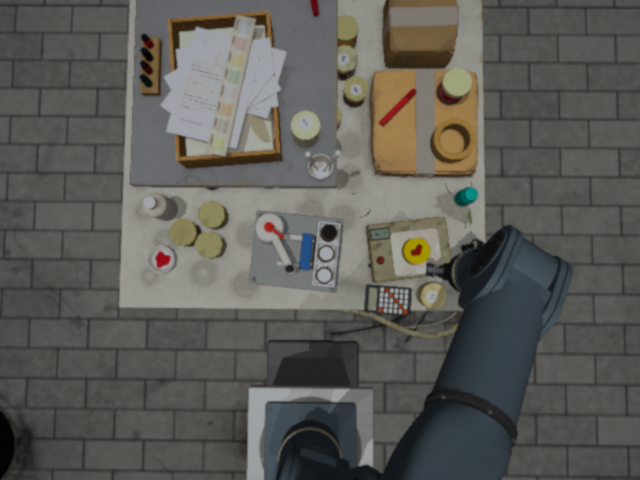

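The top view shows only the intended changes: three bottles in the cradle at (326,232), (324,255) and (323,275), the jaw against the cradle, and the bystanders where they were. Handing in.

```bash
python3 -c "
from plant import workorder
print(workorder.hand_in())"
```

```text
the job is handed in; nothing more can be done
None
```

The job is handed in at about 82 s of the 210 s allowed; the hand-in gives no verdict.

**What I did**
- **Opening:** I flipped the lever left to its stop and swung the handle to its right stop, where the jaw stayed still. I then ratcheted the jaw open and freewheeled the handle back to the middle.
- **Loading:** I seated the cradle on both pegs and stood all three brown bottles in pockets of their own.
- **Closing:** I flipped the lever right to its stop, ratcheted the jaw shut and withdrew the arm.

**Last checks**
- **Jaw:** top-camera measurements put its travel from open to shut at 49.7 mm of the 50 mm. The pad looks pressed back against the cradle, though I could not measure how far.
- **Cradle:** right after seating, both pegs showed centred in its holes. In the last pictures it and the bottles are in place.
- **Lever:** it is on the right (close) side.
- **Bystanders:** comparing the first and last top pictures shows nothing moved except what the job required. The turquoise bottle was not touched.

**What disagreed**
- **Fingertip height:** the fingertips sat about 30 mm higher than the reported tool position. My first try at the lever therefore passed above it without touching, and I corrected for the offset afterwards.
- **Cradle grip:** I gripped the cradle about 3 mm off centre along its length, and corrected that using the wrist force while seating it. Seating pressed it onto the plate with about 43 N at the wrist.
- **Lever overrun:** each push ran slightly past its stop and moved the handle a little. On the open flip the handle went about 0.02 to 0.05 rad left before the freewheel test. That is within the ratchet's slack if it was still there, and I saw no jaw movement.

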